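Wedge up and pin a microscope accessory shelf

TASK

The small hinged accessory shelf droops: slide the wedge in under its free edge, on the gauge-post side of the fork, until the shelf's pointer stands at the black line on the gauge post, then push the locking pin through fork and shelf lug from the open side until its head is fully home against the fork. With the pin carrying the shelf, pull the wedge out and lay it flat on the black rubber mat again, and stand every controller unit there is (two to four) on its feet on the shelf, side by side. Put no unit on the shelf before the pin is home, and do not push the other things on the bench about.

Things in the scene. Friction and masses are not known exactly. Their poses are not given: they have to be found in the camera images.
- stand: Fixed steel stand of the shelf; place and yaw vary. Origin: on the bench under the middle of the shelf's free edge; x runs along that edge roughly away from the robot, y points under the shelf to the hinge, z up. Fork spans x -21..11, y -78..-42 mm, foot x -31..21 mm. Hinge posts 64 mm tall at y 204..222 mm. Under the edge x 30..125 mm is free for the wedge, on bare bench.
- leaf: Hinged aluminium shelf 240 (x) x 200 (y) x 10 mm, 0.75 to 1.15 kg, with an 8 mm rim. Origin on the hinge axis, mid plate, 52 mm high; x along the hinge, free edge at own y -200 mm; axes as the stand's when level. Upper face at own z +5 mm, 57 mm above the bench when level. Unsupported, its free edge hangs 21 mm low. Once on the pin alone it settles about 2 mm lower.
- pointer (a point): Tip of the small black pointer at the gauge-post end of the shelf's free edge; it moves with the shelf.
- mark (a point): Middle of the black line round the white gauge post (12 x 8 x 95 mm, beside the free edge's far end), 52 mm above the bench; axes as the stand's. The pointer is at the mark when both are at the same height.
- fork_mouth (a point): Centre of the 14.5 mm hole on the fork's open outer face (towards own -x, away from the gauge post), 55 mm above the bench; axes as the stand's; the pin goes in along +x. Fork: two dark steel plates 8 mm thick, 36 wide, 75 tall, 16 mm apart. The shelf's lug (10 mm thick, equal hole) stands between; the holes line up at the mark and the pin's taper finds them up to 2 mm off.
- wedge: Loose beech wood wedge, 200 x 50 mm, 0.35 kg. Origin: middle of the underside; own +x points to the thin end, 6 mm thick at x +100 mm, growing evenly to 46 mm at x -40 mm. It starts on the mat, thin end roughly towards the robot. The shelf first touches it with the thin end about 40 mm inside the free edge and is level at about 110 mm: 3.5 mm of push raise the bar 1 mm; some 10 N; it stays put.
- pin: Loose steel locking pin, 0.22 kg, lying level, tip roughly away from the robot. Origin: on the axis at the front face of the head; own +x points to the tip. Head: square dark block 24 x 24 mm, 45 mm long (own x -45..0), the place to grip. Shank 12 mm diameter, 52 mm long, its last 14 mm tapering to 5 mm. Fully home, its origin is at fork_mouth.
- pin_tip (a point): End of the pin's tip, 52 mm in own +x from its origin.
- bar (a point): Middle of a round steel bar, 12 mm diameter, 224 mm long, running along x under the shelf, 8 mm in from the free edge; it rides on the wedge. Its lowest line is 15 mm above the bench when drooping and 35 mm when level.
- butt (a point): Middle of the wedge's gripping block, on its underside at own x -70 mm; the block is 60 mm long (x -100..-40), 50 mm across and 46 mm tall.
- mat: Fixed black rubber mat, 260 (x) x 200 (y) x 3 mm. Origin: middle of the underside. Wedge and pin start on it, side by side, in either order.
- unit_a: Controller unit, a white electronics box 70 (own x) x 46 (y) x 44 (z) mm, 0.3 to 0.55 kg, small knobs on one end and vent slots on top; origin: middle of the underside. It may be absent (2 to 4 units are there).
- unit_b: Controller unit, a grey electronics box 70 (own x) x 46 (y) x 44 (z) mm, 0.3 to 0.55 kg, small knobs on one end and vent slots on top; origin: middle of the underside. It may be absent (2 to 4 units are there).
- unit_c: Controller unit, a white electronics box 70 (own x) x 46 (y) x 44 (z) mm, 0.3 to 0.55 kg, small knobs on one end and vent slots on top; origin: middle of the underside. It may be absent (2 to 4 units are there).
- unit_d: Controller unit, a black electronics box 70 (own x) x 46 (y) x 44 (z) mm, 0.3 to 0.55 kg, small knobs on one end and vent slots on top; origin: middle of the underside. It may be absent (2 to 4 units are there).
- bottle: Small amber glass bottle, 42 mm across, 85 mm tall; bystander at the far side. Leave it alone.
- jar: White ceramic cup, 56 mm across, 50 mm tall; bystander near the mat. Leave it alone.
- driver: Screwdriver, 170 mm, lying; bystander. Leave it alone.
- brick: Black power brick, 130 x 60 x 35 mm; bystander. Leave it alone.
- filterbox: Small carton, 80 x 50 x 30 mm; bystander. Leave it alone.
- dishes: Stack of clear dishes, 88 mm across, 38 mm tall; bystander. Leave it alone.
Not all that is in view belongs to the job. There is more than one size of the wedge; the one meant has the size given above.

How it is judged:
By the outcome, as a careful person would: the job done as asked, in the order asked, and still so for the second after the job is handed in, with the robot touching nothing.
Of unit_a, unit_b, unit_c, unit_d only 2 to 4 are there at a start; the rules pass over those that are not, and their reading is None.
At some moment in a run one of unit_a, unit_b, unit_c, unit_d may be knocked a few centimetres aside while the robot is not near it.
Once in a run the grip may slacken for a moment while it holds something.
It also fails if it takes over 210 s, if anything falls off the work surface, if the arm or the gripper's body presses on something with over 40 N, if the wrist force passes 120 N, or if a joint passes its speed limit or range.

ROBOT

A 6-joint arm with a two-finger parallel gripper is mounted at the origin on the work surface. World frame = base frame: x ahead of the robot, y to its left, z up, the work surface at z = 0. Lengths are in mm, angles in degrees, forces in N, time in s.
With the tool pointing down it reaches from about 300 to 850 mm from the base axis. Payload 4.2 kg.
Tool frame: the origin (TCP) lies on the front face of the gripper's body, between the roots of the fingers; the fingertips stand 78 mm ahead of it and the grasp point (between the pads) lies 60 mm ahead of it; x points along the fingers, y is the direction in which the jaws open and shut, and the axes are right-handed (so a half turn about x gives the same grasp; the last joint's range is limited). The gripper opens to 91 mm and grips with 3 to 60 N. Pads are 32 mm wide; open, the fingers measure 118 mm over their backs; the gripper's body (76 mm by 178 mm) begins 60 mm behind the grasp point.
Start: joints at [75.459, 18.312, 89.639, -0, 72.044, -1.146], TCP at [133.213, 559.365, 292.276] pointing down, gripper open.
Joint ranges: [-177.97, 177.97], [-48.28, 115.42], [12.27, 149.76], [-77.06, 257.06], [2.81, 150.46], [-146.56, 146.56]. Speed limits (degrees/s): [147.25, 147.25, 180, 180, 180, 180].

INTERFACE

Orientations are given as [roll, pitch, yaw] about the fixed x, y, z axes, in that order (R = Rz(yaw) Ry(pitch) Rx(roll)).
In Python, from workcell import status, viewer, env gives the robot as it stands. The module is installed in compiled form; this text tells all that it offers.
- The arm moves only by the tool move_arm, never from a script. Its argument "moves" is a list of rows, each a list of 3 entries, a list of its own where there are three numbers: the shift along the tool's x, y, z in cm, then the turn about the tool's x in rad, then the gripper's target within -1 to 1 (fully open at 1, half-way at 0, shut at -1). A call has 1 to 20 rows; each row is the pose to reach, as a shift and turn from the pose commanded when the call began, along the tool's axes at that moment; what a row does not reach only later rows make up. A row lasts 1/8 s, in which the tool goes at most 62.5 mm and 10.7 degrees, less where a joint would pass 70% of its speed; a pose out of reach is approached as far as the arm can. A call with a gripper value outside its range is refused whole. The fingers move at their own pace and stop on an object; "force" is the grip in N (left out, the last holds). Time passes only in rows, so rows that repeat a pose let the fingers close. It gives the time, the measured TCP pose, the force and the opening at its end, in the units of the state.
- status.state(): the state, without advancing time (a new reading comes with each control period).
- viewer.grab_frame(name): name is "scene" or "top" or "wrist"; returns the picture (384x512x3 uint8, red, green, blue); there is no depth.
- viewer.get_calibration(name): a dict with "camera_matrix" (3x3 intrinsics, pixels), "eye" and "rotation" of the camera in the world. Camera axes: x right, y down, z forward; pixel columns grow to the right and rows downward; lengths in mm; the calibration is good to about 2 mm. A picture is of the moment at which its call begins: read the wrist's pose just before it. get_calibration takes no time and is no camera call; for the wrist camera it gives the pose at the moment of the call.
- env.job_done(): hands the job in, once; it reports no verdict.
The state is a dict: "time_s": time; "qpos": joint angles; "qvel": joint speeds; "effort": joint torques, N m; "ee_pos": TCP position; "ee_rot": TCP orientation; "force": force on the tool from outside, world axes, zero at the start; "torque": the same for the moment, N m; "gripper_width": finger opening in mm.
Only numpy, scipy, OpenCV 4.12 (cv2) and the standard library are available. Lean on these libraries where they do the work, as an engineer would, in place of code of your own. Each camera call takes 0.05 s, during which the arm holds its last target.

## Working session

There is one attempt and no reset: what is moved stays moved. The work goes in short steps, Python scripts to look and compute and a tool call to move; the robot and the scene stay as the last step left them, time stands still between calls to the robot, and variables do not carry over. Pictures are saved under pics/ and viewed, and the job is handed in when it is done.

Besides the shell and the picture viewer there is one more tool, called by a JSON object that holds its "op" and its "data". move_arm: Moves the arm, as the interface text tells. Its arguments: {"type":"object","properties":{"moves":{"type":"array","items":{"type":"array"}},"force":{"type":"number"}},"required":["moves"]}

```bash
mkdir -p pics; ls; cat > h.py <<'E'
import numpy as np, cv2
from workcell import status, viewer, env
from scipy.spatial.transform import Rotation as R
def save(n,f,scale=1,crop=None):
    im=viewer.grab_frame(n)
    np.save('pics/'+f+'.npy',im)
    c=viewer.get_calibration(n); np.savez('pics/'+f+'.cal.npz',K=c['camera_matrix'],e=c['eye'],r=c['rotation'])
    show(f,f,scale,crop); return im
def show(f,out,scale=1,crop=None):
    im=np.load('pics/'+f+'.npy')
    if crop: im=im[crop[1]:crop[3],crop[0]:crop[2]]
    im=cv2.resize(im,None,fx=scale,fy=scale,interpolation=cv2.INTER_CUBIC)
    cv2.imwrite('pics/'+out+'.png',im[:,:,::-1])
def cal(f):
    c=np.load('pics/'+f+'.cal.npz'); return c['K'],c['e'],c['r']
def px2w(f,u,v,z):
    K,e,r=cal(f); d=r@np.linalg.inv(K)@np.array([u,v,1.]); t=(z-e[2])/d[2]; return e+t*d
def w2px(f,p):
    K,e,r=cal(f); q=K@(r.T@(np.array(p)-e)); return q[:2]/q[2]
E
python3 - <<'E'
from h import *
print(status.state())
for n in ['scene','top','wrist']:
    save(n,n+'0',1.5); print(n,cal(n+'0'))
E
```

```text
pics
{'time_s': 0.0, 'qpos': array([ 7.54576939e+01,  1.83514928e+01,  8.97076043e+01,  9.25060183e-04,
        7.20449575e+01, -1.14875904e+00]), 'qvel': array([ 0.04913043,  0.01715023, -0.00329347, -0.07146551, -0.02037554,
       -0.04670815]), 'effort': array([ 1.45348848e-03, -4.12473035e+01, -2.31967843e+01,  7.27920304e-02,
        4.59333602e-02, -1.50429091e-04]), 'ee_pos': array([133.1195028 , 558.98665062, 291.41353819]), 'ee_rot': array([ -91.63302254,   89.89594168, -105.02685556]), 'force': array([-0.72454904,  0.25303157,  0.57164814]), 'torque': array([ 0.04655576, -0.01528775, -0.0070824 ]), 'gripper_width': 91.21204546554448}
scene (array([[390.25104124,   0.        , 262.14159121],
       [  0.        , 390.25104124, 188.74743878],
       [  0.        ,   0.        ,   1.        ]]), array([1262.8800133 , -564.79379233,  679.54778713]), array([-121.52834349,   -0.5525059 ,   54.93936548]))
top (array([[412.62842239,   0.        , 252.68083803],
       [  0.        , 412.62842239, 199.0242859 ],
       [  0.        ,   0.        ,   1.        ]]), array([ 230.57619417,   -6.543828  , 1361.32805356]), array([-169.32519742,    0.98640868,  -90.71662645]))
wrist (array([[339.07167038,   0.        , 250.26777356],
       [  0.        , 339.07167038, 189.57734318],
       [  0.        ,   0.        ,   1.        ]]), array([ 61.84674922, 574.09992287, 383.81375116]), array([1.65033959e+02, 1.33659177e-01, 7.65979360e+01]))
```

```bash
sed -i "s/return c\['K'\],c\['e'\],c\['r'\]/return c['K'],c['e'],R.from_euler('xyz',c['r'],degrees=True).as_matrix()/" h.py
python3 -c "
from h import *
for n in ['scene0','top0']: print(w2px(n,[0,0,0]),w2px(n,[500,0,0]))"
```

```text
[192.52071604 154.3691722 ] [268.01539731 216.63831418]
[258.98274795 351.5919308 ] [256.70237185 195.30695443]
```

View pics/scene0.png

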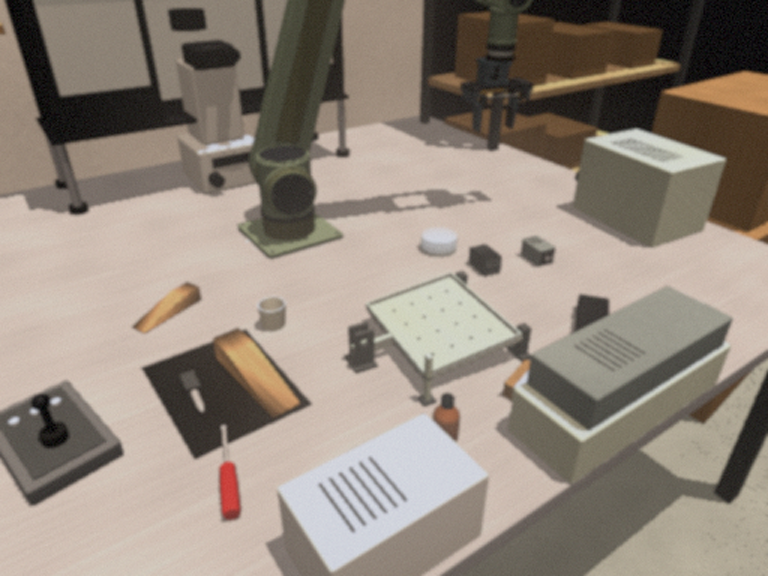

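View pics/top0.png

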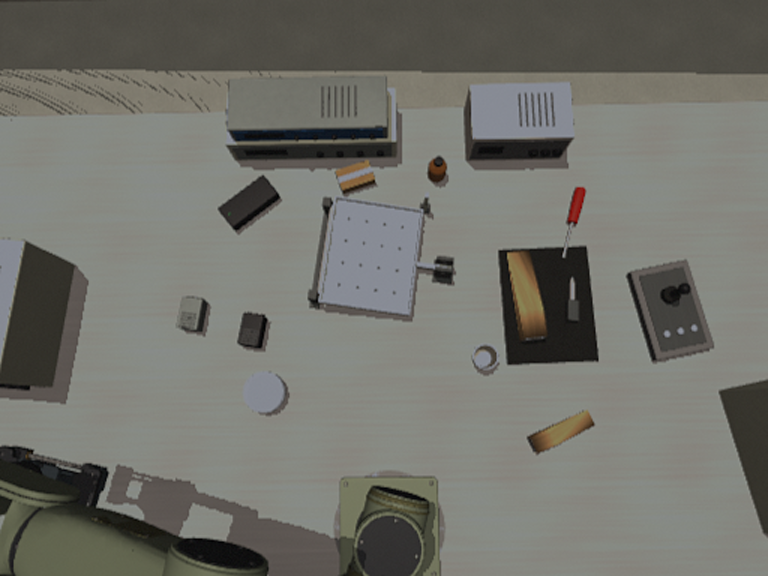

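View pics/wrist0.png

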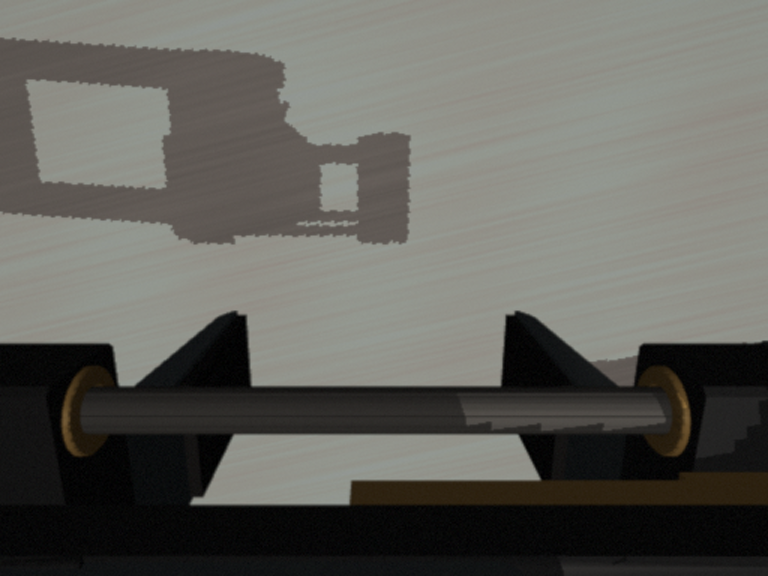

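```bash
python3 - <<'E'
from h import *
show('top0','top0a',5,(320,120,410,250))
show('top0','top0b',4,(195,105,320,225))
show('top0','top0c',5,(110,180,200,280))
show('scene0','sc0a',5,(80,210,220,310))
show('scene0','sc0b',4,(225,150,400,280))
E
```

```text
(no output)
```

View pics/top0a.png

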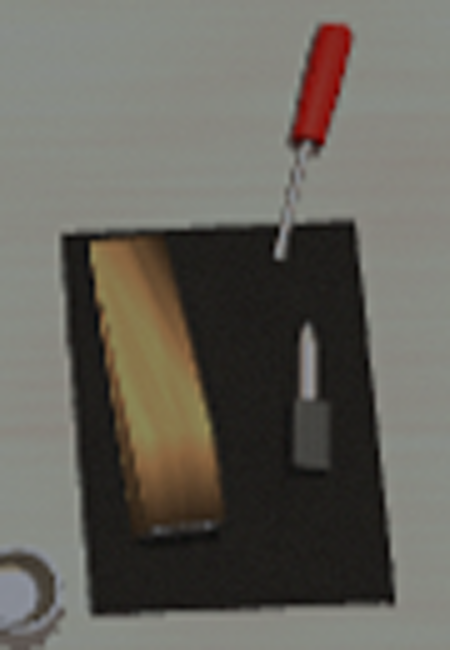

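View pics/top0b.png

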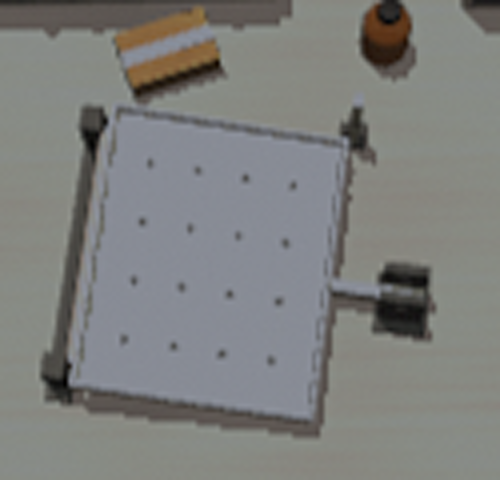

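View pics/top0c.png

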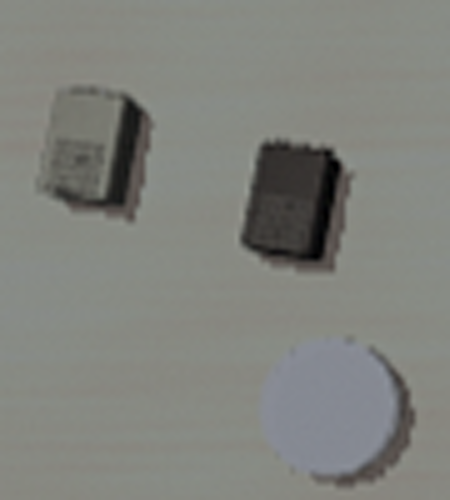

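View pics/sc0a.png

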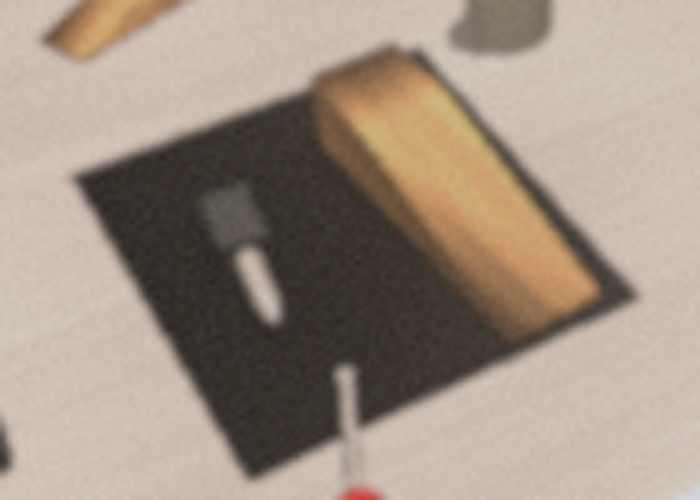

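View pics/sc0b.png

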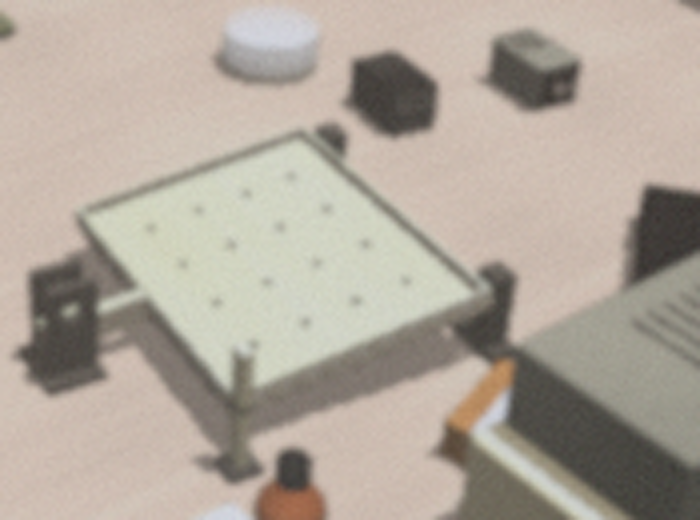

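```bash
cat >> h.py <<'E'
def plan(p,yaw=None):
    """p: target TCP world; yaw: jaw axis (tool y) world angle deg, mod 180"""
    s=status.state(); T=R.from_euler('xyz',s['ee_rot'],degrees=True).as_matrix()
    d=T.T@(np.array(p,float)-s['ee_pos'])/10
    cy=np.degrees(np.arctan2(T[1,1],T[0,1]))
    print('tool',s['ee_pos'].round(1),'jaw yaw',cy.round(2),'q6',s['qpos'][5].round(1),'q1',s['qpos'][0].round(1))
    dy=None
    if yaw is not None:
        dy=(yaw-cy+90)%180-90   # world yaw change
        # tool x is down: turn +a about x = -a world yaw
        print('shift cm',d.round(2),'turn rad',round(-np.radians(dy),4),'alt',round(-np.radians(dy-np.sign(dy)*180),4))
    else: print('shift cm',d.round(2))
E
python3 - <<'E'
from h import *
print(px2w('top0',320+160/5,120+385/5,20))
print(R.from_euler('xyz',status.state()['ee_rot'],degrees=True).as_matrix().round(3))
for n,u,v in [('mat',64,234),('mat',356,221),('mat',394,603),('mat',92,612)]: print(n,px2w('top0',320+u/5,120+v/5,3).round(1))
for n,u,v,z in [('head',311,435,27),('tip',307,322,15)]: print(n,px2w('top0',320+u/5,120+v/5,z).round(1))
for n,u,v,z in [('hpostfar',92,125,64),('hpostnear',58,365,64),('forkfar',405,275,75),('forknear',403,312,75),('gpost',359,102,95)]: print(n,px2w('top0',195+u/4,105+v/4,z).round(1))
plan([450,-320,300],-13)
E
```

```text
[ 485.3509495  -314.22026458   20.        ]
[[-0.     0.232  0.973]
 [-0.001  0.973 -0.232]
 [-1.    -0.001  0.   ]]
mat [ 593.8 -259.3    3. ]
mat [ 599.5 -456.7    3. ]
mat [ 341.2 -462.2    3. ]
mat [ 338.  -265.2    3. ]
head [ 449.3 -408.8   27. ]
tip [ 527.4 -415.1   15. ]
hpostfar [688.  124.5  64. ]
hpostnear [486.7 151.2  64. ]
forkfar [ 553.5 -128.1   75. ]
forknear [ 523.2 -125.5   75. ]
gpost [692.4 -93.8  95. ]
tool [133.1 559.1 291.6] jaw yaw 76.6 q6 -1.1 q1 75.5
shift cm [ -0.74 -78.18  51.19] turn rad 1.5639 alt -1.5777
```

```bash
python3 - <<'E'
from h import *
plan([420,100,330],90)
plan([470,-345,330],98)
E
```

```text
tool [133.1 559.1 291.6] jaw yaw 76.6 q6 -1.1 q1 75.5
shift cm [ -3.79 -38.02  38.54] turn rad -0.2338 alt 2.9078
tool [133.1 559.1 291.6] jaw yaw 76.6 q6 -1.1 q1 75.5
shift cm [ -3.73 -80.15  53.71] turn rad -0.3734 alt 2.7682
```

{"op": "move_arm", "data": {"moves": [[[-3.8,-38.0,38.5],-0.23,1],[[-3.8,-38.0,38.5],-0.23,1],[[-3.8,-38.0,38.5],-0.23,1],[[-3.8,-38.0,38.5],-0.23,1],[[-3.8,-38.0,38.5],-0.23,1],[[-3.8,-38.0,38.5],-0.23,1],[[-3.8,-38.0,38.5],-0.23,1],[[-3.8,-38.0,38.5],-0.23,1],[[-3.8,-60.0,46.0],-0.3,1],[[-3.8,-60.0,46.0],-0.3,1],[[-3.8,-60.0,46.0],-0.3,1],[[-3.8,-80.1,53.7],-0.37,1],[[-3.8,-80.1,53.7],-0.37,1],[[-3.8,-80.1,53.7],-0.37,1],[[-3.8,-80.1,53.7],-0.37,1],[[-3.8,-80.1,53.7],-0.37,1],[[-3.8,-80.1,53.7],-0.37,1],[[-3.8,-80.1,53.7],-0.37,1],[[-3.8,-80.1,53.7],-0.37,1]]}}

```text
time_s: 2.52
ee_pos: [469.9, -342.9, 330.4]
ee_rot: [88.8, 90.0, 96.7]
force: [-0.5, 0.3, -0.2]
gripper_width: 91.6
```

```bash
python3 - <<'E'
from h import *
s=status.state();print(s['time_s'],s['ee_pos'],s['qpos'].round(1))
save('wrist','w1',1.5);save('top','top1',1.5)
print(cal('w1'))
E
```

```text
2.525 [ 469.94389314 -342.91867731  330.41279203] [ -37.3   17.8   84.9    0.    77.3 -135.1]
(array([[339.07167038,   0.        , 250.26777356],
       [  0.        , 339.07167038, 189.57734318],
       [  0.        ,   0.        ,   1.        ]]), array([ 397.38985593, -354.82544178,  422.71075644]), array([[-1.37167865e-01,  9.56956569e-01,  2.55771583e-01],
       [ 9.90547327e-01,  1.32772926e-01,  3.44578469e-02],
       [-9.84878617e-04,  2.58080367e-01, -9.66122950e-01]]))
```

View pics/w1.png

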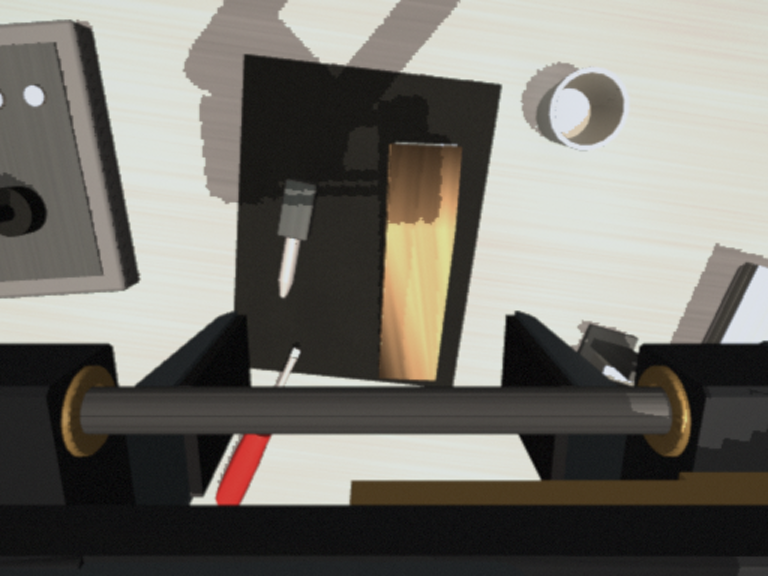

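View pics/top1.png

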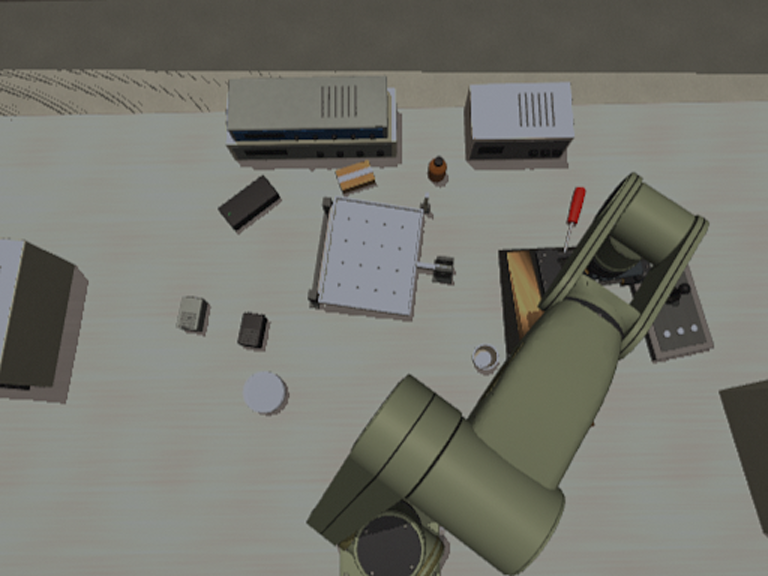

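```bash
sed -i "s/c=np.load('pics\/'+f+'.cal.npz'); return.*/c=np.load('pics\/'+f+'.cal.npz'); r=c['r']; return c['K'],c['e'],(r if r.ndim==2 else R.from_euler('xyz',r,degrees=True).as_matrix())/" h.py
python3 - <<'E'
from h import *
r=np.load('pics/w1.cal.npz')['r'];print(r.shape)
show('w1','w1a',4.5,(150,80,330,265))
show('top1','top1a',8,(325,155,400,215))
E
```

```text
(3,)
```

View pics/w1a.png

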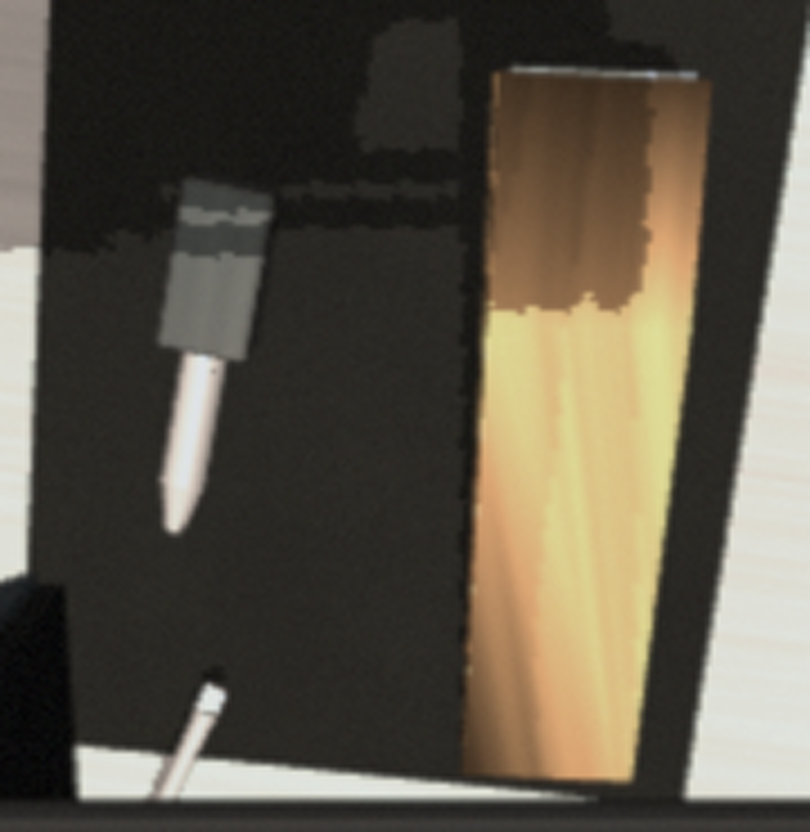

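```bash
python3 - <<'E'
from h import *
P=np.array([[493,70],[711,80],[462,770],[633,782]])/4.5+[150,80]
for name,zs in [('near thick',(49,49,9,9)),('near thin',(9,9,49,49))]:
    W=[px2w('w1',*p,z) for p,z in zip(P,zs)]
    W=np.array(W);print(name,W.round(1).tolist())
    print('near w',np.linalg.norm(W[0]-W[1]),'far w',np.linalg.norm(W[2]-W[3]),'len',np.linalg.norm((W[0]-W[2])[:2]),np.linalg.norm((W[1]-W[3])[:2]), 'dirs',[np.degrees(np.arctan2(*(W[i+2]-W[i])[[1,0]])).round(1) for i in (0,1)])
E
```

```text
near thick [[392.6, -345.9, 49.0], [387.8, -294.5, 49.0], [590.2, -325.3, 9.0], [587.1, -274.7, 9.0]]
near w 51.59511136104193 far w 50.69272287176252 len 198.69706682310016 200.28838652356256 dirs [np.float64(5.9), np.float64(5.7)]
near thin [[392.1, -344.9, 9.0], [386.7, -288.1, 9.0], [571.6, -328.2, 49.0], [568.7, -282.5, 49.0]]
near w 57.11757604497101 far w 45.79145094854408 len 180.2812628968667 182.08222968915487 dirs [np.float64(5.3), np.float64(1.8)]
```

View pics/top1a.png

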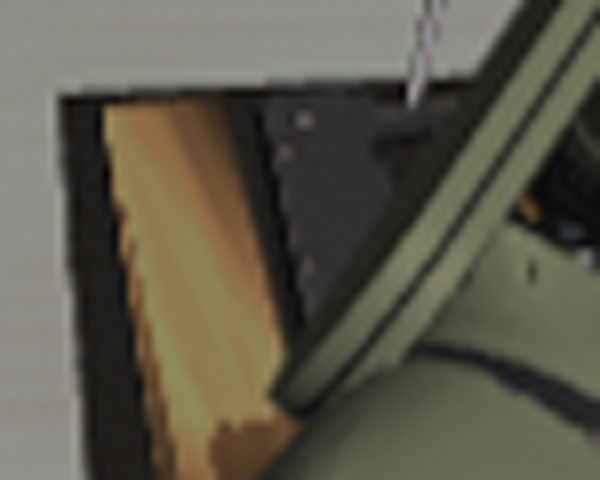

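```bash
python3 - <<'E'
from h import *
plan([600,-20,330],90)
plan([720,-20,330],90)
E
```

```text
tool [ 470.1 -343.   330.6] jaw yaw 97.89 q6 -135.1 q1 -37.3
shift cm [ 0.07 30.21 17.3 ] turn rad 0.1377 alt -3.0039
tool [ 470.1 -343.   330.6] jaw yaw 97.89 q6 -135.1 q1 -37.3
shift cm [ 0.07 28.56 29.19] turn rad 0.1377 alt -3.0039
```

{"op": "move_arm", "data": {"moves": [[[0,30.2,17.3],0.14,1],[[0,30.2,17.3],0.14,1],[[0,30.2,17.3],0.14,1],[[0,30.2,17.3],0.14,1],[[0,30.2,17.3],0.14,1],[[0,30.2,17.3],0.14,1],[[0,30.2,17.3],0.14,1],[[0,30.2,17.3],0.14,1],[[0,30.2,17.3],0.14,1]]}}

```text
time_s: 3.75
ee_pos: [600.0, -22.5, 330.5]
ee_rot: [-56.6, 90.0, -56.9]
force: [0.5, -0.1, -0.1]
gripper_width: 90.7
```

```bash
python3 - <<'E'
from h import *
save('wrist','w2',1.5)
E
```

{"op": "move_arm", "data": {"moves": [[[0,0,12],0,1],[[0,0,12],0,1],[[0,0,12],0,1],[[0,0,12],0,1]]}}

```text
time_s: 4.3
ee_pos: [719.8, -22.9, 329.7]
ee_rot: [177.0, 89.9, 176.7]
force: [0.2, -1.0, 0.9]
gripper_width: 91.2
```

```bash
python3 - <<'E'
from h import *
save('wrist','w3',1.5)
E
```

```text
(no output)
```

View pics/w2.png

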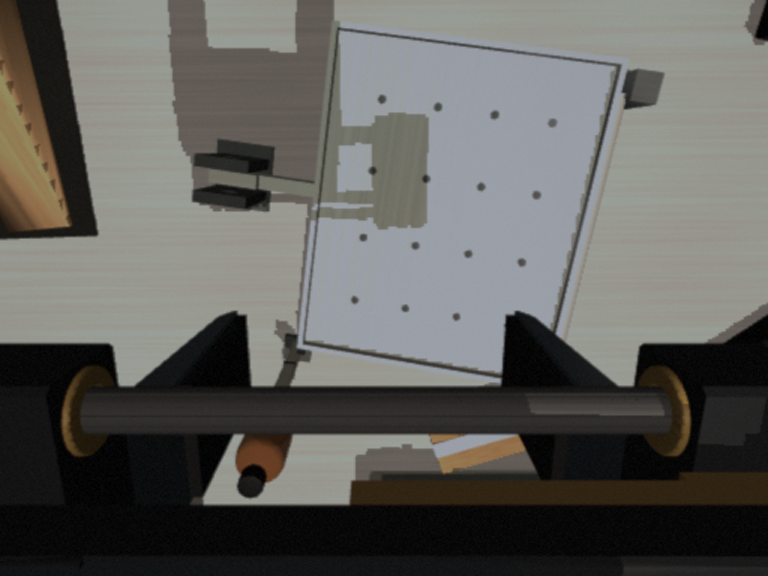

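View pics/w3.png

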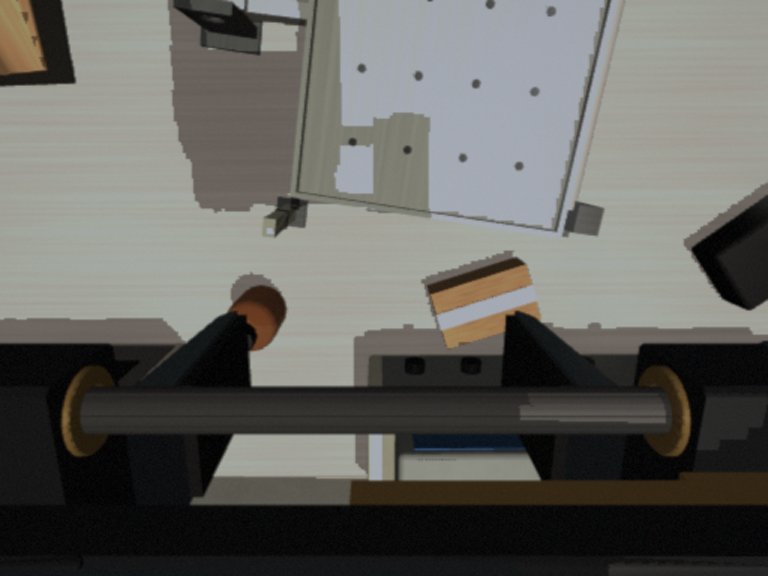

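```bash
python3 - <<'E'
from h import *
show('w2','w2a',8,(120,80,220,150))
show('w3','w3a',8,(160,110,230,165))
show('w2','w2b',6,(395,30,455,80))
show('w3','w3b',6,(360,120,420,170))
E
python3 -c "
import cv2,numpy as np
a=cv2.imread('pics/w2b.png');b=cv2.imread('pics/w3b.png');cv2.imwrite('pics/wb.png',np.hstack([a,b]))"
```

```text
(no output)
```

View pics/w2a.png

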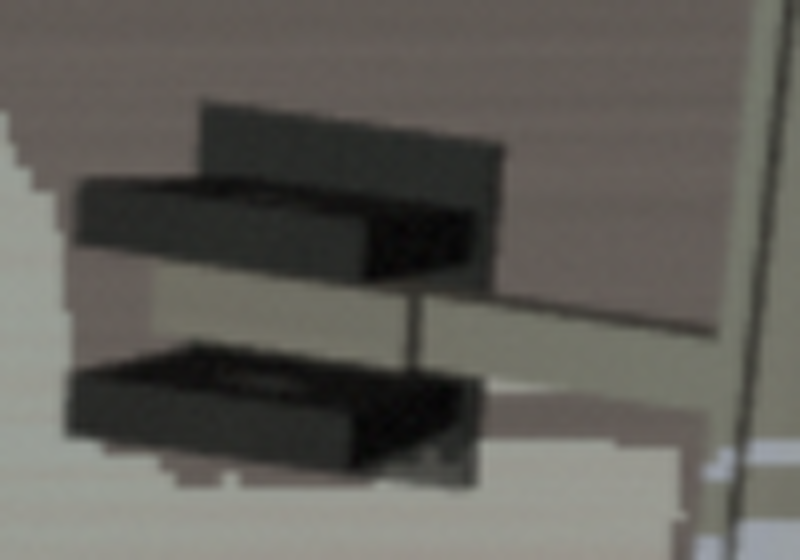

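View pics/w3a.png

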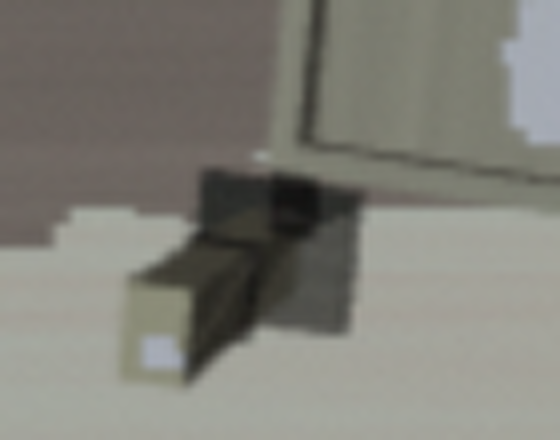

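View pics/wb.png

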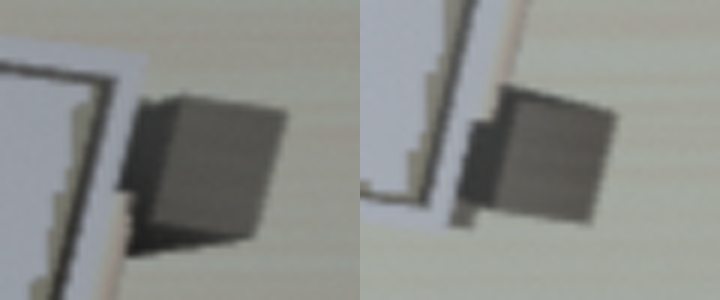

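```bash
cat > fit.py <<'E'
from h import *
from scipy.optimize import least_squares
def pts(f,o,s,L): return [(f,o[0]+u/s,o[1]+v/s) for u,v in L]
obs=[]
F=pts('w2',(120,80),8,[(80,178),(368,212),(365,283),(77,243),(67,372),(357,412),(353,470),(68,436)])
Fm=[(-21,-78),(-21,-42),(-13,-42),(-13,-78),(3,-78),(3,-42),(11,-42),(11,-78)]
H=pts('w2',(395,30),6,[(180,95),(288,112),(258,240),(150,228)])
H2=pts('w3',(360,120),6,[(152,90),(258,115),(232,225),(135,205)])
G=pts('w3',(160,110),8,[(132,280),(192,290),(188,385),(122,380)])
W=lambda a,z:np.array([px2w(*p,z)[:2] for p in a])
Fw,Hw,H2w,Gw=W(F,75),W(H,64),W(H2,64),W(G,95)
def T(p,m): c,s=np.cos(p[2]),np.sin(p[2]); m=np.asarray(m,float); return np.c_[p[0]+c*m[:,0]-s*m[:,1],p[1]+s*m[:,0]+c*m[:,1]]
def inv(p,w): c,s=np.cos(p[2]),np.sin(p[2]); d=np.asarray(w)-p[:2]; return np.c_[c*d[:,0]+s*d[:,1],-s*d[:,0]+c*d[:,1]]
def res(p):
    r=[(T(p,Fm)-Fw).ravel()]
    for h in (Hw,H2w): r.append(inv(p,h)[:,1]-[204,222,222,204])
    # posts symmetric direction
    return np.concatenate(r)
if __name__=='__main__':
    s=least_squares(res,[559,-73,np.radians(-7.5)]);p=s.x
    print(p[:2],np.degrees(p[2]),np.sqrt(np.mean(s.fun**2)))
    print('fork',inv(p,Fw).round(1).tolist()); print('H',inv(p,Hw).round(1).tolist(),inv(p,H2w).round(1).tolist()); print('G',inv(p,Gw).round(1).tolist(),Gw.mean(0))
    np.save('stand.npy',p)
    print('mouth',T(p,[(-21,-60)]))
    L=pts('w2',(0,0),1.5,[(338,23),(627,62),(302,346)])
    print('leaf corners inv z57/36',inv(p,[px2w(*L[0],38)[:2],px2w(*L[1],61)[:2],px2w(*L[2],38)[:2]]).round(1))
E
python3 fit.py
```

```text
[560.85406429 -70.05248656] -8.150694092441235 0.4350559766068116
fork [[-20.8, -77.7], [-21.6, -42.0], [-12.9, -41.7], [-12.9, -77.7], [3.2, -78.3], [3.2, -41.6], [10.6, -41.6], [11.3, -77.8]]
H [[-113.7, 203.4], [-113.6, 221.7], [-93.6, 222.3], [-93.0, 204.0]] [[94.6, 202.5], [96.3, 221.9], [115.9, 222.2], [114.8, 204.3]]
G [[130.2, -7.7], [130.4, -0.4], [142.0, 0.1], [142.5, -7.9]] [695.18634907 -93.34281535]
mouth [[ 531.55956589 -126.46908308]]
leaf corners inv z57/36 [[-119.4    3.3]
 [-117.4  196.8]
 [ 120.8    2.4]]
```

```bash
python3 - <<'E'
from h import *
c=np.array([489.4,-310.1]);a=np.radians(5.8)
b=c-72*np.array([np.cos(a),np.sin(a)]);print(b)
plan([*b,200],-84.2);plan([*b,103],-84.2)
print(px2w('w1',590/1.5,110/1.5,50))
E
```

```text
[ 417.76858896 -317.3760534 ]
tool [719.4 -22.7 330.6] jaw yaw 89.73 q6 -92.5 q1 -2.7
shift cm [ 13.08 -29.61 -30.02] turn rad -0.106 alt 3.0356
tool [719.4 -22.7 330.6] jaw yaw 89.73 q6 -92.5 q1 -2.7
shift cm [ 22.78 -29.61 -30.01] turn rad -0.106 alt 3.0356
[ 351.40134416 -211.08354619   50.        ]
```

{"op": "move_arm", "data": {"moves": [[[0,-6,-6],0.18,1],[[0,-12,-12],0.36,1],[[2,-18,-18],0.54,0.5],[[6,-24,-24],0.72,0.5],[[10,-29.6,-30.0],0.9,0.5],[[13,-29.6,-30.0],1.08,0.5],[[13,-29.6,-30.0],1.26,0.5],[[13,-29.6,-30.0],1.44,0.5],[[13,-29.6,-30.0],1.62,0.5],[[13,-29.6,-30.0],1.8,0.5],[[13,-29.6,-30.0],1.98,0.5],[[13,-29.6,-30.0],2.16,0.5],[[13,-29.6,-30.0],2.34,0.5],[[13,-29.6,-30.0],2.52,0.5],[[13,-29.6,-30.0],2.7,0.5],[[13,-29.6,-30.0],2.88,0.5],[[13,-29.6,-30.0],3.036,0.5],[[13,-29.6,-30.0],3.036,0.5],[[13,-29.6,-30.0],3.036,0.5]]}}

```text
time_s: 6.72
ee_pos: [418.7, -316.6, 201.0]
ee_rot: [138.2, 89.9, -35.8]
force: [-0.4, -0.6, 0.4]
gripper_width: 68.0
```

```bash
python3 - <<'E'
from h import *
c=np.array([489.4,-310.1]);a=np.radians(5.8)
b=c-72*np.array([np.cos(a),np.sin(a)])
plan([*b,103],-84.2)
save('wrist','w4',1.5)
E
```

```text
tool [ 418.7 -316.6  201. ] jaw yaw -84.05 q6 45.7 q1 -38.3
shift cm [9.8  0.06 0.11] turn rad 0.0026 alt -3.139
```

View pics/w4.png

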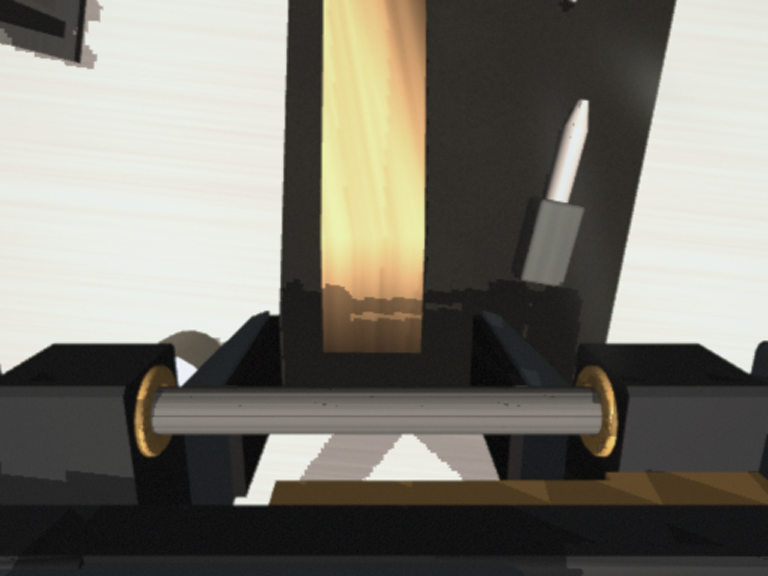

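{"op": "move_arm", "data": {"moves": [[[5,0,0.1],0,0.5],[[8.5,0,0.1],0,0.5],[[9.8,0,0.1],0,0.5],[[9.8,0,0.1],0,0.5],[[9.8,0,0.1],0,-0.3],[[9.8,0,0.1],0,-0.3],[[9.8,0,0.1],0,-0.3],[[9.8,0,0.1],0,-0.3],[[9.8,0,0.1],0,-0.3],[[9.8,0,0.1],0,-0.3]], "force": 45}}

```text
time_s: 8.02
ee_pos: [418.6, -316.9, 103.4]
ee_rot: [166.5, 89.9, -7.7]
force: [-1.5, 2.4, 6.2]
gripper_width: 50.0
```

```bash
python3 - <<'E'
from h import *
P=[(323,352),(421,352)]
W=np.array([px2w('w4',u/1.5,v/1.5,49) for u,v in P]);print(W, W.mean(0))
s=status.state();print(s['ee_pos'],s['gripper_width'],s['force'])
a=np.radians(5.8); print('along', (s['ee_pos']-W.mean(0))[:2]@[np.cos(a),np.sin(a)])
plan([0,0,0],0)
E
```

```text
[[ 387.13263952 -295.02161487   49.        ]
 [ 392.297377   -345.18961553   49.        ]] [ 389.71500826 -320.1056152    49.        ]
[ 418.6152615  -316.86087694  103.39562872] 50.035972616822534 [-1.46960603  2.42355224  6.1604881 ]
along 29.080205661875958
tool [ 418.6 -316.9  103.4] jaw yaw -84.19 q6 45.8 q1 -38.4
shift cm [ 10.28 -35.77  38.45] turn rad -1.4693 alt 1.6722
```

```bash
cat >> fit.py <<'E'
P0=np.load('stand.npy')
def S(x,y): return T(P0,[(x,y)])[0]
E
python3 - <<'E'
from fit import *
t=S(76,-196); print(t)
plan([*t,212],-8.15)
E
```

```text
[ 608.29804096 -274.84767468]
tool [ 418.6 -316.9  103.4] jaw yaw -84.19 q6 45.8 q1 -38.4
shift cm [-10.84  -2.26 -19.31] turn rad -1.3271 alt 1.8145
```

{"op": "move_arm", "data": {"moves": [[[-4,0,0],0,-0.3],[[-9,0,0],0,-0.3],[[-10.9,0,0],0,-0.3],[[-10.9,0,-3],-0.13,-0.3],[[-10.9,-0.5,-6],-0.3,-0.3],[[-10.9,-1,-9],-0.46,-0.3],[[-10.9,-1.5,-12],-0.63,-0.3],[[-10.9,-2,-15],-0.8,-0.3],[[-10.9,-2.3,-17],-0.96,-0.3],[[-10.9,-2.3,-19.3],-1.13,-0.3],[[-10.9,-2.3,-19.3],-1.327,-0.3],[[-10.9,-2.3,-19.3],-1.327,-0.3],[[-10.9,-2.3,-19.3],-1.327,-0.3],[[-10.9,-2.3,-19.3],-1.327,-0.3]]}}

```text
time_s: 9.78
ee_pos: [607.7, -274.6, 211.2]
ee_rot: [-68.3, 90.0, -166.5]
force: [0.5, -0.1, -3.7]
gripper_width: 49.8
```

```bash
python3 - <<'E'
from fit import *
t=S(76,-196)
s=status.state();print(s['gripper_width'],s['force'])
plan([*t,106],-8.15)
save('wrist','w5',1.5);save('scene','s5',1.5)
E
```

```text
49.77021272938384 [ 0.46677249 -0.05145715 -3.67637722]
tool [ 607.7 -274.6  211.2] jaw yaw -8.24 q6 -17.1 q1 -25.3
shift cm [1.052e+01 6.000e-02 1.000e-02] turn rad -0.0015 alt 3.1401
```

View pics/w5.png

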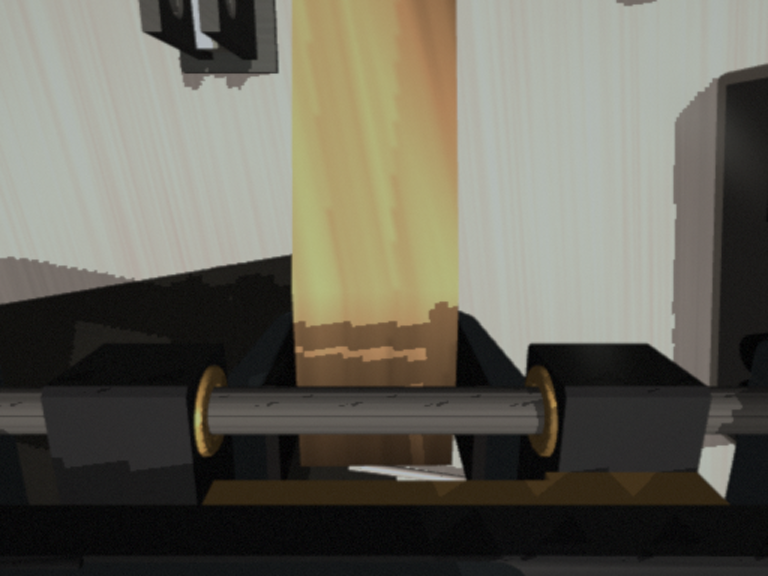

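View pics/s5.png

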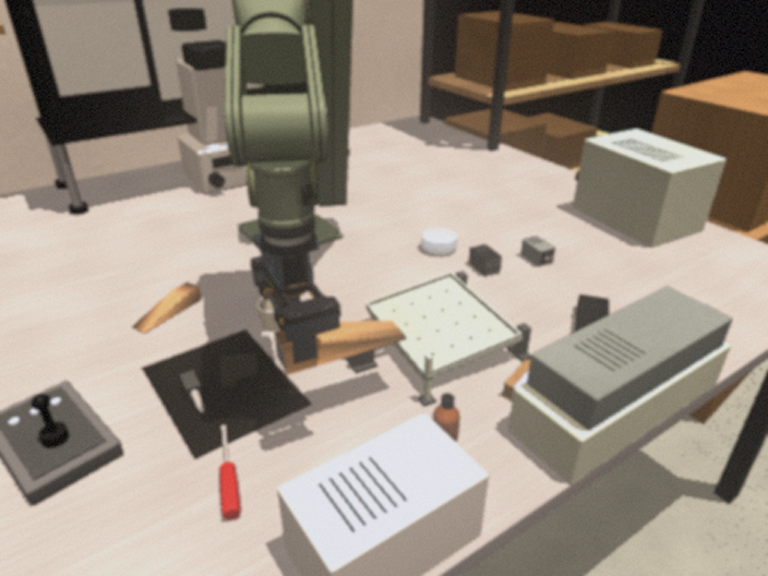

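{"op": "move_arm", "data": {"moves": [[[5,0.06,0],0,-0.3],[[9,0.06,0],0,-0.3],[[10.5,0.06,0],0,-0.3],[[10.5,0.06,0],0,-0.3],[[10.5,0.06,-1.5],0,-0.3],[[10.5,0.06,-3],0,-0.3],[[10.5,0.06,-4.3],0,-0.3],[[10.5,0.06,-4.3],0,-0.3],[[10.8,0.06,-4.4],0,-0.3],[[11.0,0.06,-4.4],0,-0.3],[[11.1,0.06,-4.4],0,-0.3]]}}

```text
time_s: 11.25
ee_pos: [615.2, -231.1, 102.2]
ee_rot: [106.2, 89.9, 8.0]
force: [-2.1, 3.3, 10.8]
gripper_width: 49.7
```

```bash
python3 - <<'E'
from fit import *
s=status.state();print(s['gripper_width'],s['force'],s['ee_pos'],inv(P0,[s['ee_pos'][:2]]))
plan([*S(76,-196),106],-8.15)
save('scene','s6',5,(240,170,380,290))
E
```

```text
49.69042263472786 [-2.12758945  3.33498884 10.82786087] [ 615.1789202  -231.14436337  102.23107794] [[  76.61524276 -151.76260186]]
tool [ 615.2 -231.1  102.2] jaw yaw -8.19 q6 -13.4 q1 -21.6
shift cm [-0.38 -0.06  4.42] turn rad -0.0007 alt 3.1409
```

View pics/s6.png

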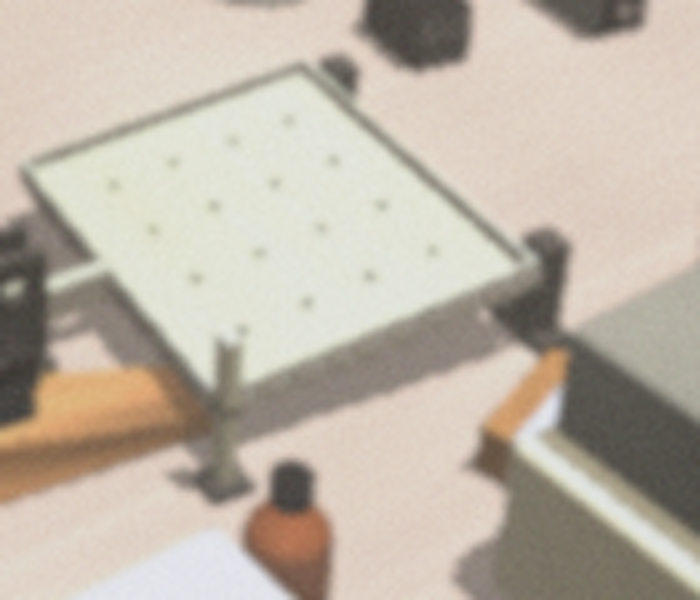

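{"op": "move_arm", "data": {"moves": [[[-0.1,0,-0.5],0,-0.3],[[-0.1,0,-1.0],0,-0.3],[[-0.1,0,-1.5],0,-0.3],[[-0.1,0,-2.0],0,-0.3],[[-0.1,0,-2.0],0,-0.3],[[-0.1,0,-2.0],0,-0.3]]}}

```text
time_s: 12.05
ee_pos: [617.6, -211.0, 101.0]
ee_rot: [-114.8, 90.0, 147.1]
force: [-0.4, 0.1, -3.8]
gripper_width: 50.0
```

```bash
python3 - <<'E'
from fit import *
s=status.state();print(s['gripper_width'],s['force'],s['ee_pos'],inv(P0,[s['ee_pos'][:2]]))
E
```

```text
49.966890033514765 [-0.4236127   0.13868026 -3.75242242] [ 617.55346549 -211.00051773  100.98415624] [[  76.10986523 -131.48558096]]
```

{"op": "move_arm", "data": {"moves": [[[0.05,0,-0.4],0,-0.3],[[0.05,0,-0.8],0,-0.3],[[0.05,0,-1.2],0,-0.3],[[0.05,0,-1.6],0,-0.3],[[0.05,0,-2.0],0,-0.3],[[0.05,0,-2.4],0,-0.3],[[0.05,0,-2.8],0,-0.3],[[0.05,0,-3.2],0,-0.3],[[0.05,0,-3.6],0,-0.3],[[0.05,0,-4.0],0,-0.3],[[0.05,0,-4.4],0,-0.3],[[0.05,0,-4.8],0,-0.3],[[0.05,0,-5.2],0,-0.3],[[0.05,0,-5.6],0,-0.3],[[0.05,0,-5.6],0,-0.3]]}}

```text
time_s: 13.92
ee_pos: [625.8, -158.6, 101.2]
ee_rot: [25.1, 89.7, -73.0]
force: [-1.0, -10.5, -1.5]
gripper_width: 49.4
```

```bash
python3 - <<'E'
from fit import *
s=status.state();print(s['gripper_width'],s['force'],s['ee_pos'],inv(P0,[s['ee_pos'][:2]]))
save('scene','s7',5,(240,170,380,290)); save('wrist','w7',1.5)
E
```

```text
49.44896164963691 [ -1.01164812 -10.49978071  -1.46559715] [ 625.79465634 -158.57211219  101.23091498] [[ 76.83465975 -78.41836315]]
```

View pics/s7.png

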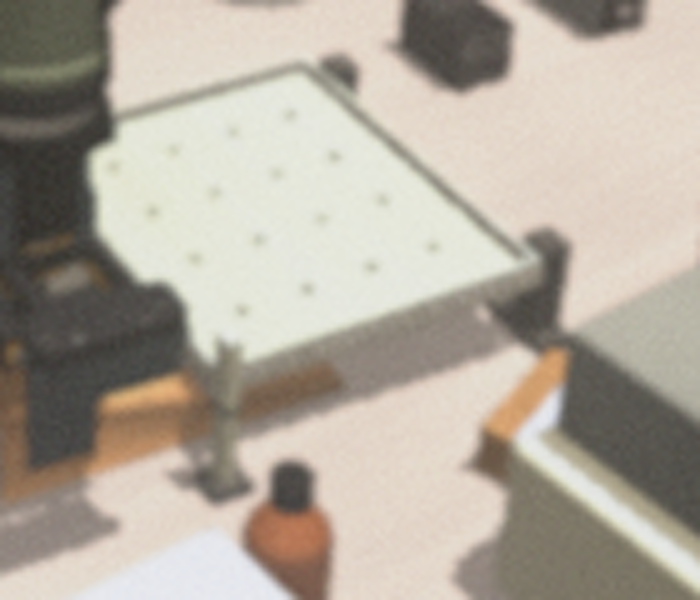

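View pics/w7.png

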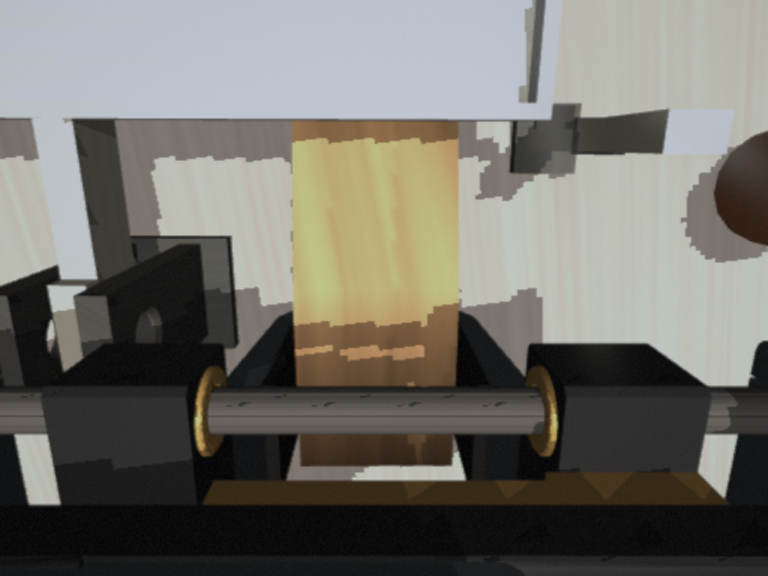

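{"op": "move_arm", "data": {"moves": [[[0,0,-0.4],0,-0.3],[[0,0,-0.8],0,-0.3],[[0,0,-1.2],0,-0.3],[[0,0,-1.4],0,-0.3],[[0,0,-1.4],0,-0.3]]}}

```text
time_s: 14.65
ee_pos: [627.7, -144.6, 101.1]
ee_rot: [22.2, 89.7, -75.9]
force: [-1.2, -9.5, -2.4]
gripper_width: 49.7
```

```bash
python3 - <<'E'
from fit import *
s=status.state();print(s['gripper_width'],s['force'],s['ee_pos'],inv(P0,[s['ee_pos'][:2]]))
save('scene','s8',9,(255,225,335,285))
m=S(136,-4);print([w2px('scene0' if 0 else 's8',[*m,z]) for z in (0,52,95)])
show('s6','s6z',9,(255,225,335,285))
E
```

```text
49.74771892004045 [-1.2275648  -9.4942024  -2.44616544] [ 627.66000652 -144.63845364  101.11251345] [[ 76.70569319 -64.36099001]]
[array([283.23642251, 266.16234563]), array([284.04143965, 250.26463322]), array([284.74256572, 236.41859175])]
```

View pics/s8.png

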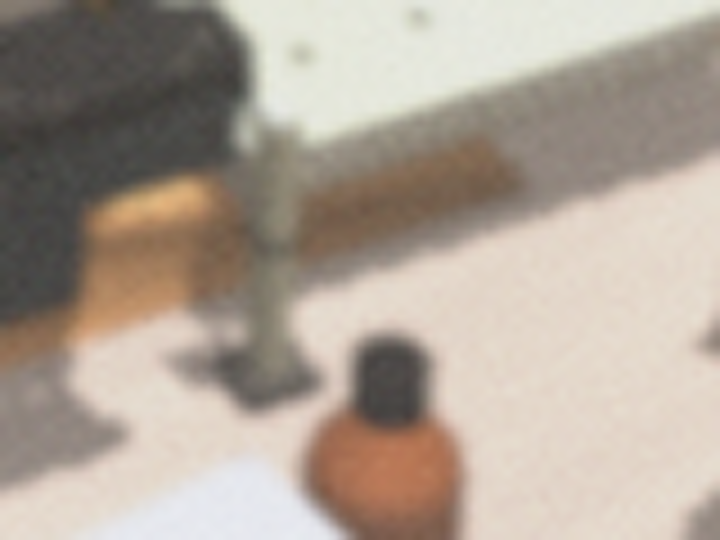

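View pics/s6z.png

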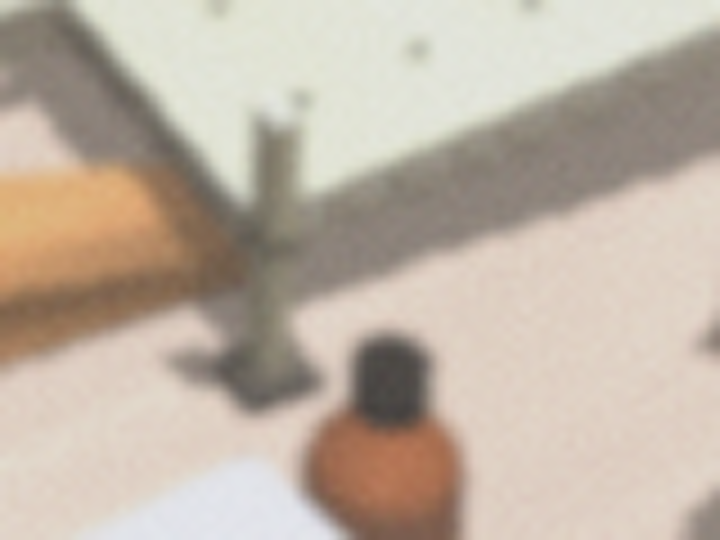

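```bash
python3 - <<'E'
from fit import *
save('wrist','w8',1.5)
show('w8','w8a',6,(320,40,450,140))
m=S(136,-4);print(w2px('w8',[*S(136,-8),52]),w2px('w8',[*S(136,-8),95]),w2px('w8',[*S(130,-8),52]),w2px('w8',[*S(120,0),52]),w2px('w8',[*S(120,0),61]))
E
```

```text
[394.90769876 133.8150854 ] [456.18898959 149.25616659] [380.38329912 133.80693069] [357.80148278 113.94961976] [365.08642333 115.0780083 ]
```

View pics/w8a.png

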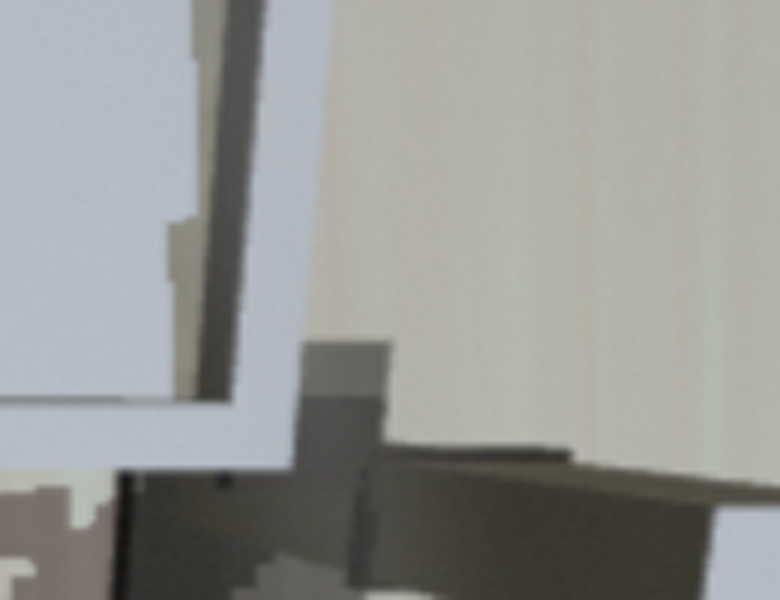

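```bash
python3 - <<'E'
from fit import *
for y in (0,3,6):
  for z in (48,52,55):
    print(y,z,[w2px('w8',[*S(x,y),z]).round(1).tolist() for x in (122,135,150)])
im=np.load('pics/w8.npy')
im=im[100:145,345:430].astype(float); im=np.clip((im/120.)**0.6*255,0,255).astype(np.uint8)
cv2.imwrite('pics/w8b.png',cv2.resize(im,None,fx=9,fy=9,interpolation=cv2.INTER_CUBIC)[:,:,::-1])
E
```

```text
0 48 [[359.6, 113.5], [390.7, 113.5], [426.6, 113.5]]
0 52 [[362.7, 114.0], [394.7, 114.0], [431.5, 114.0]]
0 55 [[365.1, 114.3], [397.8, 114.3], [435.4, 114.4]]
3 48 [[360.3, 106.1], [391.5, 106.1], [427.6, 106.2]]
3 52 [[363.4, 106.4], [395.5, 106.4], [432.6, 106.4]]
3 55 [[365.8, 106.6], [398.7, 106.6], [436.5, 106.6]]
6 48 [[360.9, 98.6], [392.3, 98.7], [428.6, 98.7]]
6 52 [[364.0, 98.7], [396.4, 98.7], [433.6, 98.7]]
6 55 [[366.5, 98.7], [399.5, 98.7], [437.6, 98.8]]
```

View pics/w8b.png

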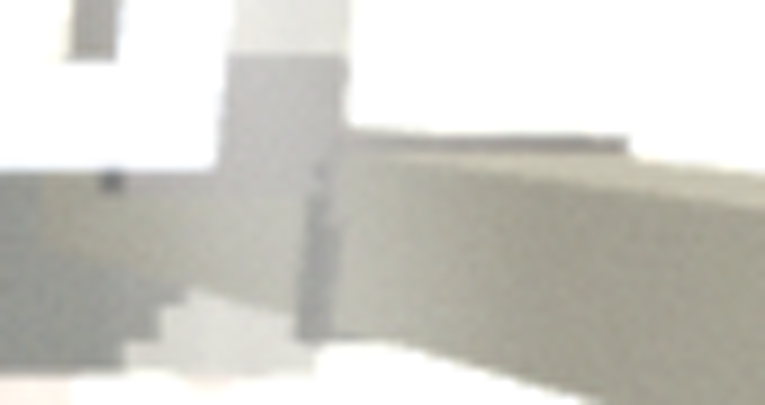

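{"op": "move_arm", "data": {"moves": [[[0,0,-0.15],0,-0.3],[[0,0,-0.3],0,-0.3],[[0,0,-0.34],0,-0.3],[[0,0,-0.34],0,-0.3],[[0,0,-0.34],0,-0.3]]}}

```text
time_s: 15.38
ee_pos: [628.0, -141.5, 101.0]
ee_rot: [18.9, 89.7, -79.2]
force: [-0.6, -9.6, -1.9]
gripper_width: 50.0
```

```bash
python3 - <<'E'
from fit import *
s=status.state();print(s['gripper_width'],s['force'],s['ee_pos'],inv(P0,[s['ee_pos'][:2]]))
save('wrist','w9',1.5)
show('w9','w9a',9,(345,90,430,145))
E
```

```text
49.95479418108183 [-0.64225498 -9.59560678 -1.91460226] [ 628.04635454 -141.45796634  101.0155662 ] [[ 76.6372182  -61.15785477]]
```

View pics/w9a.png

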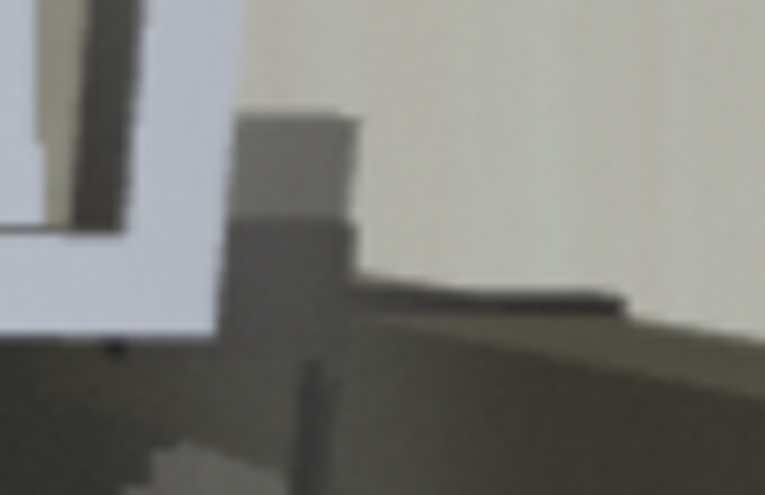

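```bash
python3 - <<'E'
from fit import *
plan([*S(0,-80),190],-8.15);plan([*S(235,-80),190],-8.15)
E
```

```text
tool [ 628.  -141.4  101. ] jaw yaw -8.1 q6 -5.3 q1 -13.6
shift cm [-8.9  -7.65  1.92] turn rad 0.0008 alt -3.1408
tool [ 628.  -141.4  101. ] jaw yaw -8.1 q6 -5.3 q1 -13.6
shift cm [-8.86 15.85  1.94] turn rad 0.0008 alt -3.1408
```

{"op": "move_arm", "data": {"moves": [[[0,0,0],0,0.4],[[0,0,0],0,0.4],[[0,0,0],0,0.4],[[-1,0,0],0,0.4],[[-5,0,0],0,0.4],[[-9,0,0],0,0.4],[[-9,5,1],0,0.4],[[-9,10.5,1.9],0,0.4],[[-9,15.8,1.9],0,0.4],[[-9,15.8,1.9],0,0.4],[[-9,15.8,1.9],0,0.4],[[-9,15.8,1.9],0,0.4]]}}

```text
time_s: 16.92
ee_pos: [773.3, -178.8, 191.0]
ee_rot: [-90.5, 88.5, 171.3]
force: [-25.4, 2.3, 10.0]
gripper_width: 63.4
```

```bash
python3 - <<'E'
from fit import *
save('wrist','w10',1.5)
E
```

{"op": "move_arm", "data": {"moves": [[[0,-6,0],0,0.4],[[0,-12,0],0,0.4],[[0,-18,0],0,0.4],[[0,-23.5,0],0,0.4],[[0,-23.5,0],0,0.4],[[0,-23.5,0],0,0.4],[[0,-23.5,0],0,0.4]]}}

```text
time_s: 17.85
ee_pos: [550.8, -146.8, 191.3]
ee_rot: [85.8, 89.9, -12.3]
force: [-0.3, -1.2, -0.7]
gripper_width: 64.0
```

```bash
python3 - <<'E'
from fit import *
save('wrist','w11',1.5)
E
```

```text
(no output)
```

View pics/w10.png

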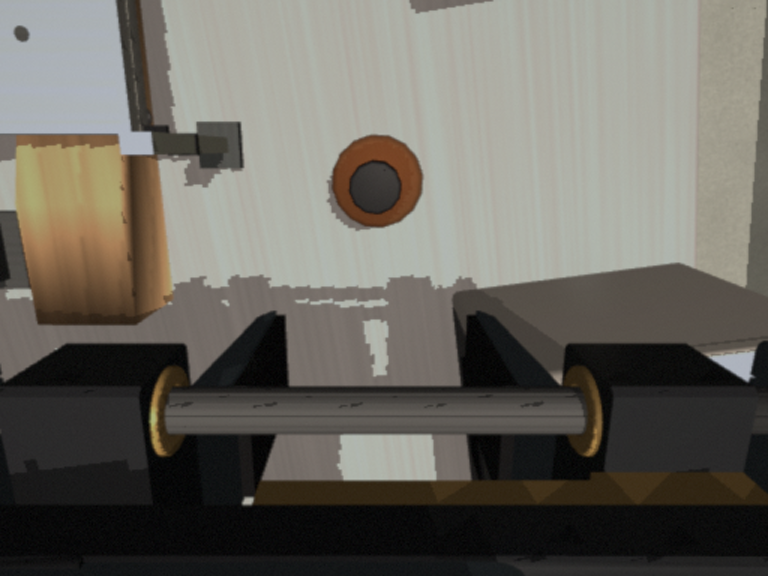

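View pics/w11.png

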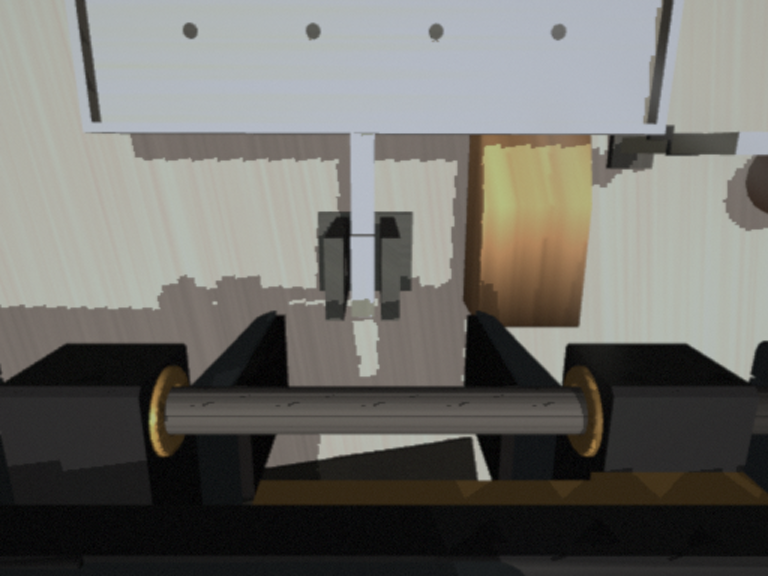

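```bash
python3 - <<'E'
from fit import *
show('w10','w10a',9,(75,75,165,125))
show('w11','w11a',9,(395,75,485,125))
save('scene','s9',1)
a=np.load('pics/s9.npy').astype(int);b=np.load('pics/scene0.npy').astype(int)
show('s9','s9a',3,(180,260,340,384)); show('scene0','s0a',3,(180,260,340,384))
A=cv2.imread('pics/s9a.png');B=cv2.imread('pics/s0a.png');cv2.imwrite('pics/cmp.png',np.vstack([A[:,:],B])[::1])
d=np.abs(a-b).max(2);print((d[280:384,180:340]>40).sum(0)[::8])
E
```

```text
[0 0 0 0 0 0 0 0 0 0 0 0 0 0 0 0 0 0 0 0]
```

View pics/w10a.png

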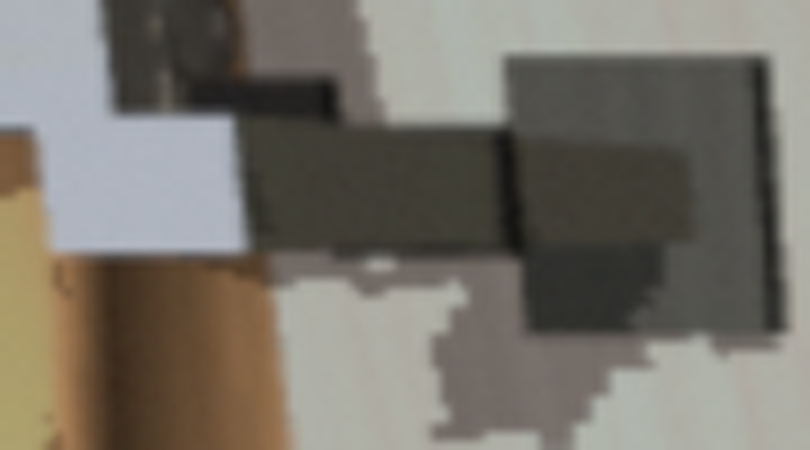

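View pics/w11a.png

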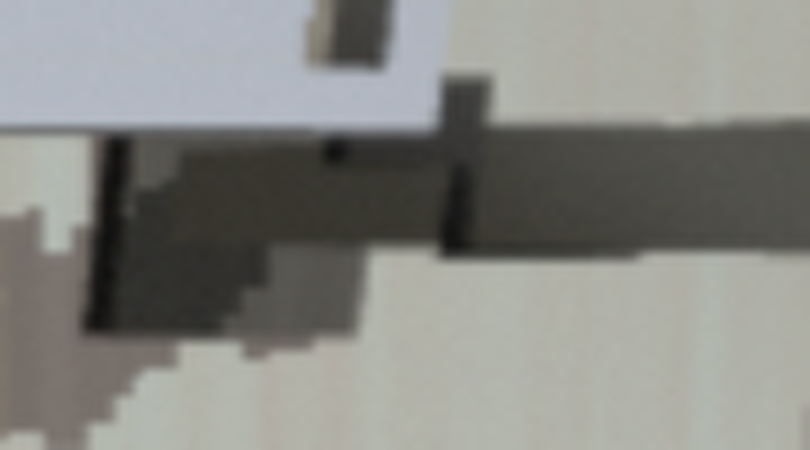

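View pics/cmp.png

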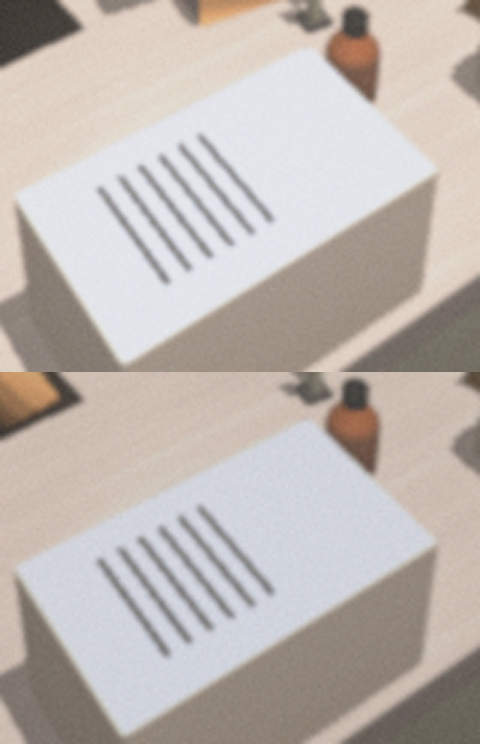

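```bash
cat >> fit.py <<'E'
def ray(f,u,v):
    K,e,r=cal(f); d=r@np.linalg.inv(K)@np.array([u,v,1.]); return e,d/np.linalg.norm(d)
def tri(obs):
    A=np.zeros((3,3));b=np.zeros(3)
    for o in obs:
        e,d=ray(*o);M=np.eye(3)-np.outer(d,d);A+=M;b+=M@e
    p=np.linalg.solve(A,b); return p
def st(p): q=inv(P0,[p[:2]])[0]; return np.array([*q,p[2]])
def atx(f,u,v,x):  # intersect with stand plane x
    e,d=ray(f,u,v); a=st(e); b=st(e+d*100); t=(x-a[0])/(b[0]-a[0]); return a+t*(b-a)
E
python3 - <<'E'
from fit import *
print('tip',st(tri([('w10',112.6,86),('w11',449.4,86)])))
print('tip2',st(tri([('w10',112.6,88),('w11',449.4,88)])))
print('line +x',atx('w10',75+508/9,100,142),'line -x',atx('w11',395+458/9,98,130))
# post top corner check: leaf corner
print('leaf rim corner',st(tri([('w10',75+238/9,75+118/9),('w11',395+440/9,75+130/9)])))
E
```

```text
tip [130.91365171   1.28169159  51.4544963 ]
tip2 [1.30917326e+02 1.15189500e-02 5.17864333e+01]
line +x [142.          -7.69422027  49.68916728] line -x [130.          -6.27809583  51.0069223 ]
leaf rim corner [125.25629369  -0.58360126  55.76794896]
```

```bash
python3 - <<'E'
from fit import *
show('w11','c1',8,(45,70,95,110)); show('w11','c2',8,(410,70,460,110))
show('w2','c3',8,(195,5,245,45)); show('w2','c4',8,(185,205,235,245))
I=[cv2.imread(f'pics/c{i}.png') for i in (1,2,3,4)]
cv2.imwrite('pics/cc.png',np.vstack([np.hstack(I[:2]),np.hstack(I[2:])])[:600*2])
E
```

```text
(no output)
```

View pics/cc.png

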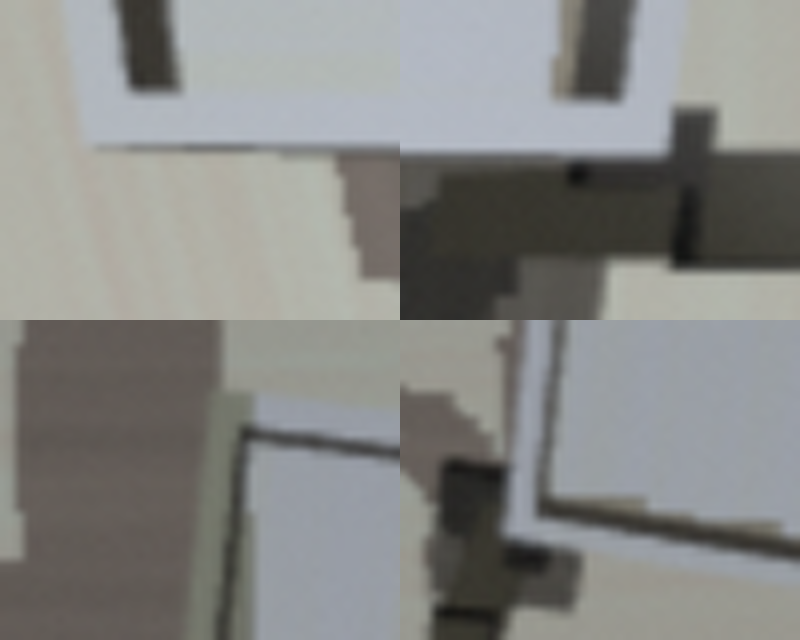

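```bash
python3 - <<'E'
from fit import *
from scipy.optimize import brentq
def h(f,a,b):
    z=brentq(lambda z:np.linalg.norm(px2w(f,*a,z)-px2w(f,*b,z))-240,0,150); return z,st(px2w(f,*a,z)),st(px2w(f,*b,z))
print(h('w11',(55.6,88.5),(443.75,89)))
print(h('w11',(55.1,88.5),(444.25,89)))
print(h('w2',(221,14.4),(198.5,231.9)))
E
```

```text
(64.5040900195406, array([-119.68543596,   -0.73944486,   64.50409002]), array([120.31448856,  -0.92978741,  64.50409002]))
(65.0659461046154, array([-119.68528671,   -0.7551499 ,   65.0659461 ]), array([120.31463841,  -0.94473068,  65.0659461 ]))
(42.05466254868379, array([-118.8117825 ,   -0.82702774,   42.05466255]), array([121.18787943,  -0.4241933 ,  42.05466255]))
```

```bash
python3 - <<'E'
from fit import *
show('w4','w4a',6,(330,55,410,200))
im=np.load('pics/w4.npy')[55:200,330:410].astype(float); im=np.clip((im/255)**0.5*255,0,255).astype(np.uint8)
cv2.imwrite('pics/w4a.png',cv2.resize(im,None,fx=4,fy=4,interpolation=cv2.INTER_CUBIC)[:,:,::-1])
E
```

```text
(no output)
```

View pics/w4a.png

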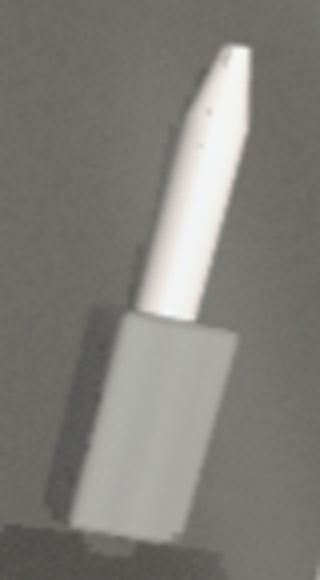

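```bash
python3 - <<'E'
from fit import *
C=np.array([px2w('w4',330+u/4,55+v/4,27)[:2] for u,v in [(126,312),(238,334),(183,540),(72,525)]])
tip=px2w('w4',330+238/4,55+45/4,15)[:2]
f=C[:2].mean(0);b=C[2:].mean(0);print(C.round(1),tip,'front',f,'back',b,'len',np.linalg.norm(f-b),'w',np.linalg.norm(C[0]-C[1]),np.linalg.norm(C[2]-C[3]),'shank',np.linalg.norm(tip-f))
for a,c in ((f,b),(tip,f),(tip,b)): print(np.degrees(np.arctan2(*(a-c)[::-1])))
E
```

```text
[[ 474.1 -400.1]
 [ 472.1 -422.7]
 [ 430.  -420.2]
 [ 430.8 -397.2]] [ 526.05860725 -416.14870201] front [ 473.10128014 -411.41005201] back [ 430.41217156 -408.73413251] len 42.77289487888516 w 22.645253020687836 23.010728529097918 shank 53.168912895329626
-3.5868295343790226
-5.113239218666349
-4.432738207801789
```

```bash
python3 - <<'E'
from fit import *
plan([451.5,-410.2,160],-94.6)
print(status.state()['ee_pos'])
E
```

```text
tool [ 550.4 -146.6  190.7] jaw yaw -8.12 q6 -8.0 q1 -16.1
shift cm [ 3.07 -6.07 27.49] turn rad 1.5093 alt -1.6323
[ 550.38923454 -146.64279551  190.71330064]
```

{"op": "move_arm", "data": {"moves": [[[0,-1,6],0.17,0.1],[[0,-3,12],0.34,0.1],[[0,-5,18],0.51,0.1],[[0,-6.1,24],0.68,0.1],[[0,-6.1,27.5],0.85,0.1],[[0,-6.1,27.5],1.02,0.1],[[2,-6.1,27.5],1.19,0.1],[[3.1,-6.1,27.5],1.36,0.1],[[3.1,-6.1,27.5],1.51,0.1],[[3.1,-6.1,27.5],1.51,0.1],[[3.1,-6.1,27.5],1.51,0.1],[[3.1,-6.1,27.5],1.51,0.1]]}}

```text
time_s: 19.45
ee_pos: [450.0, -410.1, 159.8]
ee_rot: [157.6, 90.0, -27.0]
force: [0.4, 0.3, 0.8]
gripper_width: 50.3
```

```bash
python3 - <<'E'
from fit import *
plan([451.5,-410.2,84],-94.6)
save('wrist','w12',1.5)
E
```

```text
tool [ 450.  -410.1  159.8] jaw yaw -94.58 q6 51.1 q1 -43.4
shift cm [ 7.58 -0.01 -0.15] turn rad 0.0003 alt -3.1413
```

View pics/w12.png

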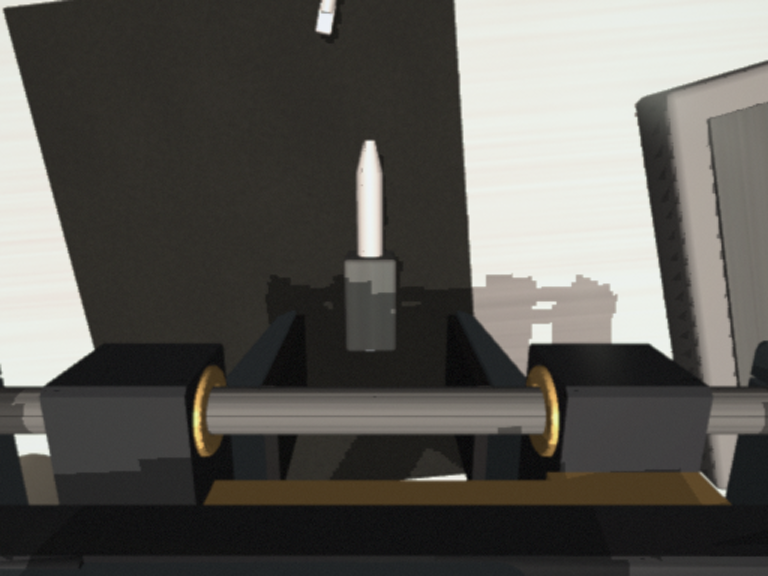

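```bash
python3 - <<'E'
from fit import *
print(px2w('w12',370/1.5,141/1.5,15),px2w('w12',370.5/1.5,259/1.5,27),px2w('w12',371/1.5,350/1.5,27))
E
```

```text
[ 525.10518037 -415.99563099   15.        ] [ 473.75524478 -412.05456104   27.        ] [ 429.82834728 -408.64490265   27.        ]
```

{"op": "move_arm", "data": {"moves": [[[4,0,-0.15],0,0.1],[[6.5,0,-0.15],0,0.1],[[7.6,0,-0.15],0,0.1],[[7.6,0,-0.15],0,0.1],[[7.6,0,-0.15],0,-0.8],[[7.6,0,-0.15],0,-0.8],[[7.6,0,-0.15],0,-0.8],[[7.6,0,-0.15],0,-0.8],[[7.6,0,-0.15],0,-0.8],[[7.6,0,-0.15],0,-0.8]], "force": 50}}

```text
time_s: 20.75
ee_pos: [451.5, -410.0, 84.4]
ee_rot: [-159.6, 90.0, 15.8]
force: [-0.4, 2.5, 5.4]
gripper_width: 23.4
```

```bash
python3 - <<'E'
from fit import *
s=status.state();print(s['gripper_width'],s['force'],s['ee_pos'])
plan([451.5,-410.2,200],-94.6)
E
```

```text
23.36082613095729 [-0.41323283  2.50576957  5.41849709] [ 451.49041197 -409.98438436   84.38170581]
tool [ 451.5 -410.    84.4] jaw yaw -94.66 q6 51.3 q1 -43.3
shift cm [-1.156e+01  2.000e-02 -1.000e-02] turn rad -0.0011 alt 3.1405
```

```bash
python3 - <<'E'
from fit import *
plan([*S(-110,-60),200],-98.15);plan([*S(-110,-60),124.4],-98.15)
E
```

```text
tool [ 451.5 -410.    84.4] jaw yaw -94.66 q6 51.3 q1 -43.3
shift cm [-11.56 -29.45   3.2 ] turn rad 0.0609 alt -3.0807
tool [ 451.5 -410.    84.4] jaw yaw -94.66 q6 51.3 q1 -43.3
shift cm [ -4.   -29.45   3.2 ] turn rad 0.0609 alt -3.0807
```

{"op": "move_arm", "data": {"moves": [[[-4,0,0],0,-0.8],[[-9,0,0],0,-0.8],[[-11.5,-2,0.3],0,-0.8],[[-11.5,-7,1],0.03,-0.8],[[-11.5,-13,1.5],0.06,-0.8],[[-11.5,-19,2],0.06,-0.8],[[-11.5,-25,3],0.061,-0.8],[[-11.5,-29.4,3.2],0.061,-0.8],[[-11.5,-29.4,3.2],0.061,-0.8],[[-8,-29.4,3.2],0.061,-0.8],[[-5,-29.4,3.2],0.061,-0.8],[[-4,-29.4,3.2],0.061,-0.8],[[-4,-29.4,3.2],0.061,-0.8],[[-4,-29.4,3.2],0.061,-0.8]]}}

```text
time_s: 22.5
ee_pos: [444.1, -115.1, 124.6]
ee_rot: [171.6, 89.9, -16.6]
force: [-0.1, 0.2, -2.5]
gripper_width: 23.9
```

```bash
python3 - <<'E'
from fit import *
s=status.state();print(s['gripper_width'],s['force'],st(s['ee_pos']))
plan([*S(-110,-60),124.4],-98.15)
save('wrist','w13',1.5)
E
```

```text
23.85989847384778 [-0.13183268  0.21893277 -2.4749133 ] [-109.22042468  -61.14405566  124.61352913]
tool [ 444.1 -115.1  124.6] jaw yaw -98.17 q6 82.2 q1 -16.0
shift cm [ 0.02 -0.11  0.08] turn rad -0.0003 alt 3.1413
```

View pics/w13.png

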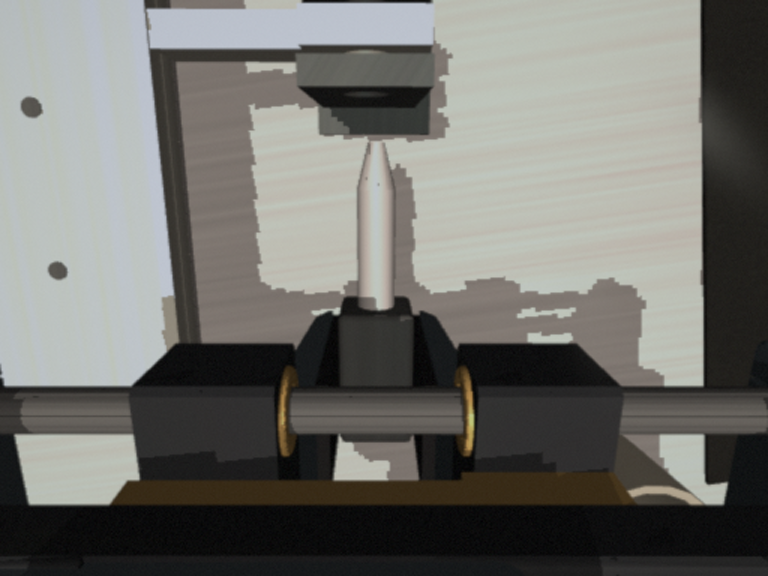

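```bash
python3 - <<'E'
from fit import *
show('w13','w13a',7,(190,0,300,110))
print('tip',st(px2w('w13',376/1.5,142/1.5,55)),'mid shank',st(px2w('w13',376.5/1.5,270/1.5,55)))
print('plate',st(px2w('w13',297/1.5,88/1.5,75)),st(px2w('w13',434/1.5,88/1.5,75)))
E
```

```text
tip [-34.99123628 -63.46535174  55.        ] mid shank [-75.31685456 -63.62794291  55.        ]
plate [-21.65596797 -42.70514909  75.        ] [-21.66203238 -78.62515115  75.        ]
```

View pics/w13a.png

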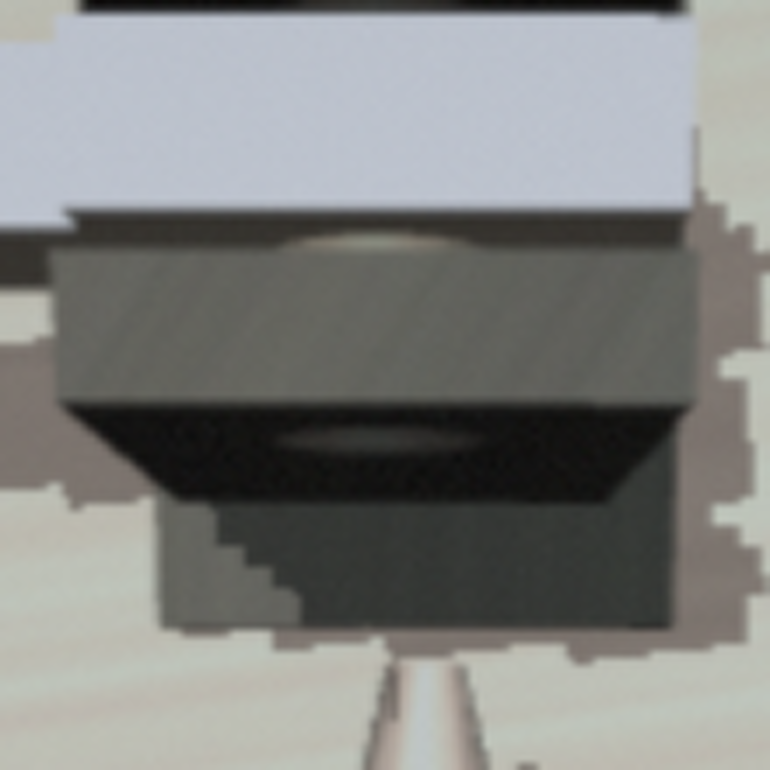

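```bash
python3 - <<'E'
from fit import *
print('hole',atx('w13',190+380/7,440/7,-21.6),'lug hole',atx('w13',190+378/7,240/7,-5))
print('plate bottom-front', atx('w13',190+180/7,500/7,-21.6),atx('w13',190+605/7,500/7,-21.6))
s=status.state();print(s['ee_pos'],cal('w13')[1], s['ee_rot'])
E
```

```text
hole [-21.6        -60.65416299  58.94188668] lug hole [ -5.         -60.13498529  29.9805312 ]
plate bottom-front [-21.6        -43.66328439  13.14671218] [-21.6        -78.25577335  13.05085784]
[ 444.02589738 -114.99300099  124.72761488] [ 514.83219361 -127.15959745  217.07646863] [172.56535296  89.8580892  -15.59808734]
```

{"op": "move_arm", "data": {"moves": [[[0,-0.27,0],0,-0.8],[[0,-0.27,0],0,-0.8],[[0,-0.27,-0.6],0,-0.8],[[0,-0.27,-1.2],0,-0.8],[[0,-0.27,-1.6],0,-0.8],[[0,-0.27,-1.8],0,-0.8],[[0,-0.27,-1.8],0,-0.8]]}}

```text
time_s: 23.42
ee_pos: [461.5, -114.4, 123.6]
ee_rot: [-22.6, 90.0, 149.2]
force: [0.2, 0.1, -2.7]
gripper_width: 23.7
```

```bash
python3 - <<'E'
from fit import *
s=status.state();print(s['gripper_width'],s['force'],st(s['ee_pos']))
save('wrist','w14',1.5)
show('w14','w14a',7,(190,50,300,150))
E
```

```text
23.67240779635388 [ 0.2413588   0.09630843 -2.69371241] [-92.03800232 -58.01654641 123.60002037]
```

View pics/w14a.png

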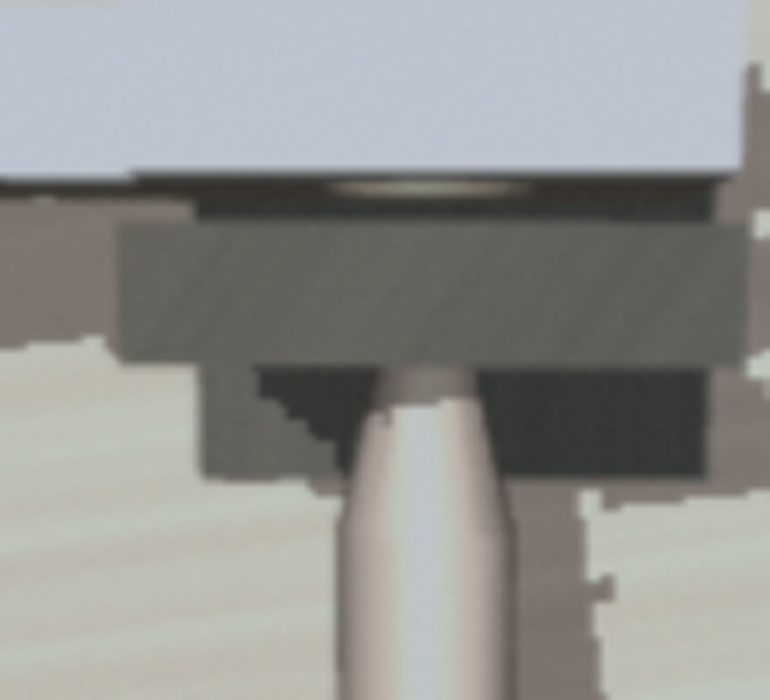

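{"op": "move_arm", "data": {"moves": [[[-0.06,0,-0.4],0,-0.8],[[-0.06,0,-0.8],0,-0.8],[[-0.06,0,-1.2],0,-0.8],[[-0.06,0,-1.6],0,-0.8],[[-0.06,0,-2.0],0,-0.8],[[-0.06,0,-2.4],0,-0.8],[[-0.06,0,-2.4],0,-0.8]]}}

```text
time_s: 24.35
ee_pos: [485.6, -117.9, 124.3]
ee_rot: [-166.5, 90.0, 5.4]
force: [0.4, 0.0, -2.1]
gripper_width: 23.7
```

```bash
python3 - <<'E'
from fit import *
s=status.state();print(s['gripper_width'],s['force'],st(s['ee_pos']))
save('wrist','w15',1.5)
E
```

```text
23.69442227972169 [ 0.40472064  0.04626841 -2.07977673] [-67.7509959  -58.02459105 124.32068009]
```

View pics/w15.png

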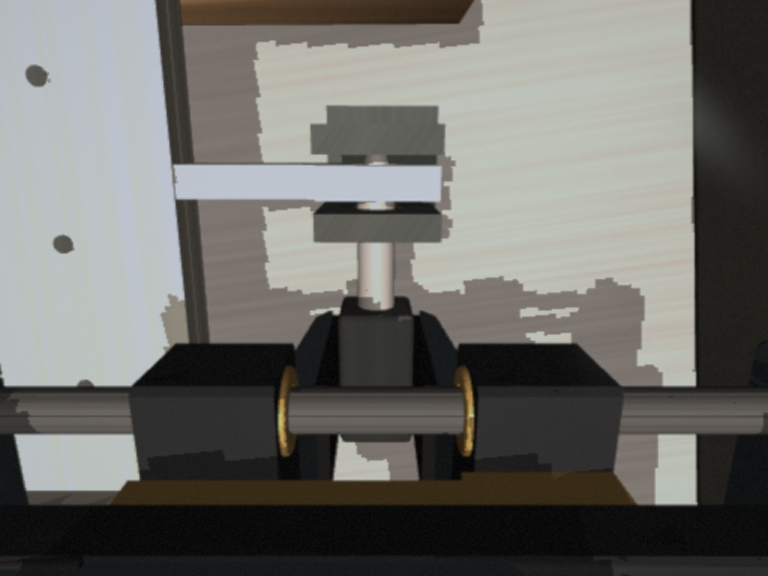

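{"op": "move_arm", "data": {"moves": [[[0,0,-0.5],0,-0.8],[[0,0,-1.0],0,-0.8],[[0,0,-1.5],0,-0.8],[[0,0,-2.0],0,-0.8],[[0,0,-2.3],0,-0.8],[[0,0,-2.5],0,-0.8],[[0,0,-2.55],0,-0.8],[[0,0,-2.55],0,-0.8]]}}

```text
time_s: 25.4
ee_pos: [509.9, -121.3, 124.2]
ee_rot: [-9.2, 89.9, 162.7]
force: [-2.2, 0.1, -2.3]
gripper_width: 23.7
```

```bash
python3 - <<'E'
from fit import *
s=status.state();print(s['gripper_width'],s['force'],st(s['ee_pos']))
save('wrist','w16',1.5);show('w16','w16a',6,(190,100,310,220))
E
```

```text
23.69211711987706 [-2.24478819  0.13248133 -2.25257398] [-43.14135785 -57.98828139 124.20995705]
```

View pics/w16a.png

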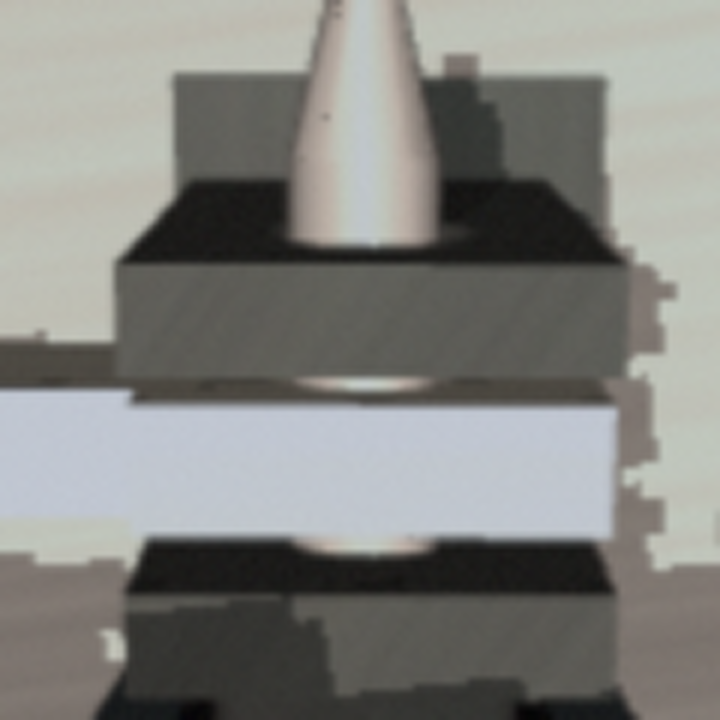

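{"op": "move_arm", "data": {"moves": [[[0,0,-0.1],0,-0.8],[[0,0,-0.2],0,-0.8],[[0,0,-0.2],0,-0.8]]}}

```text
time_s: 25.82
ee_pos: [510.2, -121.3, 124.0]
ee_rot: [-3.2, 89.7, 168.6]
force: [-7.1, -0.6, 1.9]
gripper_width: 23.3
```

```bash
python3 - <<'E'
from fit import *
s=status.state();print(s['gripper_width'],s['force'],st(s['ee_pos']))
E
```

```text
23.26604948213604 [-7.08910046 -0.57418848  1.85214573] [-42.8317337  -57.95055174 123.97399614]
```

{"op": "move_arm", "data": {"moves": [[[0,0,-0.15],0,-0.8],[[0,0,-0.3],0,-0.8],[[0,0,-0.3],0,-0.8],[[0,0,0.1],0,-0.8],[[0,0,0.25],0,-0.8],[[0,0,0.25],0,-0.8]]}}

```text
time_s: 26.58
ee_pos: [509.9, -121.3, 124.2]
ee_rot: [-26.1, 90.0, 145.8]
force: [-3.2, 0.4, -2.2]
gripper_width: 23.6
```

```bash
python3 - <<'E'
from fit import *
s=status.state();print(s['gripper_width'],s['force'],st(s['ee_pos']))
save('wrist','w17',1.5);show('w17','w17a',6,(190,100,310,220))
E
```

```text
23.594843778863225 [-3.17620736  0.43639219 -2.16786126] [-43.17620586 -57.95864439 124.24934648]
```

View pics/w17.png

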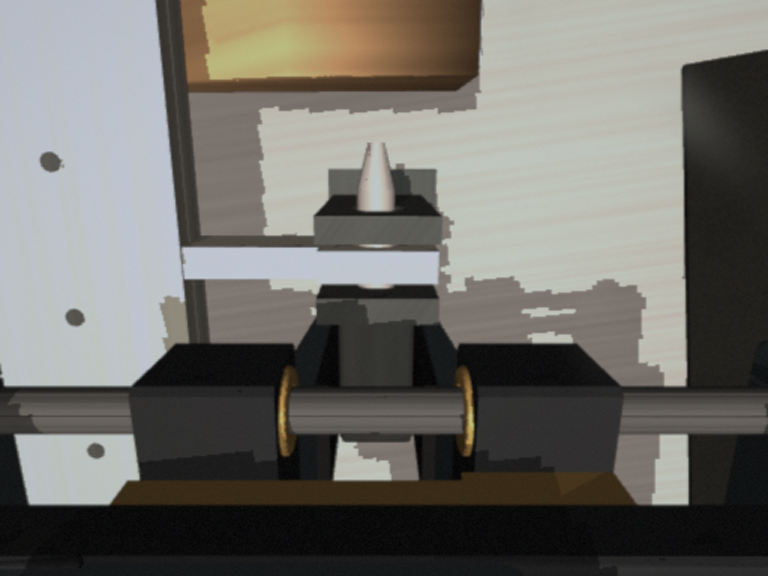

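{"op": "move_arm", "data": {"moves": [[[0,0,0],0,-0.2],[[0,0,0],0,-0.1],[[0,0,0],0,-0.1],[[-2,0,0],0,-0.1],[[-6,0,0],0,-0.1],[[-9,0,2],0,-0.1],[[-9,0,4],0,-0.1],[[-9,0,4],0,-0.1],[[-9,0,4],0,-0.1]]}}

```text
time_s: 27.75
ee_pos: [471.1, -115.9, 214.3]
ee_rot: [-177.2, 89.9, -5.4]
force: [0.7, 0.2, 0.3]
gripper_width: 41.3
```

```bash
python3 - <<'E'
from fit import *
s=status.state();print(s['gripper_width'],s['force'],st(s['ee_pos']))
save('wrist','w18',1.5);show('w18','w18a',5,(190,30,310,150))
plan([*S(76.6,-61.2),200],-8.1)
E
```

```text
41.32291587075415 [0.66365435 0.1554564  0.29471674] [-82.39807412 -58.07115016 214.28802707]
tool [ 471.1 -115.8  214.1] jaw yaw -98.15 q6 83.0 q1 -15.2
shift cm [  1.42   0.32 -15.89] turn rad 1.57 alt -1.5716
```

View pics/w18.png

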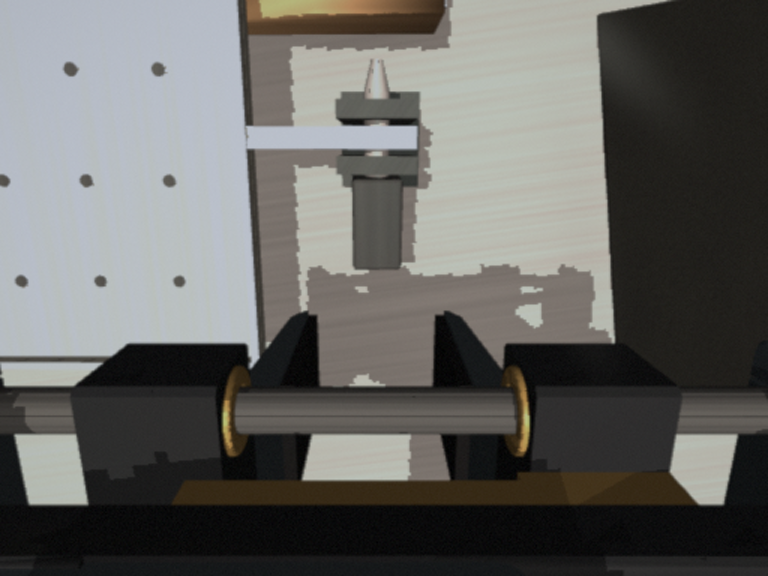

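```bash
python3 - <<'E'
from fit import *
print(st(px2w('w18',377/1.5,268/1.5,67)),st(px2w('w18',377/1.5,268/1.5,65)))
print('tip',st(px2w('w18',376/1.5,59/1.5,55)), 'plate', st(px2w('w18',338/1.5,172/1.5,75)))
E
```

```text
[-65.7259243  -61.07405122  67.        ] [-66.1889141  -61.08243652  65.        ]
tip [ 29.58344266 -60.59278109  55.        ] plate [-20.09116113 -43.67180033  75.        ]
```

View pics/w18a.png

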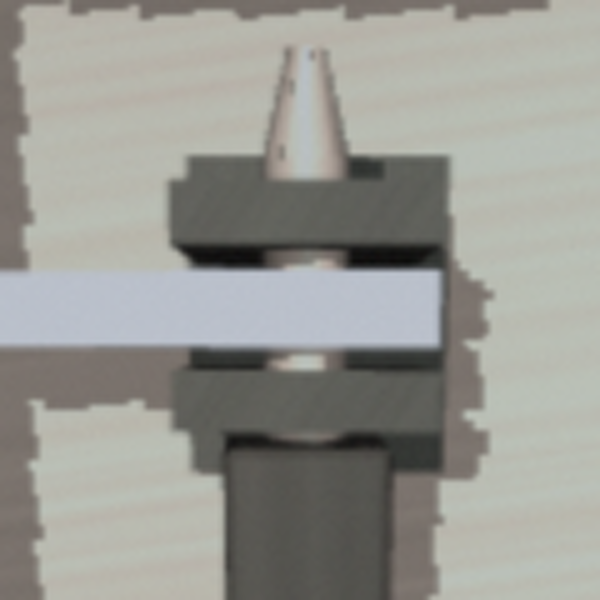

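{"op": "move_arm", "data": {"moves": [[[0,0,1.2],0,-1],[[0,0,1.2],0,-1],[[4,0,1.2],0,-1],[[8,0,1.2],0,-1],[[8.6,0,1.2],0,-1],[[8.6,0,1.2],0,-1],[[8.6,0,0.7],0,-1],[[8.6,0,0.3],0,-1],[[8.6,0,0.1],0,-1],[[8.6,0,0.1],0,-1]]}}

```text
time_s: 29.05
ee_pos: [468.4, -115.4, 128.4]
ee_rot: [-5.1, 89.9, 166.8]
force: [-4.4, -0.0, 3.9]
gripper_width: 0.2
```

```bash
python3 - <<'E'
from fit import *
s=status.state();print(s['gripper_width'],s['force'],st(s['ee_pos']))
save('wrist','w19',1.5)
E
```

```text
0.17178263206050925 [-4.4258108  -0.03789806  3.87870263] [-85.06361854 -57.94782225 128.44393949]
```

View pics/w19.png

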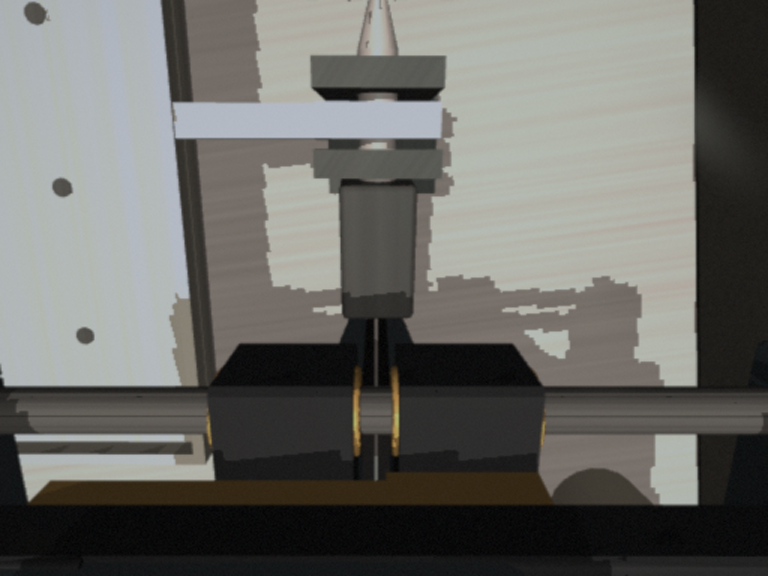

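{"op": "move_arm", "data": {"moves": [[[0,0,-0.15],0,-1],[[0,0,-0.3],0,-1],[[0,0,-0.4],0,-1],[[0,0,-0.4],0,-1]]}}

```text
time_s: 29.6
ee_pos: [469.2, -115.3, 127.9]
ee_rot: [-3.5, 89.4, 168.3]
force: [-12.9, 1.1, 9.3]
gripper_width: 0.3
```

```bash
python3 - <<'E'
from fit import *
s=status.state();print(s['gripper_width'],s['force'],st(s['ee_pos']))
save('wrist','w20',1.5);show('w20','w20a',6,(190,0,310,130))
E
```

```text
0.3141197884269454 [-12.87965163   1.07040151   9.26521299] [-84.29589599 -57.81492908 127.87578475]
```

View pics/w20a.png

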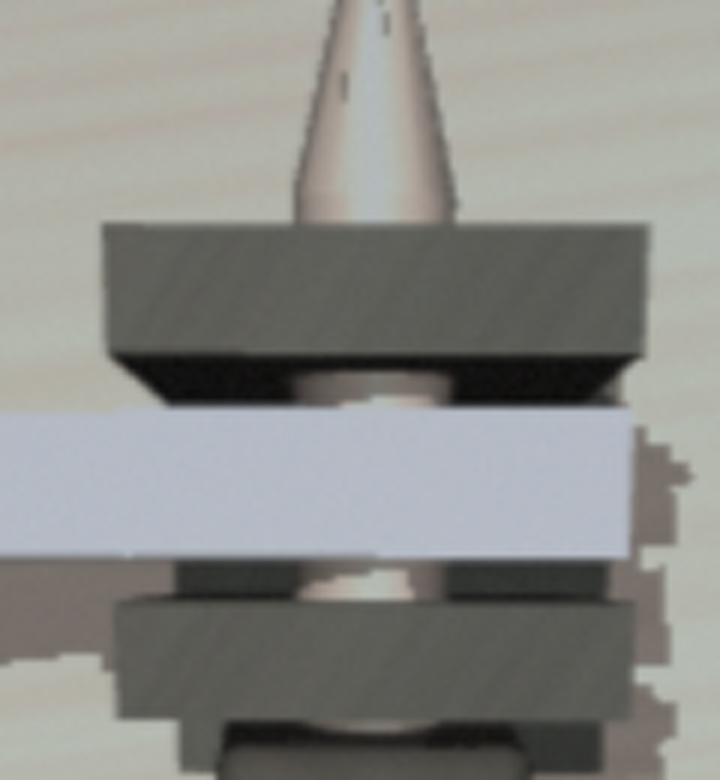

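```bash
python3 - <<'E'
from fit import *
show('w19','w19a',6,(190,0,310,130))
print('w17 tip',st(px2w('w17',376/1.5,142/1.5,55)))
for z in (55,57,59): print('w18',st(px2w('w18',376/1.5,59/1.5,z)))
save('wrist','w21',1.5)
im=np.load('pics/w20.npy')[90:215,205:300].astype(float); im=np.clip((im/255)**0.5*255,0,255).astype(np.uint8)
cv2.imwrite('pics/w20b.png',cv2.resize(im,None,fx=6,fy=4.8,interpolation=cv2.INTER_CUBIC)[:,:,::-1])
E
```

```text
w17 tip [ 30.88548312 -60.3167087   55.        ]
w18 [ 29.58344266 -60.59278109  55.        ]
w18 [ 29.26591265 -60.5886258   57.        ]
w18 [ 28.94838264 -60.58447052  59.        ]
```

View pics/w20b.png

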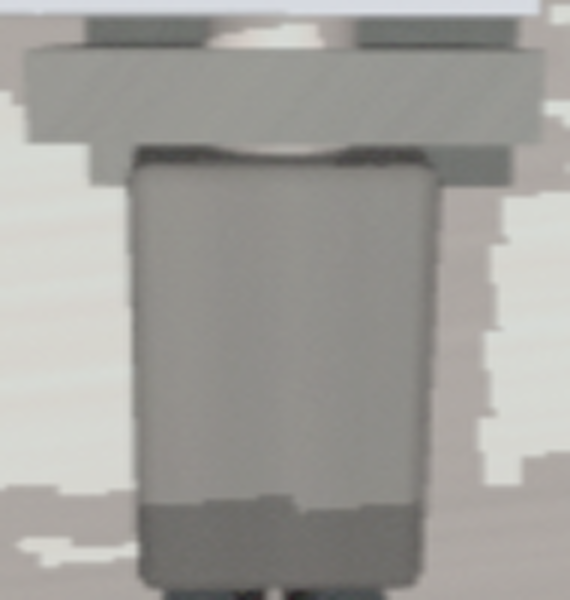

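```bash
python3 - <<'E'
from fit import *
plan([*S(76.6,-61.2),210],-8.1)
E
```

```text
tool [ 469.2 -115.3  127.9] jaw yaw -98.13 q6 83.0 q1 -15.2
shift cm [ -8.38   0.34 -16.  ] turn rad 1.5703 alt -1.5713
```

{"op": "move_arm", "data": {"moves": [[[0,0,0.8],0,-1],[[0,0,1.2],0,-0.5],[[-4,0,1.2],0,0],[[-8.5,0,0],0,0.4],[[-8.5,0.3,-5],-0.17,0.4],[[-8.5,0.3,-10],-0.35,0.4],[[-8.5,0.3,-15.8],-0.53,0.4],[[-8.5,0.3,-15.8],-0.71,0.4],[[-8.5,0.3,-15.8],-0.89,0.4],[[-8.5,0.3,-15.8],-1.07,0.4],[[-8.5,0.3,-15.8],-1.25,0.4],[[-8.5,0.3,-15.8],-1.43,0.4],[[-8.5,0.3,-15.8],-1.571,0.4],[[-8.5,0.3,-15.8],-1.571,0.4],[[-8.5,0.3,-15.8],-1.571,0.4]]}}

```text
time_s: 31.58
ee_pos: [629.6, -141.5, 213.3]
ee_rot: [95.5, 90.0, -2.8]
force: [-0.2, -0.6, 0.8]
gripper_width: 63.9
```

```bash
python3 - <<'E'
from fit import *
print(st(status.state()['ee_pos']),status.state()['gripper_width'])
plan([*S(76.6,-61.2),101],-8.1)
save('wrist','w22',1.5)
E
```

```text
[ 78.20568605 -61.01359975 213.3362678 ] 63.88902610063911
tool [ 629.6 -141.5  213.3] jaw yaw -8.25 q6 -5.4 q1 -13.7
shift cm [11.23 -0.17  0.02] turn rad -0.0026 alt 3.139
```

View pics/w22.png

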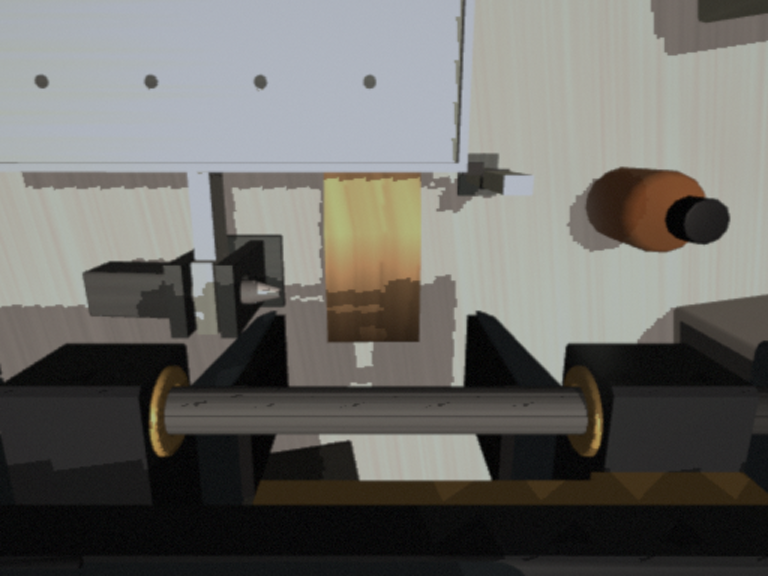

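{"op": "move_arm", "data": {"moves": [[[0,-0.17,1.7],0,0.27],[[2,-0.17,1.7],0,0.27],[[5,-0.17,1.7],0,0.27],[[8,-0.17,1.7],0,0.27],[[10.5,-0.17,1.7],0,0.27],[[11.2,-0.17,1.7],0,0.27],[[11.2,-0.17,1.7],0,0.27],[[11.2,-0.17,1.7],0,-0.3],[[11.2,-0.17,1.7],0,-0.3],[[11.2,-0.17,1.7],0,-0.3],[[11.2,-0.17,1.7],0,-0.3],[[11.2,-0.17,1.7],0,-0.3]], "force": 50}}

```text
time_s: 33.12
ee_pos: [625.7, -158.5, 102.6]
ee_rot: [70.1, 89.9, -28.0]
force: [-1.9, -0.8, 5.8]
gripper_width: 49.8
```

```bash
python3 - <<'E'
from fit import *
s=status.state();print(st(s['ee_pos']),s['gripper_width'],s['force'])
save('wrist','w23',1.5)
E
```

```text
[ 76.7458021  -78.33826789 102.62421509] 49.79417552567719 [-1.85206067 -0.81160849  5.80229043]
```

View pics/w23.png

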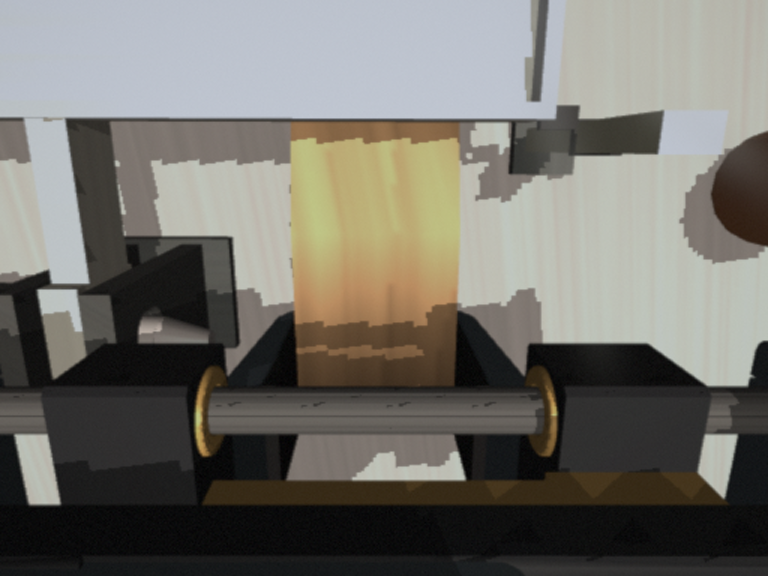

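{"op": "move_arm", "data": {"moves": [[[0,0,0.4],0,-0.3],[[0,0,0.8],0,-0.3],[[0,0,1.2],0,-0.3],[[0,0,1.8],0,-0.3],[[0,0,2.4],0,-0.3],[[0,0,3.0],0,-0.3],[[0,0,3.6],0,-0.3],[[0,0,3.6],0,-0.3]]}}

```text
time_s: 34.17
ee_pos: [621.2, -193.3, 102.6]
ee_rot: [113.9, 89.8, 15.7]
force: [1.3, 3.3, 6.7]
gripper_width: 49.5
```

```bash
python3 - <<'E'
from fit import *
s=status.state();print(st(s['ee_pos']),s['gripper_width'],s['force'])
save('wrist','w24',1.5)
E
```

```text
[  77.17427686 -113.45304414  102.61086556] 49.489405931439514 [1.30238672 3.28168783 6.65455469]
```

View pics/w24.png

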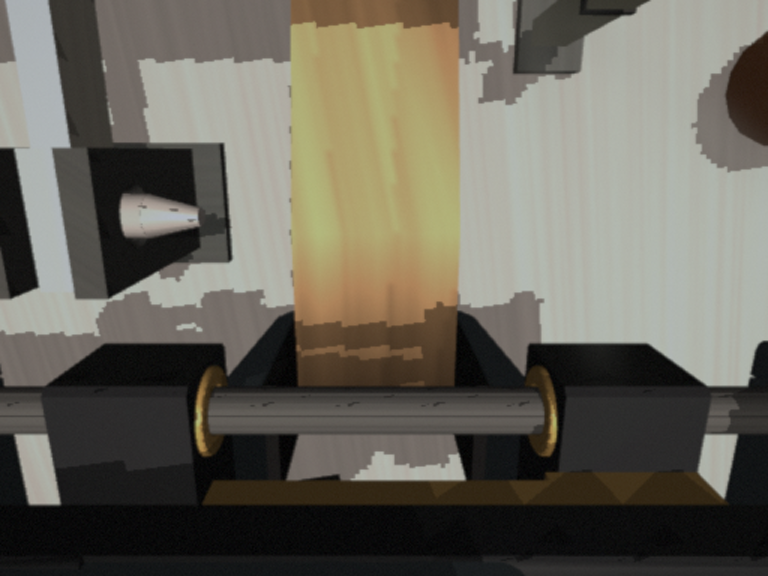

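{"op": "move_arm", "data": {"moves": [[[0,0,0.8],0,-0.3],[[0,0,1.6],0,-0.3],[[0,0,2.5],0,-0.3],[[-0.5,0,3.3],0,-0.3],[[-1.0,0,4.2],0,-0.3],[[-1.0,0,5.5],0,-0.3],[[-1.0,0,7],0,-0.3],[[-1.0,0,9],0,-0.3],[[-1.0,0,10.5],0,-0.3],[[-1.0,0,10.5],0,-0.3],[[-5,0,10.5],0,-0.3],[[-9,0,10.5],0,-0.3],[[-9,0,10.5],0,-0.3],[[-9,0,10.5],0,-0.3]]}}

```text
time_s: 35.98
ee_pos: [604.5, -296.9, 189.9]
ee_rot: [-112.8, 89.8, 149.1]
force: [-0.9, 0.0, -3.5]
gripper_width: 49.7
```

```bash
python3 - <<'E'
from fit import *
s=status.state();print(s['ee_pos'],st(s['ee_pos']),s['gripper_width'],s['force'],s['time_s'])
save('scene','s25',1.5);save('wrist','w25',1.5)
E
```

```text
[ 604.52411087 -296.93219469  189.92235348] [  75.3952717  -218.3964925   189.92235348] 49.720464658507524 [-0.89057576  0.01542584 -3.54373524] 35.975
```

View pics/s25.png

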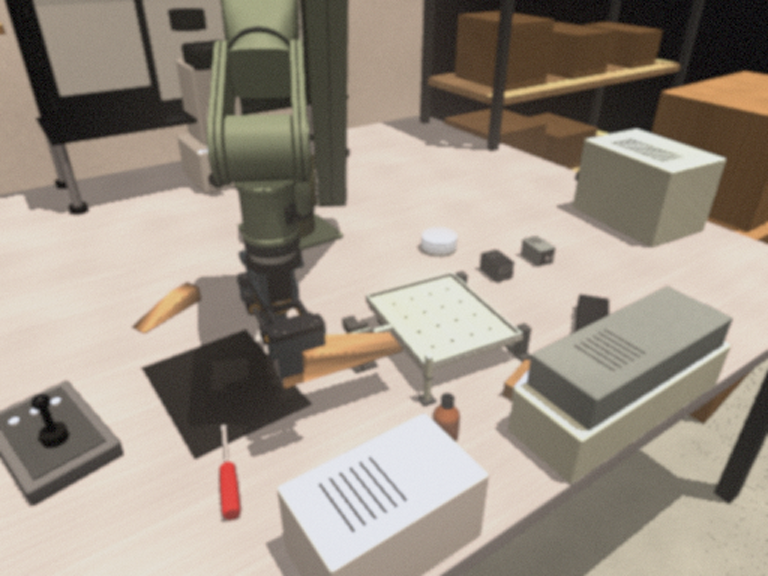

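View pics/w25.png

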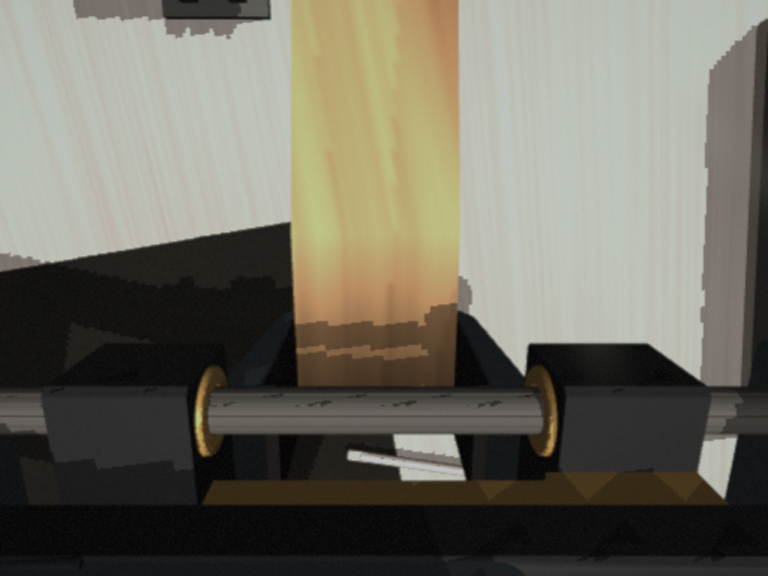

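```bash
python3 - <<'E'
from fit import *
plan([382,-345,200],-88);plan([382,-345,106],-88)
E
```

```text
tool [ 604.3 -296.9  189. ] jaw yaw -8.12 q6 -19.0 q1 -27.1
shift cm [ -1.03 -21.33   7.9 ] turn rad 1.3942 alt -1.7474
tool [ 604.3 -296.9  189. ] jaw yaw -8.12 q6 -19.0 q1 -27.1
shift cm [  8.37 -21.3    7.91] turn rad 1.3942 alt -1.7474
```

{"op": "move_arm", "data": {"moves": [[[-2,-3,1],0,-0.3],[[-2,-8,3],0.17,-0.3],[[-2,-13,5],0.34,-0.3],[[-2,-18,7],0.52,-0.3],[[-2,-21.3,7.9],0.7,-0.3],[[-2,-21.3,7.9],0.88,-0.3],[[-2,-21.3,7.9],1.06,-0.3],[[-2,-21.3,7.9],1.24,-0.3],[[-2,-21.3,7.9],1.394,-0.3],[[-2,-21.3,7.9],1.394,-0.3],[[3,-21.3,7.9],1.394,-0.3],[[6.5,-21.3,7.9],1.394,-0.3],[[7.5,-21.3,7.9],1.394,-0.3],[[7.5,-21.3,7.9],1.394,-0.3]]}}

```text
time_s: 37.83
ee_pos: [383.3, -345.7, 116.1]
ee_rot: [-55.6, 89.9, 126.4]
force: [0.2, -0.0, -2.0]
gripper_width: 49.7
```

```bash
python3 - <<'E'
from fit import *
s=status.state();print(s['ee_pos'],s['gripper_width'],s['force'])
plan([382,-345,106],-88)
save('wrist','w26',1.5)
E
```

```text
[ 383.28876345 -345.71033038  116.07316004] 49.74659767640257 [ 0.24407118 -0.03114942 -2.04835039]
tool [ 383.3 -345.7  116.1] jaw yaw -87.94 q6 44.6 q1 -43.3
shift cm [ 1.01 -0.07  0.13] turn rad 0.001 alt -3.1406
```

View pics/w26.png

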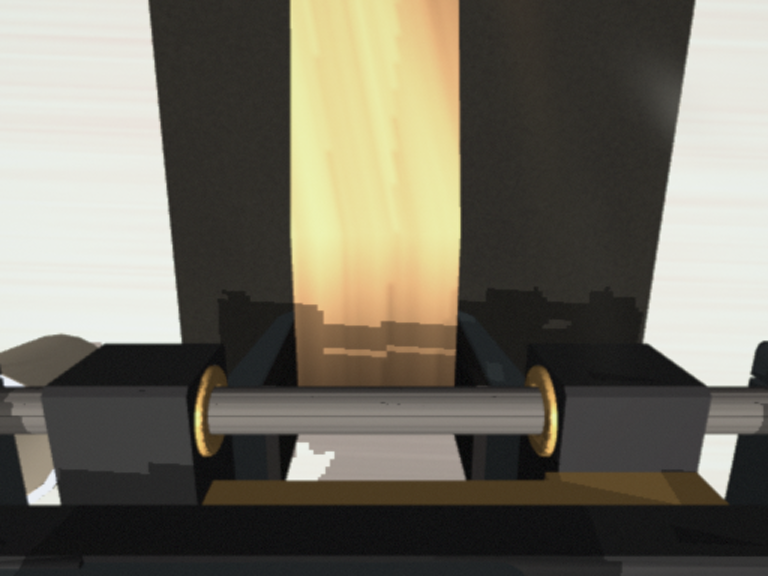

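{"op": "move_arm", "data": {"moves": [[[0.4,0,0],0,-0.3],[[0.7,0,0],0,-0.3],[[0.95,0,0],0,-0.3],[[1.0,0,0],0,-0.3],[[1.0,0,0],0,-0.3]]}}

```text
time_s: 38.5
ee_pos: [383.3, -345.7, 106.3]
ee_rot: [-132.4, 90.0, 49.6]
force: [-0.1, -0.3, -2.7]
gripper_width: 49.9
```

```bash
python3 - <<'E'
from fit import *
s=status.state();print(s['ee_pos'],s['gripper_width'],s['force'])
E
```

```text
[ 383.2508498  -345.71617943  106.30715637] 49.861264886427875 [-0.14342809 -0.2649248  -2.65829683]
```

Lower until contact, then release.

{"op": "move_arm", "data": {"moves": [[[0.1,0,0],0,-0.3],[[0.2,0,0],0,-0.3],[[0.3,0,0],0,-0.3],[[0.3,0,0],0,-0.3]]}}

```text
time_s: 39.0
ee_pos: [383.3, -345.7, 105.5]
ee_rot: [138.9, 89.9, -39.2]
force: [-3.7, 2.8, 14.7]
gripper_width: 49.8
```

```bash
python3 - <<'E'
from fit import *
s=status.state();print(s['ee_pos'],s['gripper_width'],s['force'])
E
```

```text
[ 383.27921443 -345.74555268  105.52811732] 49.842909153584266 [-3.69526648  2.76917646 14.72146899]
```

{"op": "move_arm", "data": {"moves": [[[-0.2,0,0],0,0],[[-0.2,0,0],0,0.4],[[-0.2,0,0],0,0.4],[[-0.2,0,0],0,0.4],[[-4,0,0],0,0.4],[[-9,0,0],0,0.4],[[-11,0,0],0,0.4],[[-11,0,0],0,0.4]]}}

```text
time_s: 40.0
ee_pos: [383.8, -346.3, 214.7]
ee_rot: [136.6, 89.8, -41.4]
force: [0.2, -0.3, -0.3]
gripper_width: 63.8
```

```bash
python3 - <<'E'
from fit import *
s=status.state();print(s['ee_pos'],s['gripper_width'],s['force'])
save('wrist','w27',1.5);save('scene','s27',4,(90,200,270,320))
plan([*S(-100,-58),220],-98.15)
E
```

```text
[ 383.83992384 -346.29998145  214.73752323] 63.81307494249678 [ 0.17293204 -0.30670327 -0.34422249]
tool [ 382.8 -345.3  212.4] jaw yaw -88.0 q6 44.7 q1 -43.3
shift cm [ -0.74 -22.94  -7.88] turn rad 0.1771 alt -2.9645
```

View pics/w27.png

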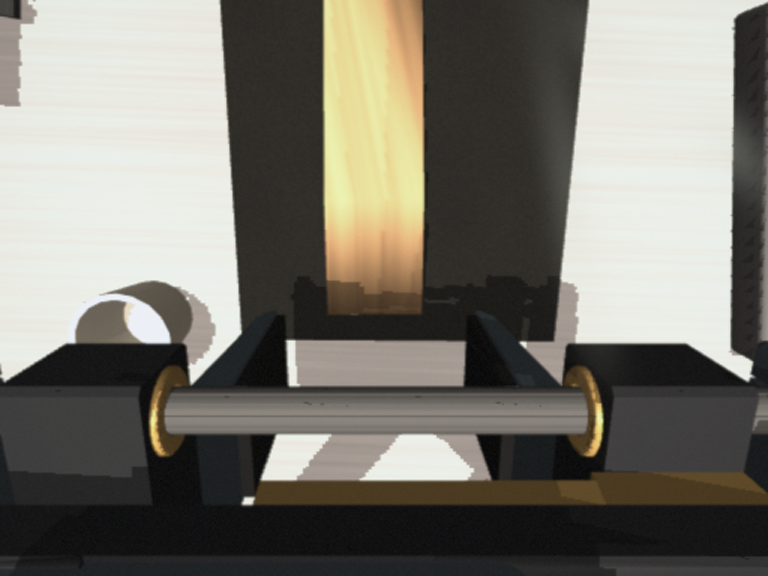

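View pics/s27.png

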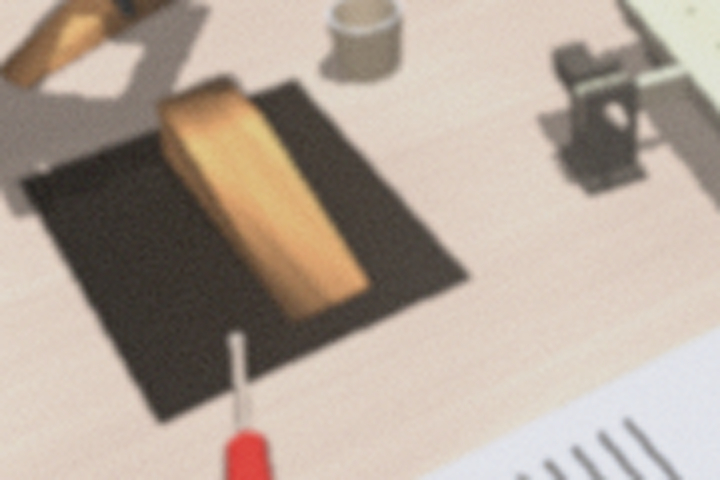

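{"op": "move_arm", "data": {"moves": [[[-0.8,-6,-2],0.06,0],[[-0.8,-12,-4],0.12,-0.5],[[-0.8,-18,-6],0.177,-1],[[-0.8,-22.9,-7.9],0.177,-1],[[-0.8,-22.9,-7.9],0.177,-1],[[-0.8,-22.9,-7.9],0.177,-1],[[-0.8,-22.9,-7.9],0.177,-1]]}}

```text
time_s: 40.98
ee_pos: [453.7, -115.2, 220.7]
ee_rot: [3.3, 89.9, 175.1]
force: [-0.5, -0.7, -0.1]
gripper_width: 0.2
```

```bash
python3 - <<'E'
from fit import *
s=status.state();print(st(s['ee_pos']),s['gripper_width'],s['force'])
save('wrist','w28',1.5);show('w28','w28a',6,(190,0,310,130))
plan([*S(-95,-58),128.4],-98.15)
E
```

```text
[-99.65623693 -59.92270047 220.74500984] 0.24999748071503816 [-0.48619596 -0.67451941 -0.0508703 ]
tool [ 453.8 -115.3  220.9] jaw yaw -98.27 q6 82.6 q1 -15.7
shift cm [ 9.25 -0.2  -0.47] turn rad -0.0021 alt 3.1395
```

View pics/w28a.png

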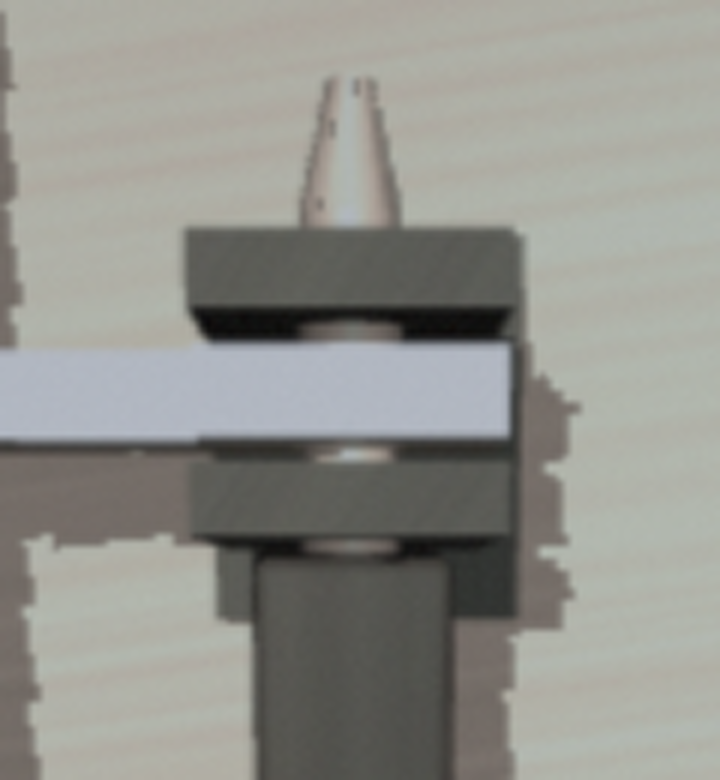

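{"op": "move_arm", "data": {"moves": [[[4,-0.2,-0.3],0,-1],[[8,-0.2,-0.3],0,-1],[[9.2,-0.2,-0.3],0,-1],[[9.2,-0.2,-0.3],0,-1],[[9.2,-0.2,-0.8],0,-1],[[9.2,-0.2,-1.2],0,-1],[[9.2,-0.2,-1.5],0,-1],[[9.2,-0.2,-1.5],0,-1]]}}

```text
time_s: 42.02
ee_pos: [468.7, -114.1, 129.4]
ee_rot: [-5.4, 89.9, 166.5]
force: [-1.4, 0.2, 2.1]
gripper_width: 0.5
```

```bash
python3 - <<'E'
from fit import *
s=status.state();print(st(s['ee_pos']),s['gripper_width'],s['force'])
E
```

```text
[-84.98328839 -56.63234172 129.41565102] 0.5380070629429804 [-1.43957625  0.18033463  2.0730994 ]
```

{"op": "move_arm", "data": {"moves": [[[0,0,-0.2],0,-1],[[0,0,-0.4],0,-1],[[0,0,-0.6],0,-1],[[0,0,-0.7],0,-1],[[0,0,-0.7],0,-1]]}}

```text
time_s: 42.65
ee_pos: [470.0, -114.0, 128.4]
ee_rot: [-3.3, 89.1, 168.6]
force: [-15.6, 1.6, 10.5]
gripper_width: 0.4
```

```bash
python3 - <<'E'
from fit import *
s=status.state();print(st(s['ee_pos']),s['gripper_width'],s['force'])
save('wrist','w29',1.5);show('w29','w29a',6,(190,0,310,130))
E
```

```text
[-83.69923885 -56.39627702 128.38116799] 0.3752149839088738 [-15.5903045    1.56883981  10.46565958]
```

View pics/w29a.png

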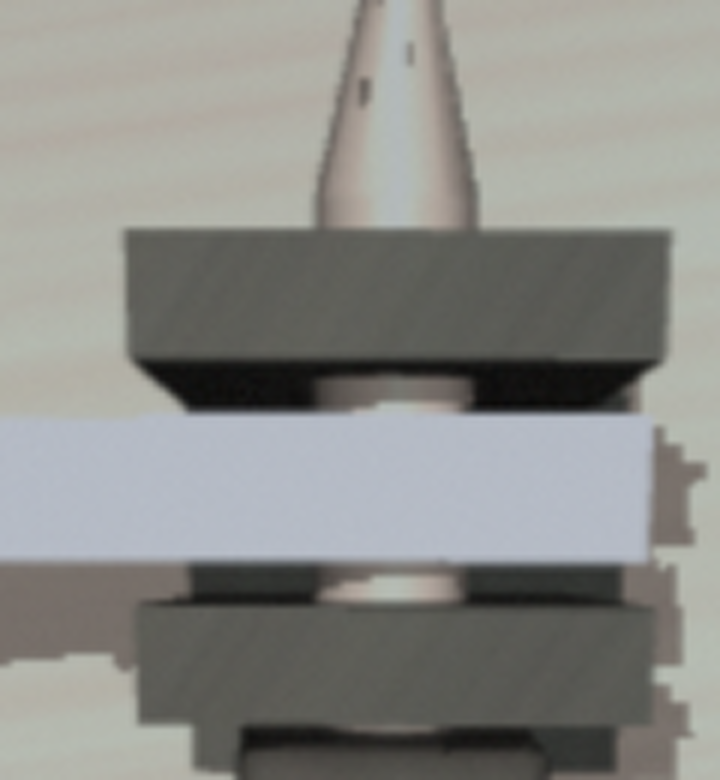

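```bash
python3 - <<'E'
from fit import *
for f in ('w29','w28','w18'):
  print(f)
  for n,p in dict(edge=(-21,75),shank21=(-21,60),shank22=(-22,60),sh23=(-23,60),headtop21=(-21,66),headtop22=(-22,66),headtop23=(-23,66),back66=(-66,66),back67=(-67,66)).items():
    q=w2px(f,[*S(p[0],-60.5),p[1]]); print(n,((q-[190,30 if f=='w18' else 0])*(5 if f=='w18' else 6)).round(0))
show('w29','w29b',6,(190,90,310,220))
E
```

```text
w29
edge [391. 722.]
shank21 [388. 707.]
shank22 [388. 721.]
sh23 [388. 734.]
headtop21 [389. 713.]
headtop22 [389. 727.]
headtop23 [389. 740.]
back66 [ 387. 1286.]
back67 [ 387. 1298.]
w28
edge [344. 534.]
shank21 [345. 538.]
shank22 [345. 547.]
sh23 [345. 555.]
headtop21 [345. 536.]
headtop22 [345. 545.]
headtop23 [345. 554.]
back66 [347. 920.]
back67 [347. 928.]
w18
edge [303. 430.]
shank21 [303. 425.]
shank22 [303. 432.]
sh23 [303. 440.]
headtop21 [303. 427.]
headtop22 [303. 435.]
headtop23 [303. 442.]
back66 [303. 744.]
back67 [303. 750.]
```

View pics/w29b.png

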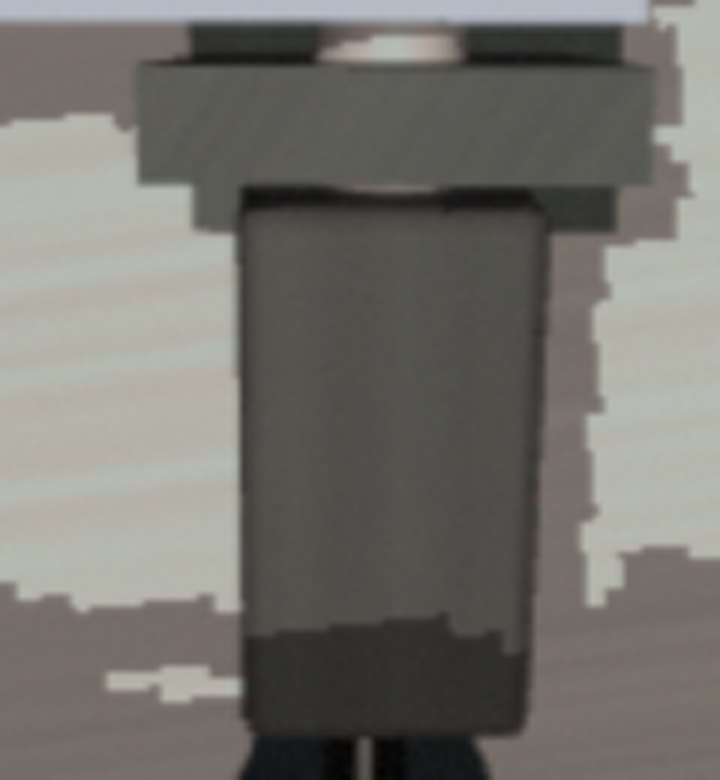

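```bash
python3 - <<'E'
from fit import *
K=lambda u,v,z,f='w28':st(px2w(f,190+u/6,v/6,z))
for z in (53,54,55): print('tip',K(350,77,z))
print('far edge',K(350,228,75),'near outer edge',K(350,536,75),'far inner',K(350,308,75),'near inner',K(350,462,75))
show('w28','w28b',8,(225,5,275,80)); show('w28','w28c',6,(190,80,310,200))
E
```

```text
tip [ 30.52500486 -61.22507189  53.        ]
tip [ 30.30192448 -61.22867587  54.        ]
tip [ 30.0788441  -61.23227984  55.        ]
far edge [ 10.77592812 -61.24884806  75.        ] near outer edge [-21.18730573 -61.12929534  75.        ] far inner [  2.69791819 -61.21863372  75.        ] near inner [-13.29110072 -61.15882967  75.        ]
```

View pics/w28c.png

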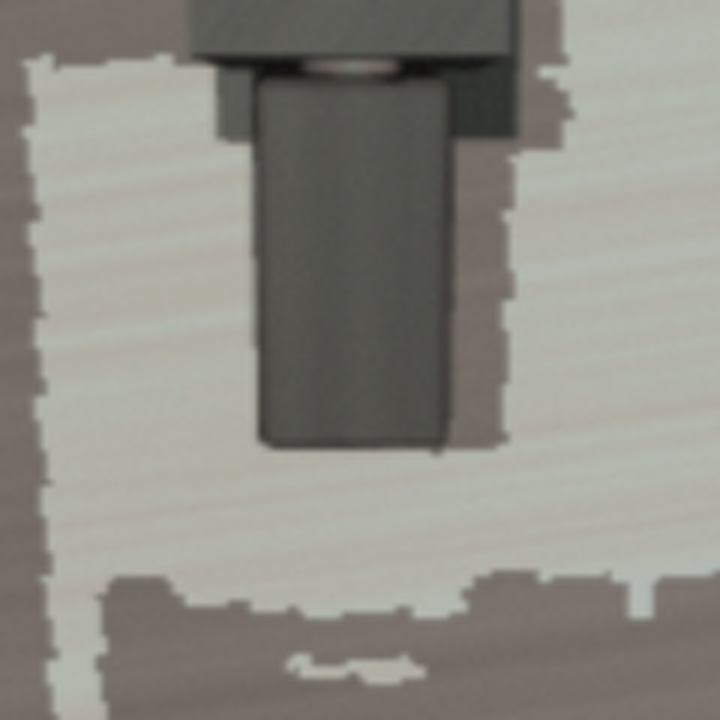

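{"op": "move_arm", "data": {"moves": [[[0,0,-0.2],0,-1],[[0,0,-0.4],0,-1],[[0,0,-0.5],0,-1],[[0,0,-0.5],0,-1]]}}

```text
time_s: 43.2
ee_pos: [470.9, -114.0, 128.0]
ee_rot: [-2.9, 88.5, 169.0]
force: [-25.1, 2.5, 18.4]
gripper_width: 0.7
```

```bash
python3 - <<'E'
from fit import *
s=status.state();print(st(s['ee_pos']),s['gripper_width'],s['force'])
save('wrist','w30',1.5);show('w30','w30a',6,(190,0,310,130))
E
```

```text
[-82.77760139 -56.28735417 127.96786729] 0.6842739817456468 [-25.08239082   2.51110154  18.38562726]
```

View pics/w30a.png

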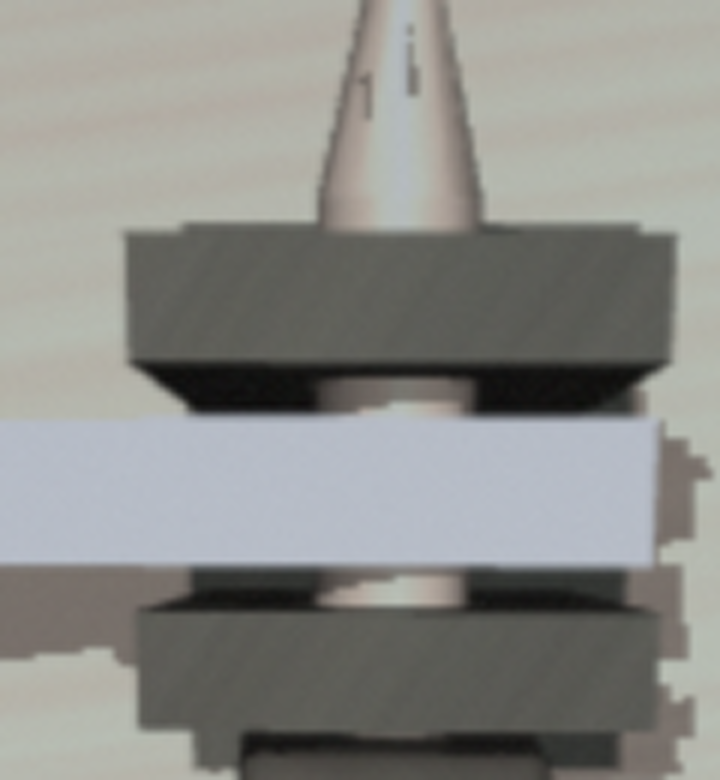

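{"op": "move_arm", "data": {"moves": [[[0,0,0.8],0,-1],[[0,0,1.6],0,-1],[[0,0,2.4],0,-1],[[-5,0,2.4],0,-0.5],[[-9,0,2.4],0,0],[[-9,0,2.4],0,0.4],[[-9,0,2.4],0,0.4]]}}

```text
time_s: 44.12
ee_pos: [457.3, -112.5, 218.9]
ee_rot: [-44.4, 90.0, 127.4]
force: [-0.1, 0.9, -0.2]
gripper_width: 37.6
```

```bash
python3 - <<'E'
from fit import *
s=status.state();print(st(s['ee_pos']),s['gripper_width'],s['force'])
save('wrist','w31',1.5);show('w31','w31a',6,(190,0,310,130))
save('top','top31',1.5);save('scene','s31',1.5)
K=lambda u,v,z,f='w31':st(px2w(f,190+u/6,v/6,z))
E
```

```text
[-96.53491389 -56.67191864 218.86450123] 37.58984335695152 [-0.07372452  0.87043931 -0.1550497 ]
```

View pics/w31a.png

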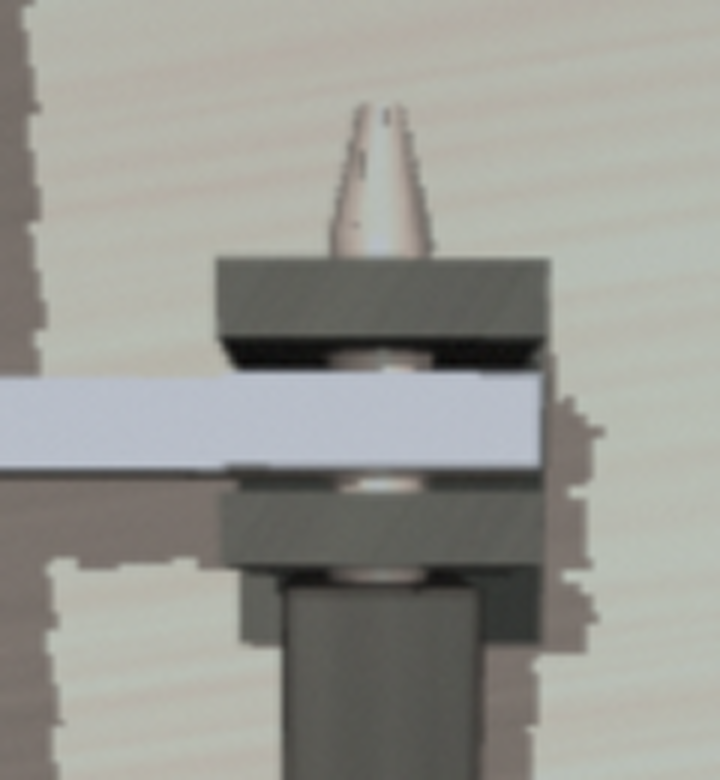

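View pics/w31.png

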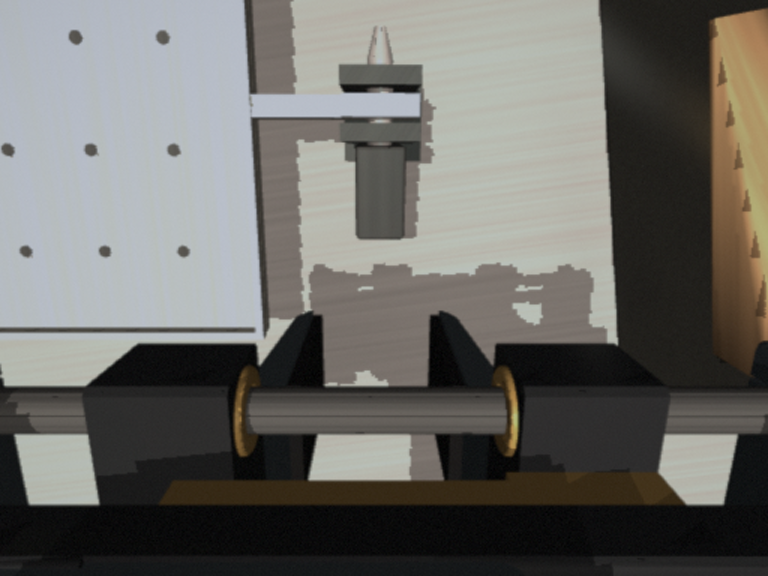

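View pics/top31.png

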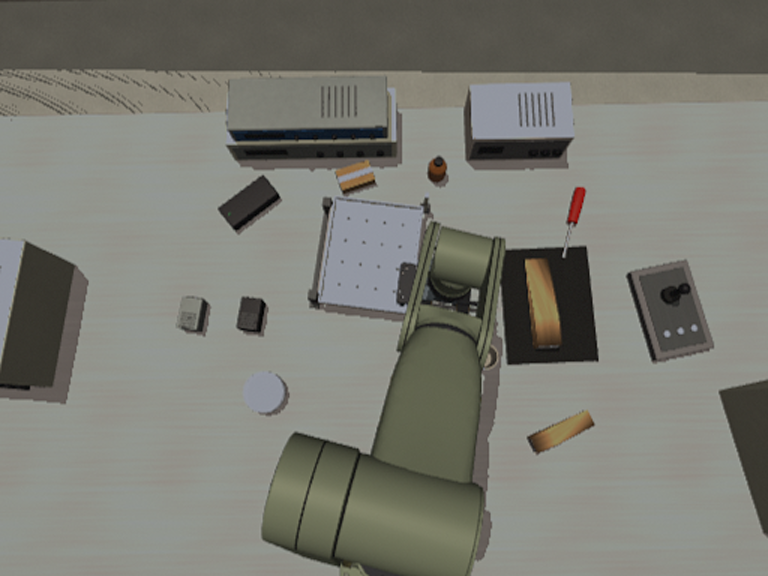

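```bash
python3 - <<'E'
from fit import *
K=lambda u,v,z,f='w31':st(px2w(f,190+u/6,v/6,z)).round(2)
show('w31','w31b',6,(190,80,310,200))
print('outer edge',K(380,567,75),'head front bevel edge',K(380,587,66),'shank end',K(380,581,59.8),'tip',K(380,103,54),'farplate',K(380,258,75))
im=np.load('pics/w31.npy'); g=im[100:170,253].astype(int).sum(1)//3; print(list(zip(range(140,170),g[40:70])))
E
```

```text
outer edge [-21.94 -60.89  75.  ] head front bevel edge [-24.07 -60.98  66.  ] shank end [-23.37 -61.03  59.8 ] tip [ 29.6  -60.97  54.  ] farplate [ 10.   -60.81  75.  ]
[(140, np.int64(83)), (141, np.int64(85)), (142, np.int64(84)), (143, np.int64(84)), (144, np.int64(84)), (145, np.int64(82)), (146, np.int64(84)), (147, np.int64(83)), (148, np.int64(83)), (149, np.int64(82)), (150, np.int64(83)), (151, np.int64(83)), (152, np.int64(82)), (153, np.int64(83)), (154, np.int64(82)), (155, np.int64(81)), (156, np.int64(82)), (157, np.int64(80)), (158, np.int64(74)), (159, np.int64(111)), (160, np.int64(168)), (161, np.int64(180)), (162, np.int64(182)), (163, np.int64(181)), (164, np.int64(178)), (165, np.int64(181)), (166, np.int64(182)), (167, np.int64(182)), (168, np.int64(181)), (169, np.int64(181))]
```

```bash
python3 - <<'E'
from fit import *
show('w17','t17',6,(200,80,300,220)); show('w30','t30',6,(200,0,300,140))
a=cv2.imread('pics/t17.png');b=cv2.imread('pics/t30.png');cv2.imwrite('pics/t.png',np.hstack([a,b])[:, ::1]); print(a.shape)
E
python3 -c "
import cv2;a=cv2.imread('pics/t.png');cv2.imwrite('pics/t.png',cv2.resize(a,(800,560)))"
```

```text
(840, 600, 3)
```

View pics/t.png

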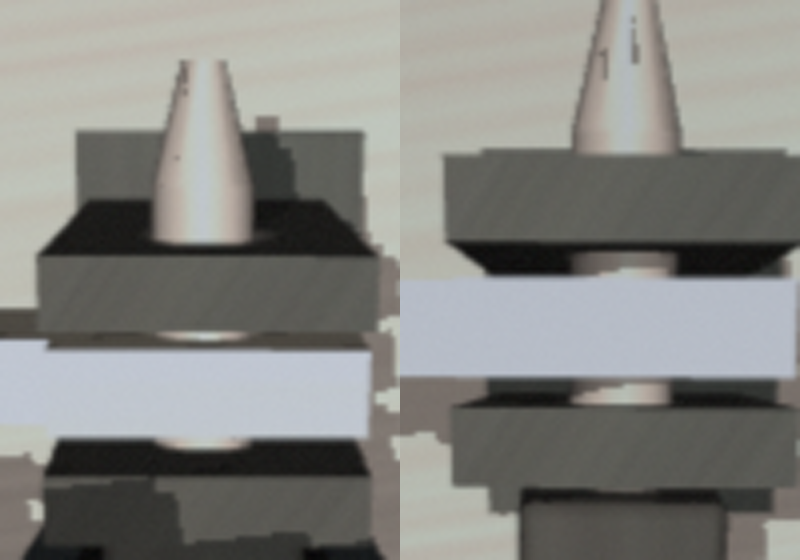

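```bash
python3 - <<'E'
from fit import *
def g(f,u,v,z,o): return st(px2w(f,u,o+v/4,z))[0].round(2)
print('w17 edges', [g('w17',250,v,75,80) for v in (255,332,476)],'tip',[g('w17',250,60,z,80) for z in (52.5,55,57.5)])
for f,r in (('w31',(103,258)),): pass
q=lambda f,v,z: st(px2w(f,253,v,z))[0].round(2)
print('w31 back', q('w31',158.8,66),q('w31',158.8,64), 'w28 back',q('w28',80+445/6,66),'w28 edge',q('w28',536/6,75))
E
```

```text
w17 edges [np.float64(10.95), np.float64(2.82), np.float64(-13.05)] tip [np.float64(30.77), np.float64(30.74), np.float64(30.71)]
w31 back -66.94 -67.29 w28 back -66.58 w28 edge -21.19
```

```bash
python3 - <<'E'
from fit import *
for n,u,v in (('black',252,313),('grey',193,312)): print(n,px2w('top31',u/1.5,v/1.5,40),st(px2w('top31',u/1.5,v/1.5,40)))
show('top31','t31c',8,(110,190,185,230))
plan([400,260,300],-90)
E
```

```text
black [452.33777556 289.25693716  40.        ] [-158.36198109  340.29476904   40.        ]
grey [456.51851302 418.11979528  40.        ] [-172.49328093  468.44866533   40.        ]
tool [ 456.9 -112.4  218. ] jaw yaw -98.15 q6 82.9 q1 -15.2
shift cm [ -8.15 -36.06  10.93] turn rad -0.1422 alt 2.9994
```

View pics/t31c.png

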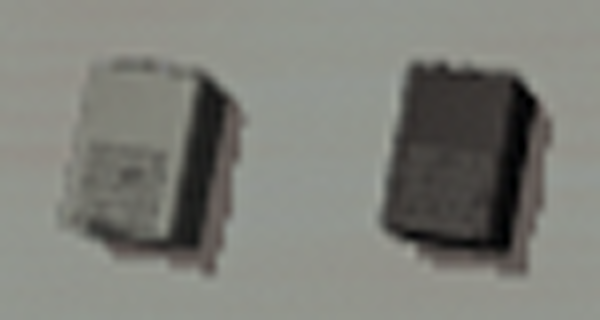

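```bash
python3 - <<'E'
from fit import *
plan([500,340,300],82)
E
```

```text
tool [ 456.9 -112.4  218. ] jaw yaw -98.15 q6 82.9 q1 -15.2
shift cm [ -8.17 -45.4    2.16] turn rad -0.0026 alt 3.139
```

{"op": "move_arm", "data": {"moves": [[[-8.2,0,0],-0.15,0.4],[[-8.2,-5,0],-0.33,0.4],[[-8.2,-10,0],-0.51,0.4],[[-8.2,-15,0],-0.69,0.4],[[-8.2,-20,0],-0.87,0.4],[[-8.2,-25,0],-1.05,0.4],[[-8.2,-30,0],-1.23,0.4],[[-8.2,-35,1],-1.41,0.4],[[-8.2,-40,2],-1.59,0.4],[[-8.2,-45.4,2.2],-1.77,0.4],[[-8.2,-45.4,2.2],-1.95,0.4],[[-8.2,-45.4,2.2],-2.13,0.4],[[-8.2,-45.4,2.2],-2.31,0.4],[[-8.2,-45.4,2.2],-2.49,0.4],[[-8.2,-45.4,2.2],-2.67,0.4],[[-8.2,-45.4,2.2],-2.85,0.4],[[-8.2,-45.4,2.2],-3.03,0.4],[[-8.2,-45.4,2.2],-3.14,0.4],[[-8.2,-45.4,2.2],-3.14,0.4]]}}

```text
time_s: 46.65
ee_pos: [499.9, 339.9, 300.0]
ee_rot: [-140.2, 89.9, -148.5]
force: [0.1, 0.9, 0.2]
gripper_width: 63.9
```

```bash
python3 - <<'E'
from fit import *
s=status.state();print(s['ee_pos'],s['qpos'].round(1))
save('wrist','w32',1.5)
E
```

```text
[499.90837241 339.90720431 300.03217972] [ 33.1  20.8  84.8   0.   74.6 -48.6]
```

View pics/w32.png

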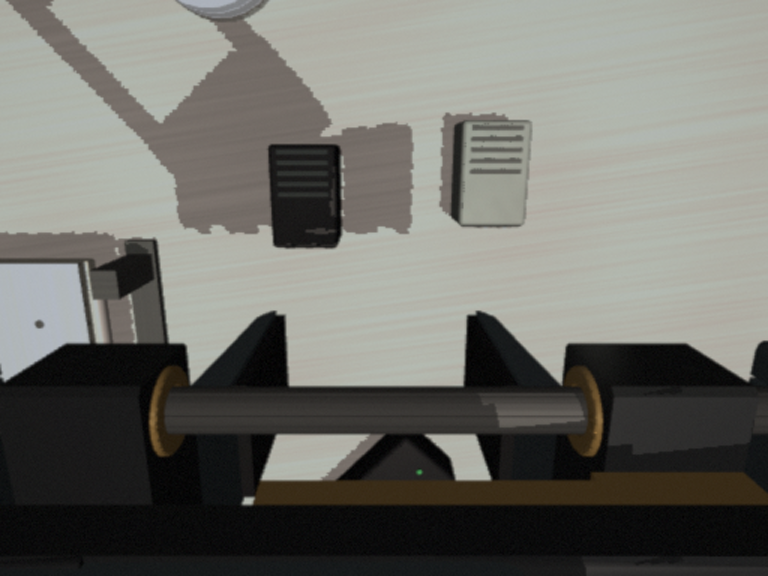

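```bash
python3 - <<'E'
from fit import *
show('w32','w32a',6,(165,70,365,175)); 
im=cv2.imread('pics/w32a.png'); cv2.imwrite('pics/w32a.png',cv2.resize(im,(800,420)))
def un(C):
    W=np.array([px2w('w32',u/1.5,v/1.5,44)[:2] for u,v in C]); 
    e=lambda i,j:(np.linalg.norm(W[i]-W[j]).round(1),np.degrees(np.arctan2(*(W[j]-W[i])[::-1])).round(1))
    print(W.mean(0),e(0,3),e(1,2),e(0,1),e(3,2))
un([(269,145),(340,146),(340,246),(273,247)]); un([(463,121),(531,122),(525,226),(459,225)])
E
```

```text
[451.74302228 296.39870125] (np.float64(68.5), np.float64(-9.1)) (np.float64(67.1), np.float64(-9.4)) (np.float64(47.0), np.float64(80.9)) (np.float64(46.6), np.float64(82.5))
[455.47552302 424.43021064] (np.float64(68.2), np.float64(-8.1)) (np.float64(68.2), np.float64(-7.3)) (np.float64(44.4), np.float64(80.8)) (np.float64(45.4), np.float64(80.8))
```

View pics/w32a.png

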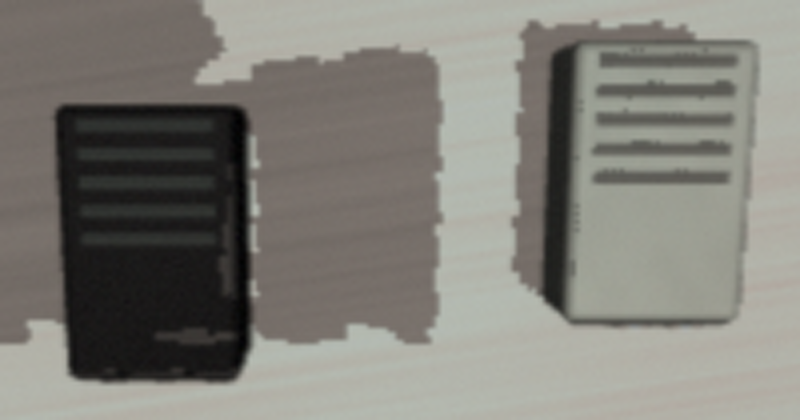

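```bash
python3 - <<'E'
from fit import *
plan([452,296.5,86],81)
E
```

```text
tool [499.9 340.  300.3] jaw yaw 81.65 q6 -48.5 q1 33.1
shift cm [21.44 -4.97 -4.08] turn rad 0.0113 alt -3.1302
```

{"op": "move_arm", "data": {"moves": [[[2,-2.5,-2],0.01,0.55],[[6,-5,-4.1],0.01,0.55],[[12,-5,-4.1],0.01,0.55],[[17,-5,-4.1],0.01,0.55],[[20.5,-5,-4.1],0.01,0.55],[[21.4,-5,-4.1],0.01,0.55],[[21.4,-5,-4.1],0.01,0.55],[[21.4,-5,-4.1],0.01,-0.4],[[21.4,-5,-4.1],0.01,-0.4],[[21.4,-5,-4.1],0.01,-0.4],[[21.4,-5,-4.1],0.01,-0.4],[[21.4,-5,-4.1],0.01,-0.4]], "force": 40}}

```text
time_s: 48.2
ee_pos: [452.7, 296.6, 88.4]
ee_rot: [41.8, 89.9, 33.0]
force: [-1.2, -0.6, 6.9]
gripper_width: 45.6
```

```bash
python3 - <<'E'
from fit import *
s=status.state();print(s['ee_pos'],s['gripper_width'],s['force'])
save('wrist','w33',1.5)
plan([*S(0,60),200],81.85)
plan([*S(0,60),146],81.85)
E
```

```text
[452.68425755 296.63485094  88.35061632] 45.6297850298273 [-1.22271159 -0.63355801  6.86695537]
tool [452.7 296.6  88.3] jaw yaw 81.19 q6 -49.2 q1 32.0
shift cm [-11.18 -28.56  16.25] turn rad -0.0116 alt 3.13
tool [452.7 296.6  88.3] jaw yaw 81.19 q6 -49.2 q1 32.0
shift cm [ -5.78 -28.57  16.24] turn rad -0.0116 alt 3.13
```

View pics/w33.png

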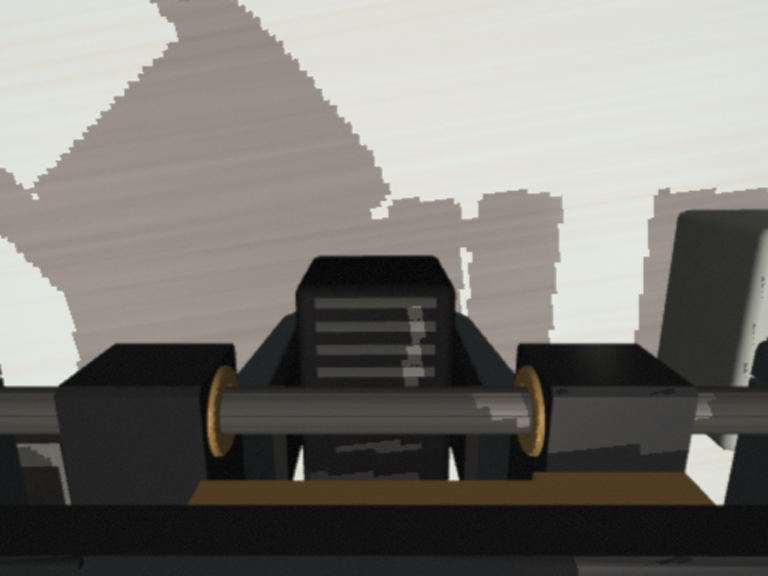

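{"op": "move_arm", "data": {"moves": [[[-4,0,0],0,-0.4],[[-9,0,0],0,-0.4],[[-10.2,-3,2],0,-0.4],[[-10.2,-7,4],-0.01,-0.4],[[-10.2,-11,6.5],-0.01,-0.4],[[-10.2,-15,9],-0.01,-0.4],[[-10.2,-20,12],-0.012,-0.4],[[-10.2,-25,15],-0.012,-0.4],[[-10.2,-28.6,16.2],-0.012,-0.4],[[-10.2,-28.6,16.2],-0.012,-0.4],[[-8,-28.6,16.2],-0.012,-0.4],[[-8,-28.6,16.2],-0.012,-0.4]]}}

```text
time_s: 49.75
ee_pos: [566.6, -10.2, 165.3]
ee_rot: [-178.8, 89.7, 173.1]
force: [0.1, 0.2, -4.3]
gripper_width: 45.7
```

```bash
python3 - <<'E'
from fit import *
s=status.state();print(s['ee_pos'],st(s['ee_pos']),s['gripper_width'],s['force'])
save('wrist','w34',1.5)
plan([*S(0,60),146],81.85)
E
```

```text
[566.63825863 -10.22786125 165.30867401] [ -2.7559977   60.04037953 165.30867401] 45.74662029038762 [ 0.12160208  0.20880658 -4.266327  ]
tool [567.6 -10.2 166.4] jaw yaw 81.92 q6 -84.1 q1 -2.2
shift cm [ 2.04 -0.02  0.19] turn rad 0.0012 alt -3.1404
```

View pics/w34.png

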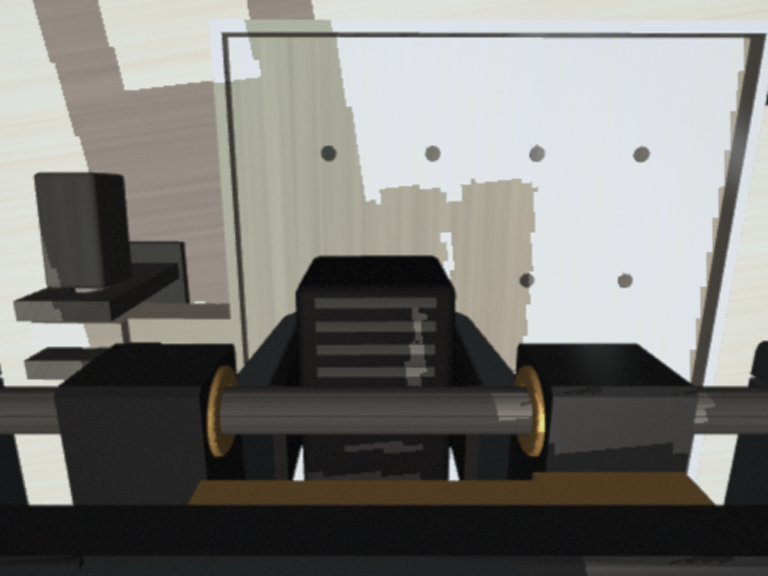

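{"op": "move_arm", "data": {"moves": [[[0.8,0,0.2],0,-0.4],[[1.5,0,0.2],0,-0.4],[[1.8,0,0.2],0,-0.4],[[2.0,0,0.2],0,-0.4],[[2.0,0,0.2],0,-0.4]]}}

```text
time_s: 50.42
ee_pos: [570.5, -11.4, 147.3]
ee_rot: [128.4, 90.0, 120.2]
force: [0.0, 0.6, -3.6]
gripper_width: 45.9
```

```bash
python3 - <<'E'
from fit import *
s=status.state();print(s['ee_pos'],st(s['ee_pos']),s['gripper_width'],s['force'])
E
```

```text
[570.53419817 -11.36813341 147.30935083] [  1.26225193  59.46398084 147.30935083] 45.86848797342761 [ 0.00752374  0.58932994 -3.60531599]
```

{"op": "move_arm", "data": {"moves": [[[0.1,0,0],0,-0.4],[[0.2,0,0],0,-0.4],[[0.3,0,0],0,-0.4],[[0.3,0,0],0,-0.4]]}}

```text
time_s: 50.92
ee_pos: [570.6, -11.4, 144.3]
ee_rot: [37.3, 90.0, 29.2]
force: [-0.1, 0.2, -4.1]
gripper_width: 46.1
```

```bash
python3 - <<'E'
from fit import *
s=status.state();print(s['ee_pos'],s['gripper_width'],s['force'])
E
```

```text
[570.5762378  -11.36166176 144.32190542] 46.06540463761331 [-0.12205744  0.20614454 -4.09299192]
```

{"op": "move_arm", "data": {"moves": [[[0.1,0,0],0,-0.4],[[0.15,0,0],0,-0.4],[[0.2,0,0],0,-0.4],[[0.2,0,0],0,-0.4]]}}

```text
time_s: 51.42
ee_pos: [570.5, -11.4, 144.0]
ee_rot: [11.2, 89.9, 3.1]
force: [-4.4, -0.1, 7.9]
gripper_width: 45.7
```

```bash
python3 - <<'E'
from fit import *
s=status.state();print(s['ee_pos'],s['gripper_width'],s['force'])
E
```

```text
[570.54192124 -11.38829305 143.9830867 ] 45.73173052416063 [-4.40892656 -0.14133471  7.94245205]
```

{"op": "move_arm", "data": {"moves": [[[-0.15,0,0],0,0.1],[[-0.15,0,0],0,0.3],[[-0.15,0,0],0,0.35],[[-0.15,0,0],0,0.35],[[-3,0,0],0,0.35],[[-8,0,0],0,0.35],[[-13,0,0],0,0.35],[[-13,0,0],0,0.35]]}}

```text
time_s: 52.42
ee_pos: [572.4, -11.4, 276.7]
ee_rot: [6.4, 89.5, -1.8]
force: [-0.2, -0.8, -0.3]
gripper_width: 61.5
```

```bash
python3 - <<'E'
from fit import *
s=status.state();print(s['ee_pos'],s['gripper_width'],s['force'])
save('wrist','w35',1.5)
plan([500,425,280],82)
E
```

```text
[572.42713502 -11.40294517 276.69416658] 61.482195251400995 [-0.17746371 -0.76420834 -0.33158391]
tool [571.1 -11.4 274. ] jaw yaw 81.88 q6 -84.2 q1 -2.3
shift cm [ -0.63  42.19 -13.21] turn rad -0.0021 alt 3.1394
```

View pics/w35.png

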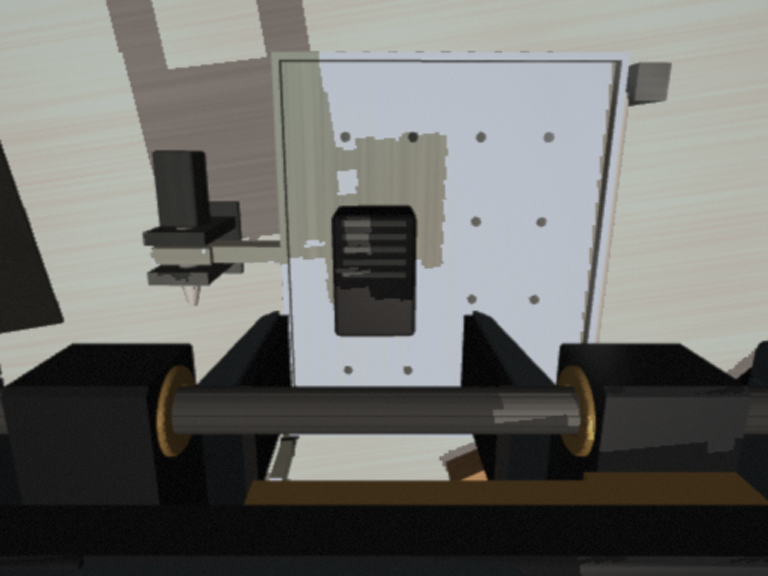

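{"op": "move_arm", "data": {"moves": [[[-0.6,6,-2],0,0.4],[[-0.6,12,-4],0,0.4],[[-0.6,18,-6],0,0.4],[[-0.6,24,-8],0,0.4],[[-0.6,30,-10],0,0.4],[[-0.6,36,-12],0,0.4],[[-0.6,42.2,-13.2],0,0.4],[[-0.6,42.2,-13.2],0,0.4],[[-0.6,42.2,-13.2],0,0.4],[[-0.6,42.2,-13.2],0,0.4]]}}

```text
time_s: 53.72
ee_pos: [499.7, 423.5, 277.7]
ee_rot: [-120.4, 89.9, -128.6]
force: [-0.5, 1.1, 0.2]
gripper_width: 63.8
```

```bash
python3 - <<'E'
from fit import *
s=status.state();print(s['ee_pos'],s['gripper_width'],s['force'])
save('wrist','w36',1.5)
E
```

```text
[499.6870682  423.4564128  277.71034042] 63.75395384526876 [-0.5307025   1.12350402  0.20390476]
```

View pics/w36.png

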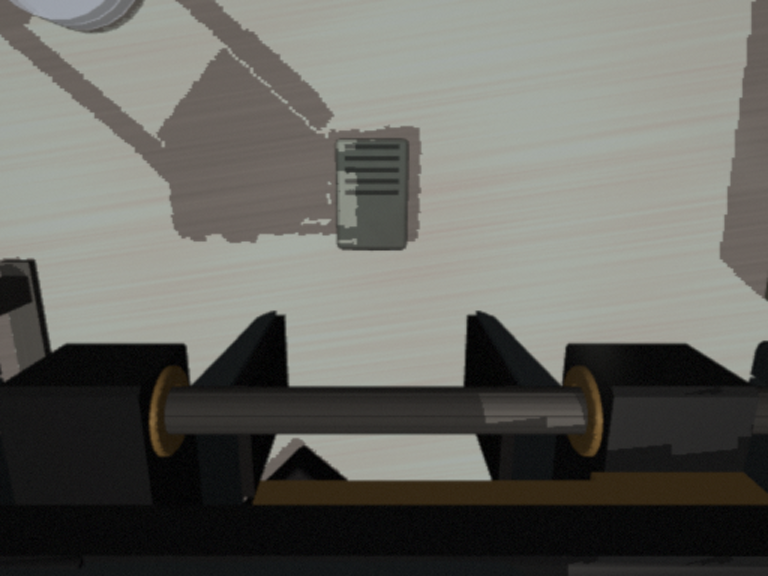

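```bash
python3 - <<'E'
from fit import *
W=np.array([px2w('w36',u/1.5,v/1.5,44)[:2] for u,v in [(336,138),(408,138),(408,249),(337,249)]])
e=lambda i,j:(np.linalg.norm(W[i]-W[j]).round(1),np.degrees(np.arctan2(*(W[j]-W[i])[::-1])).round(1))
print(W.mean(0),e(0,3),e(1,2),e(0,1),e(3,2)); c=W.mean(0)
plan([*c,86],81.5)
E
```

```text
[455.05326406 425.26661903] (np.float64(69.6), np.float64(-8.8)) (np.float64(69.6), np.float64(-7.3)) (np.float64(44.4), np.float64(81.8)) (np.float64(46.3), np.float64(81.8))
tool [499.8 423.4 278.1] jaw yaw 81.77 q6 -42.5 q1 39.3
shift cm [19.21 -0.44 -4.45] turn rad 0.0048 alt -3.1368
```

{"op": "move_arm", "data": {"moves": [[[3,-0.4,-3],0,0.55],[[7,-0.4,-4.5],0,0.55],[[12,-0.4,-4.5],0,0.55],[[16.5,-0.4,-4.5],0,0.55],[[18.7,-0.4,-4.5],0,0.55],[[19.2,-0.4,-4.5],0,0.55],[[19.2,-0.4,-4.5],0,0.55],[[19.2,-0.4,-4.5],0,-0.4],[[19.2,-0.4,-4.5],0,-0.4],[[19.2,-0.4,-4.5],0,-0.4],[[19.2,-0.4,-4.5],0,-0.4],[[19.2,-0.4,-4.5],0,-0.4]]}}

```text
time_s: 55.28
ee_pos: [454.6, 427.4, 87.1]
ee_rot: [19.9, 90.0, 11.8]
force: [-0.6, -1.8, 5.3]
gripper_width: 45.7
```

```bash
python3 - <<'E'
from fit import *
s=status.state();print(s['ee_pos'],s['gripper_width'],s['force'])
plan([*S(0,138),192],81.85)
E
```

```text
[454.57356519 427.41977138  87.14425519] 45.69535435488842 [-0.56901999 -1.81998011  5.29424423]
tool [454.6 427.4  87.1] jaw yaw 81.89 q6 -39.7 q1 42.2
shift cm [-10.48 -33.95  17.55] turn rad 0.0008 alt -3.1408
```

{"op": "move_arm", "data": {"moves": [[[-4,0,0],0,-0.4],[[-9,0,0],0,-0.4],[[-11,-3,2],0,-0.4],[[-11,-8,4.5],0,-0.4],[[-11,-13,7],0,-0.4],[[-11,-18,9.5],0,-0.4],[[-11,-23,12],0,-0.4],[[-11,-28,14.5],0,-0.4],[[-11,-32,17],0,-0.4],[[-11,-34,17.6],0,-0.4],[[-11,-34,17.6],0,-0.4],[[-8,-34,17.6],0,-0.4],[[-8,-34,17.6],0,-0.4]]}}

```text
time_s: 56.9
ee_pos: [578.2, 67.1, 164.0]
ee_rot: [-173.3, 89.6, 178.7]
force: [-0.4, 0.2, -4.3]
gripper_width: 46.0
```

```bash
python3 - <<'E'
from fit import *
s=status.state();print(s['ee_pos'],st(s['ee_pos']),s['gripper_width'],s['force'])
save('wrist','w37',1.5)
plan([*S(0,138),146],81.85)
E
```

```text
[578.2337356   67.13990444 163.96772397] [ -2.2466309  138.2705962  163.96772397] 45.99218042398319 [-0.36540013  0.20005352 -4.25836964]
tool [579.4  67.2 165.4] jaw yaw 81.95 q6 -76.5 q1 5.5
shift cm [ 1.94 -0.05  0.12] turn rad 0.0017 alt -3.1399
```

View pics/w37.png

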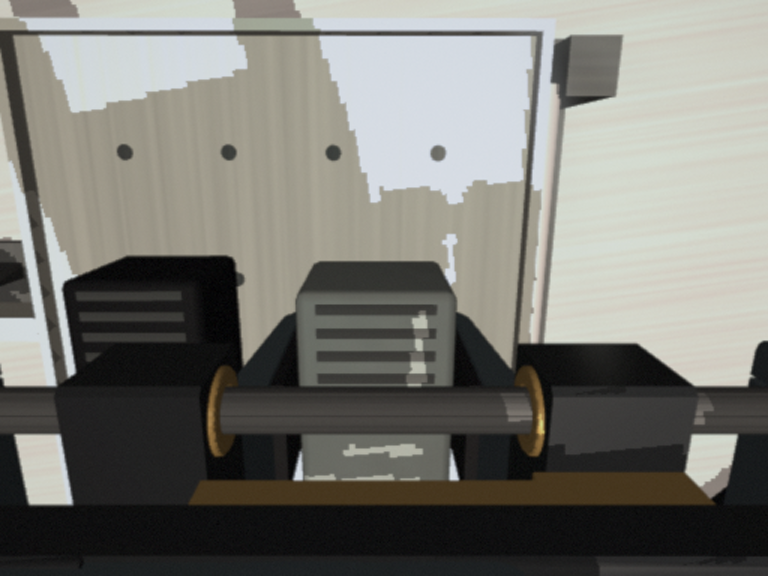

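{"op": "move_arm", "data": {"moves": [[[0.8,0,0.15],0,-0.4],[[1.5,0,0.15],0,-0.4],[[2.0,0,0.15],0,-0.4],[[2.0,0,0.15],0,-0.4],[[2.1,0,0.15],0,-0.4],[[2.2,0,0.15],0,-0.4],[[2.2,0,0.15],0,-0.4]]}}

```text
time_s: 57.82
ee_pos: [582.1, 65.8, 144.4]
ee_rot: [57.1, 90.0, 49.0]
force: [-0.4, -0.2, -4.3]
gripper_width: 45.5
```

```bash
python3 - <<'E'
from fit import *
s=status.state();print(s['ee_pos'],s['gripper_width'],s['force'])
E
```

```text
[582.0580362   65.75915335 144.38180903] 45.519447949303185 [-0.37644809 -0.16848325 -4.32089703]
```

{"op": "move_arm", "data": {"moves": [[[0.1,0,0],0,-0.4],[[0.15,0,0],0,-0.4],[[0.2,0,0],0,-0.4],[[0.2,0,0],0,-0.4]]}}

```text
time_s: 58.32
ee_pos: [582.2, 65.8, 143.6]
ee_rot: [20.4, 89.9, 12.2]
force: [-3.3, -0.7, 5.3]
gripper_width: 46.0
```

```bash
python3 - <<'E'
from fit import *
s=status.state();print(s['ee_pos'],s['gripper_width'],s['force'])
E
```

```text
[582.15037238  65.78432336 143.6179261 ] 45.9900273635849 [-3.31252597 -0.68613445  5.27197889]
```

{"op": "move_arm", "data": {"moves": [[[-0.1,0,0],0,0.1],[[-0.1,0,0],0,0.25],[[-0.1,0,0],0,0.3],[[-0.1,0,0],0,0.3],[[-3,0,0],0,0.3],[[-8,0,0],0,0.3],[[-13,0,0],0,0.3],[[-13,0,0],0,0.3]]}}

```text
time_s: 59.32
ee_pos: [583.9, 66.0, 276.9]
ee_rot: [14.0, 89.4, 5.9]
force: [-0.6, 0.8, -0.7]
gripper_width: 59.4
```

```bash
python3 - <<'E'
from fit import *
s=status.state();print(st(s['ee_pos']),s['gripper_width'],s['force'])
# camera above mouth: with jaw +82, eye is 72 mm at -x
plan([*S(55,-50),240],81.85)
E
```

```text
[  3.55436703 137.92498334 276.8961555 ] 59.393902794312666 [-0.60432872  0.77526842 -0.70250322]
tool [583.9  66.  276.9] jaw yaw 81.88 q6 -76.6 q1 5.3
shift cm [  3.69 -18.8    5.1 ] turn rad 0.0004 alt -3.1411
```

{"op": "move_arm", "data": {"moves": [[[2,-6,2],0,0.3],[[3.7,-12,4],0,0.3],[[3.7,-18.8,4.6],0,0.3],[[3.7,-18.8,4.6],0,0.3],[[3.7,-18.8,4.6],0,0.3]]}}

```text
time_s: 59.95
ee_pos: [600.6, -127.1, 234.3]
ee_rot: [152.8, 89.9, 144.6]
force: [-0.3, 0.4, 0.2]
gripper_width: 59.2
```

```bash
python3 - <<'E'
from fit import *
s=status.state();print(st(s['ee_pos']),s['force'])
save('wrist','w38',1.5)
print(st(cal('w38')[1]))
show('w38','w38a',7,(190,60,300,170))
E
```

```text
[ 47.42692379 -50.82306263 234.3040234 ] [-0.27263111  0.44331208  0.19077204]
[-25.44667017 -51.90051561 326.93044307]
```

View pics/w38.png

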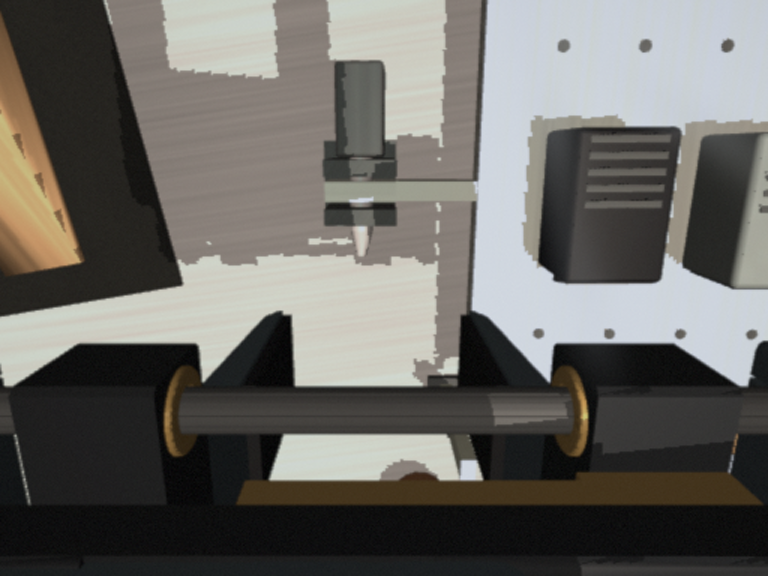

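View pics/w38a.png

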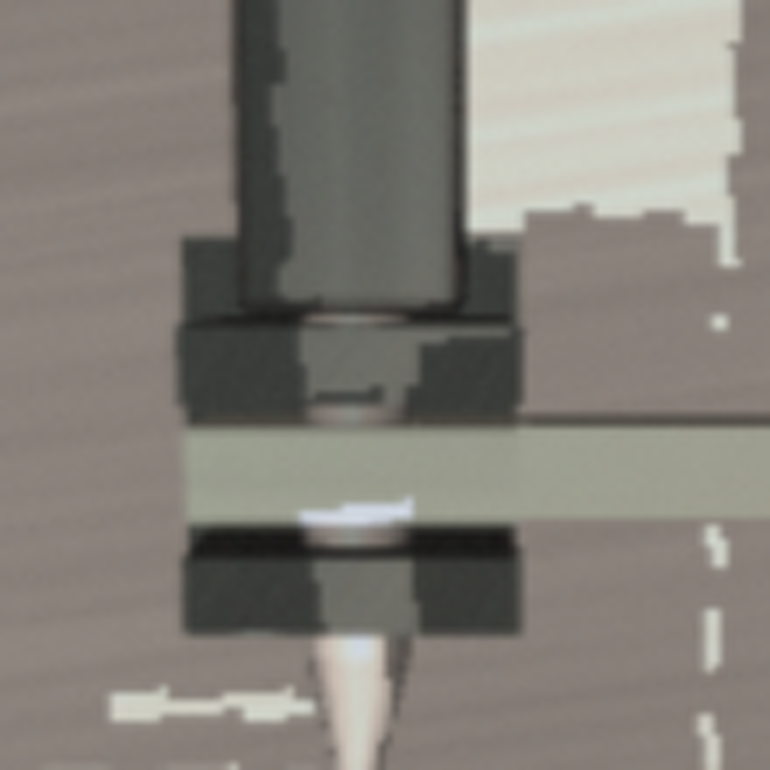

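```bash
python3 - <<'E'
from fit import *
q=lambda v,z,u=245: st(px2w('w38',u,v,z))[0].round(2)
show('w38','w38b',8,(205,30,275,180)); im=cv2.imread('pics/w38b.png'); print(im.shape); cv2.imwrite('pics/w38b.png',im[:590]);
print('edges', [q(60+v/7,75) for v in (323,415,553,634)])
print('head flat end',q(60+305/7,66),'sliver top z60',q(60+313/7,60),q(60+322/7,60))
g=np.load('pics/w38.npy')[36:50,240].sum(1)//3; print(list(zip(range(36,50),g)))
for v in (41,41.5,42): print(v,q(v,66),q(v,64))
print('tip',[q(r,54,242) for r in (170,171,172)])
g=np.load('pics/w38.npy')[164:176,240:243].mean((1,2)).round(); print(g)
E
```

```text
(1200, 560, 3)
edges [np.float64(-20.77), np.float64(-11.47), np.float64(2.82), np.float64(11.42)]
head flat end -22.47 sliver top z60 -21.56 -20.6
[(36, np.uint64(201)), (37, np.uint64(200)), (38, np.uint64(197)), (39, np.uint64(191)), (40, np.uint64(129)), (41, np.uint64(87)), (42, np.uint64(89)), (43, np.uint64(94)), (44, np.uint64(96)), (45, np.uint64(96)), (46, np.uint64(97)), (47, np.uint64(97)), (48, np.uint64(96)), (49, np.uint64(96))]
41 -65.73 -66.04
41.5 -65.4 -65.7
42 -65.07 -65.37
tip [np.float64(30.49), np.float64(31.33), np.float64(32.16)]
[201. 200. 199. 198. 196. 192. 173. 138. 129. 126. 128. 145.]
```

View pics/w38b.png

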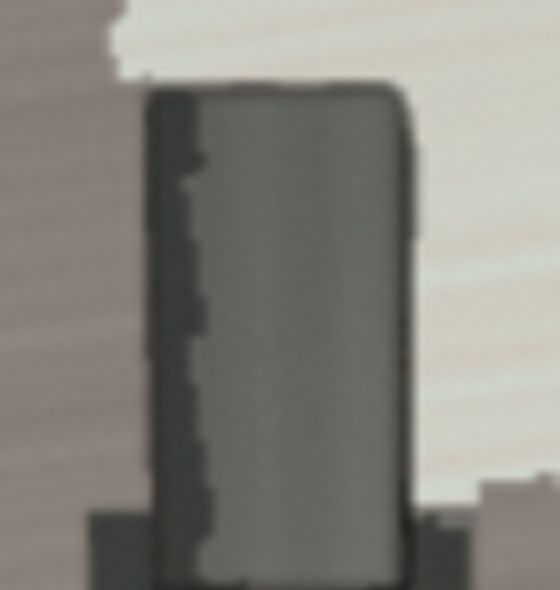

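```bash
python3 - <<'E'
from fit import *
plan([*S(-98,-58),220],81.85)
E
```

```text
tool [ 600.8 -126.1  234.6] jaw yaw 81.86 q6 -94.8 q1 -12.9
shift cm [  1.48  -0.82 -14.54] turn rad 0.0002 alt -3.1414
```

{"op": "move_arm", "data": {"moves": [[[0,-0.8,-5],0,-1],[[0,-0.8,-10],0,-1],[[1.5,-0.8,-14.6],0,-1],[[1.5,-0.8,-14.6],0,-1],[[1.5,-0.8,-14.6],0,-1],[[5,-0.8,-14.6],0,-1],[[9,-0.8,-14.6],0,-1],[[10.4,-0.8,-14.6],0,-1],[[10.4,-0.8,-14.6],0,-1]]}}

```text
time_s: 61.12
ee_pos: [456.3, -114.0, 131.1]
ee_rot: [156.3, 90.0, 148.2]
force: [0.6, 0.4, 0.6]
gripper_width: 0.4
```

```bash
python3 - <<'E'
from fit import *
s=status.state();print(st(s['ee_pos']),s['gripper_width'],s['force'])
plan([*S(-84,-58),129],81.85)
E
```

```text
[-97.26806156 -58.30155325 131.08291035] 0.4440460335439282 [0.59190684 0.3763944  0.57721845]
tool [ 456.3 -114.   131.1] jaw yaw 81.91 q6 -97.3 q1 -15.4
shift cm [0.21 0.03 1.33] turn rad 0.001 alt -3.1405
```

{"op": "move_arm", "data": {"moves": [[[0.1,0,0.6],0,-1],[[0.1,0,1.1],0,-1],[[0.1,0,1.4],0,-1],[[0.1,0,1.7],0,-1],[[0.1,0,1.9],0,-1],[[0.1,0,1.9],0,-1]]}}

```text
time_s: 61.88
ee_pos: [470.0, -116.0, 129.5]
ee_rot: [176.2, 89.4, 168.1]
force: [-9.8, 0.8, 4.2]
gripper_width: 0.3
```

```bash
python3 - <<'E'
from fit import *
s=status.state();print(st(s['ee_pos']),s['gripper_width'],s['force'])
E
```

```text
[-83.39563279 -58.37069562 129.50716473] 0.25803171398873403 [-9.84308825  0.83311216  4.15392188]
```

{"op": "move_arm", "data": {"moves": [[[0,0,0.2],0,-1],[[0,0,0.4],0,-1],[[0,0,0.6],0,-1],[[0,0,0.7],0,-1],[[0,0,0.7],0,-1]]}}

```text
time_s: 62.5
ee_pos: [471.1, -116.0, 128.4]
ee_rot: [177.1, 88.5, 169.0]
force: [-21.7, 1.9, 10.0]
gripper_width: 0.5
```

```bash
python3 - <<'E'
from fit import *
s=status.state();print(st(s['ee_pos']),s['gripper_width'],s['force'])
E
```

```text
[-82.29750421 -58.23133025 128.37028645] 0.5428179279487889 [-21.70848141   1.94474136  10.04474453]
```

{"op": "move_arm", "data": {"moves": [[[0,0,-0.8],0,-1],[[0,0,-1.8],0,-1],[[-1,0,-2.5],0,-1],[[-6,0,-2.5],0,-0.5],[[-10,0,-2.5],0,0],[[-10.3,0,3],0,0.3],[[-10.3,0,9],0,0.3],[[-10.3,0,12.3],0,0.3],[[-10.3,0,12.3],0,0.3],[[-10.3,0,12.3],0,0.3]]}}

```text
time_s: 63.75
ee_pos: [602.3, -135.0, 233.6]
ee_rot: [162.6, 90.0, 154.5]
force: [0.5, -0.3, 0.1]
gripper_width: 59.4
```

```bash
python3 - <<'E'
from fit import *
s=status.state();print(st(s['ee_pos']),s['force'])
save('wrist','w39',1.5)
print(st(cal('w39')[1]))
show('w39','w39a',7,(190,60,300,170))
E
```

```text
[ 50.2203229  -58.43710508 233.59121415] [ 0.49967603 -0.2642735   0.06513823]
[-23.06084086 -60.51351485 325.90172066]
```

View pics/w39a.png

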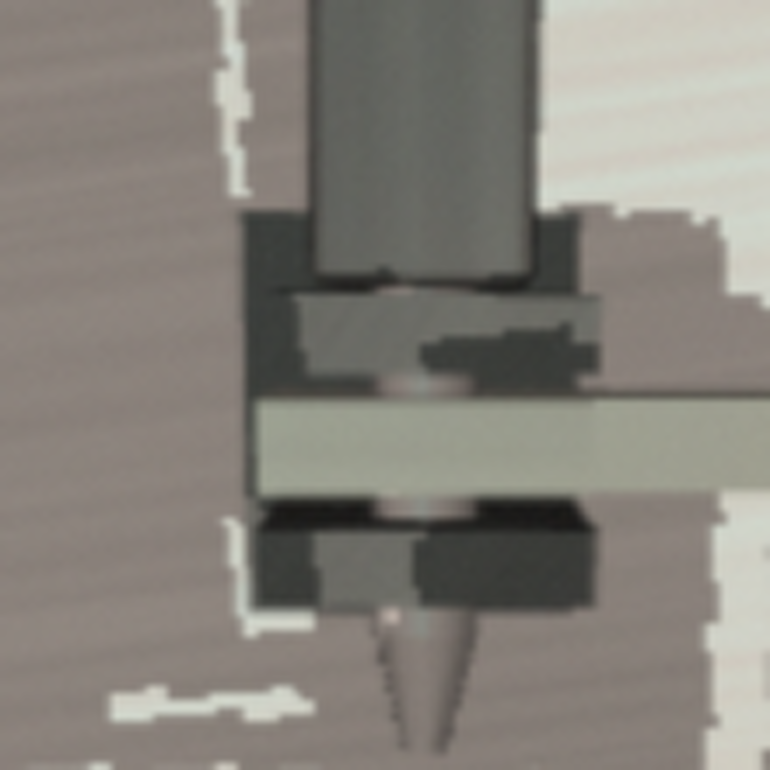

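{"op": "move_arm", "data": {"moves": [[[-6,0,-4],0,0.3],[[-10,0,-9],0,0.3],[[-10,0,-15],0,0.3],[[-10,0,-20],0,0.3],[[-10,0,-20],0,0.3],[[-10,0,-20],0,0.3]]}}

```text
time_s: 64.55
ee_pos: [404.8, -106.9, 334.1]
ee_rot: [-4.4, 89.9, -12.5]
force: [0.4, -0.4, 0.3]
gripper_width: 59.0
```

```bash
python3 - <<'E'
from fit import *
save('top','top40',1.5);save('scene','s40',1.5)
E
```

```text
(no output)
```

View pics/top40.png

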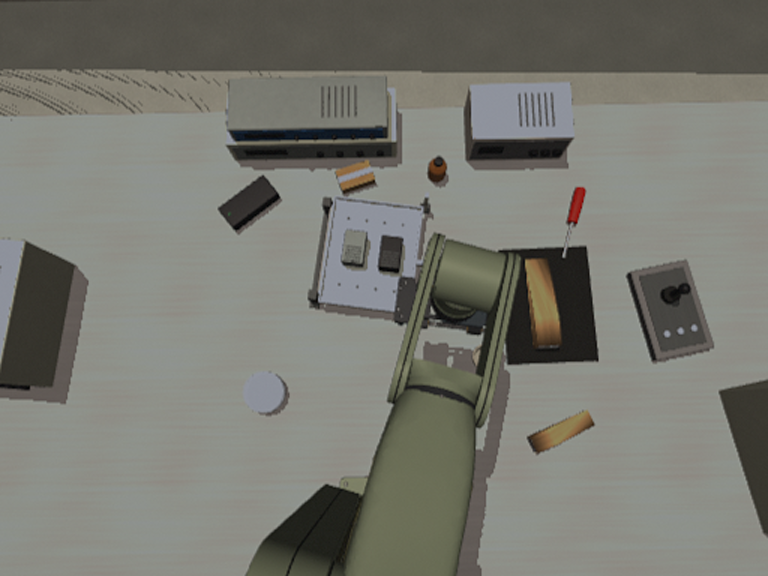

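View pics/s40.png

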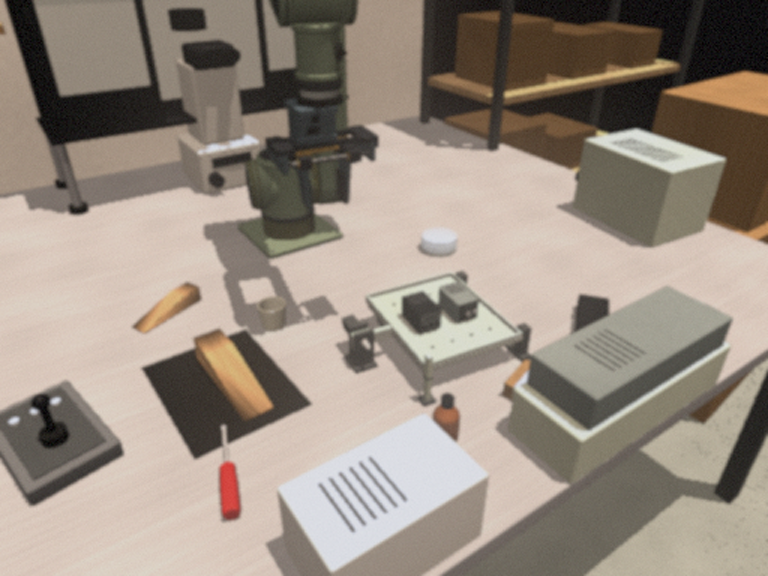

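All good in both views. The two units stand on the shelf, the wedge lies flat on the mat, and the other objects look unmoved.

```bash
python3 -c "
from workcell import env,status
print(env.job_done(), status.state()['time_s'])"
```

```text
the job is handed in; nothing more can be done
the job is handed in; nothing more can be done
```

The job is done and handed in at about 65 s. The wedge raised the shelf to level, and I pushed the pin home through fork and lug. I then pulled the wedge out and laid it flat on the mat, and stood both units on the shelf. Only the grey and the black unit were there.

**Checks that agreed**
- **Shelf level before the pin went in:** the shelf's rim top measured about 64.5–65 mm high, against 65 mm when level.
- **Shelf now:** it rests on the pin alone. Both units stand on their feet side by side, about 30 mm apart.
- **Other objects:** the last top and scene pictures show them where they started, except the black unit, which was knocked aside mid-run. I measured its place again before picking it up.

**Checks that were less clean**
- **Pointer:** I could only compare it with the mark to about 1 mm. It read about 1 mm above the line.
- **Pin:** after I released it, a gap of about 1 mm showed at the head. I pushed it again with 25 N before the units went on and 22 N after. The last close view shows a sliver of about 0.5 mm or less, near the limit of what I can measure.
- **Contact with the large white box:** while looking at the gauge post, the gripper leaned on the box with about 25 N. Pictures before and after show no movement.
- **Wedge direction:** it started with its thick end towards the robot, the opposite of the description. I went by the measured shape, which fits 200 x 50 mm.

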